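Swap the stone tray for the casting kit in a dust case with bypass doors

TASK

Polishing is about to start, so get the casting kit under cover in the low glass-topped dust case, whose two doors slide one behind the other so that only one bay is open at a time. The setter still needs the little wooden stone tray: take it out of the left-hand bay and stand it on the middle of the round rubber pad, then stand every melting dish in that bay, centred on one of the two inlaid circles with its pouring spout pointing along that circle's brass index line, and every dish of casting grain upright in the right-hand bay. Finish with both doors fully shut, spill nothing and leave the other things on the counter where they are.

Things in the scene. Friction and masses are not known exactly. Their poses are not given: they have to be found in the camera images.
- case: Low glass-topped wooden dust case, fixed: 440 mm long (its y axis, +y is its left end), 200 mm deep (x), 100 mm high to the wall tops, 119 mm to the tops of the tracks along front and back. Origin: centre of its underside. A wall at y=0 parts two bays, each 205 mm (y) by 180 mm (x) inside (174 mm between the tracks); bay floor 50 mm over the origin; 50 mm clear under the doors.
- door_left (a joint): Left glass door, on the lower track, over the left bay. m slid open: 0 shut, 0.180 slid right behind (beneath) the other door; opens towards the case's -y. Friction about 1.5 N; stays where left. Its top is 106 mm over the case's underside. When open 0.180 the left bay is free for y from 30 to 210 mm.
- door_right (a joint): Right glass door, on the upper track, over the right bay. m slid open: 0 shut, 0.180 slid over the left door; opens towards the case's +y. Friction about 1.5 N. Its top is 114 mm over the case's underside. Its inner edge meets the left door's pull when both openings add up to 0.182, so shut one door before opening the other.
- door_left_handle (a point): Middle of the top edge of the left door's pull: an upright bar at the door's outer end, 74 mm along the case's x, 10 mm thick along y, top 136 mm over the case's underside, standing 29 mm above its door. Pinch it along the case's y and slide.
- door_right_handle (a point): Middle of the top edge of the right door's pull: an upright bar at the door's outer end, 74 mm along the case's x, 10 mm thick along y, top 136 mm over the case's underside, standing 21 mm above its door.
- ring_outer (a point): Centre, on the left bay's floor, of the thin inlaid circle (68 mm) nearer the case's left end, at case x=0, y=+155 mm, z=50 mm.
- ring_inner (a point): Centre of the other inlaid circle, nearer the middle of the case, at case x=0, y=+75 mm, z=50 mm.
- line_outer (a point): Middle of the brass index line (4x18 mm, flat in the floor) of the outer circle, 40 mm from the circle's centre towards the case's left end (+y).
- line_inner (a point): Middle of the brass index line of the inner circle, 40 mm from its centre towards the case's left end (+y).
- melting_dish_a: Melting dish a: off-white fired-clay cup, body 60 mm across, straight sides, 30 mm high, about 0.15 kg, with a pouring spout on one side that reaches 42 mm from the centre (15 mm wide, in the upper half). Origin: centre of its underside; z up; its x axis points along the spout. Pinch it across the sides, square to the spout. May be absent.
- melting_dish_a_spout (a point): Tip of the spout of melting dish a, 40 mm from its axis, 26 mm up.
- melting_dish_b: Melting dish b: off-white fired-clay cup, body 60 mm across, straight sides, 30 mm high, about 0.15 kg, with a pouring spout on one side that reaches 42 mm from the centre (15 mm wide, in the upper half). Origin: centre of its underside; z up; its x axis points along the spout. Pinch it across the sides, square to the spout. May be absent.
- melting_dish_b_spout (a point): Tip of the spout of melting dish b, 40 mm from its axis, 26 mm up.
- grain_dish_a: Shallow round white dish of metal casting grain a, 63 mm across, 22 mm high, solid to the touch, 0.07 kg. Origin: centre of its underside, z up. Take it across its 63 mm. Two fit side by side in a bay. May be absent.
- grain_dish_b: Shallow round white dish of metal casting grain b, 63 mm across, 22 mm high, solid to the touch, 0.07 kg. Origin: centre of its underside, z up. Take it across its 63 mm. Two fit side by side in a bay. May be absent.
- flux_bottle: Bystander, leave alone: squat off-white bottle with black cap, 63 mm across, 94 mm high. In front of it, to its right, stands a fixed box 72 mm high.
- lighter: Bystander, leave alone: small gas lighter, 24x70x13 mm, lying. To its left and front a fixed screen leans over the counter, up to 0.26 m high: pass above it.
- pliers: Bystander, leave alone: flat-nose pliers, 138 mm long, lying.
- white_jar: Bystander, leave alone: thick white jar, 67 mm across, 85 mm high.
- wood_tray: Little wooden tray with stones on paper, open on top, 46 mm (its x) by 62 mm (its y), 18 mm high, 0.08 kg. Origin: centre of its underside, z up. Starts on the floor of the case's left bay, over the circles. Pinch it across the 46 mm.
- rubber_pad: Round rubber pad, 72 mm across, flat top 16 mm high, fixed to the counter. Origin: centre of its underside.
Not all that is in view belongs to the job. What is shaped like the grain_dish_b but purple is not meant.

How it is judged:
By the outcome, as a careful person would: the job done as asked, in the order asked, and still so for the second after the job is handed in, with the robot touching nothing.
Of melting_dish_a, melting_dish_b only 1 to 2 are there at a start; the rules pass over those that are not, and their reading is None.
Of grain_dish_a, grain_dish_b only 1 to 2 are there at a start; the rules pass over those that are not, and their reading is None.
At some moment in a run one of grain_dish_a, grain_dish_b may be knocked a few centimetres aside while the robot is not near it.
It also fails if it takes over 210 s, if anything falls off the work surface, if the arm or the gripper's body presses on something with over 40 N, if the wrist force passes 120 N, or if a joint passes its speed limit or range.

ROBOT

A 7-joint arm with a two-finger parallel gripper is mounted at the origin on a cart in front of the work surface, level with it; the furniture and walls round the work are solid. World frame = base frame: x ahead of the robot, y to its left, z up, the work surface at z = 0. Lengths are in m, angles in rad, forces in N, time in s.
With the tool pointing down it reaches from about 0.425 to 0.925 m from the base axis. Payload 6.8 kg.
Tool frame: the origin (TCP) lies on the centre line of the jaws, within the pads' length; the fingertips stand 14 mm ahead of it and the grasp point (between the pads) lies 5 mm behind it; y points along the fingers, x is the direction in which the jaws open and shut, and the axes are right-handed (so a half turn about y gives the same grasp; the last joint's range is limited). The gripper opens to 85 mm and grips with 20 to 120 N. Pads are 22 mm wide; open, the fingers measure 114 mm over their backs; the gripper's body (76 mm by 85 mm) begins 54 mm behind the grasp point. The pads swing forward as they close: fully open they stand 13 mm farther back than shut.
Start: joints at [-1.409, 0.477, 0.022, 1.555, -0.011, 1.109, -0.083], TCP at [0.18, 0.651, 0.245] pointing down, gripper open.
Joint ranges: [-2.96, 2.96], [-0.34, 2.1], [-1.41, 1.46], [0.24, 2.44], [-1.37, 4.51], [0.17, 1.92], [-2.96, 2.96]. Speed limits (rad/s): [2.39, 2.39, 3.14, 3.14, 3.14, 3.14, 3.14].

INTERFACE

Orientations are given as a rotation vector (axis times angle).
In Python, from bench import get_obs, vision, ticket gives the robot as it stands. The module is installed in compiled form; this text tells all that it offers.
- The arm moves only by the tool jog_arm, never from a script. Its argument "motion" is a list of rows, each an object of numbers: "gripper": the finger opening in mm, from 0 to 85.4; "tx", "ty", "tz": the shift along the tool's x, y, z in mm; "ax", "ay", "az": the turn, a rotation vector about the tool's x, y, z in rad. In form: [{"gripper": .., "tx": .., "ty": .., "tz": .., "ax": .., "ay": .., "az": ..}, ...]. A call has 1 to 12 rows; each row shifts and turns the commanded pose from where the row before left it, along the tool's axes as they then stand; what a row does not reach is not made up. A row lasts 1/10 s, in which the tool goes at most 50 mm and 8.59 degrees, less where a joint would pass 70% of its speed; a pose out of reach is approached as far as the arm can. A call is refused whole if a number of a shift passes 50 or a number of a turn 0.15, either way. A call with a gripper value outside its range is refused whole. The fingers move at their own pace and stop on an object; "newtons" is the grip in N (left out, the last holds). Time passes only in rows, so rows that do not move let the fingers close. It gives the time, the measured TCP pose, the force and the opening at its end, in the units of the state.
- get_obs(): the state, without advancing time (a new reading comes with each control period).
- vision.grab_frame(name): name is "scene" or "top" or "wrist"; returns the picture (400x640x3 uint8, red, green, blue); there is no depth.
- vision.get_calibration(name): a dict with "camera_matrix" (3x3 intrinsics, pixels), "world_from_camera" (4x4, takes a point from camera to world coordinates). Camera axes: x right, y down, z forward; pixel columns grow to the right and rows downward; lengths in m; the calibration is good to about 2 mm. A picture is of the moment at which its call begins: read the wrist's pose just before it. get_calibration takes no time and is no camera call; for the wrist camera it gives the pose at the moment of the call.
- ticket.hand_in(): hands the job in, once; it reports no verdict.
The state is a dict: "clock": time; "joints": joint angles; "qvel": joint speeds; "tau": joint torques, N m; "tcp_pos": TCP position; "orientation": TCP orientation; "contact_force": force on the tool from outside, world axes, zero at the start; "moment": the same for the moment, N m; "grip_width": finger opening in m.
Only numpy, scipy, OpenCV 4.12 (cv2) and the standard library are available. Lean on these libraries where they do the work, as an engineer would, in place of code of your own. Each camera call takes 0.05 s, during which the arm holds its last target.

## Working session

There is one attempt and no reset: what is moved stays moved. The work goes in short steps, Python scripts to look and compute and a tool call to move; the robot and the scene stay as the last step left them, time stands still between calls to the robot, and variables do not carry over. Pictures are saved under pics/ and viewed, and the job is handed in when it is done.

Besides the shell and the picture viewer there is one more tool, called after "Request:" as a command line: name --argument value ..., lists and objects as JSON in quotes. jog_arm: Moves the arm, as the interface text tells. Its arguments: {"type":"object","properties":{"motion":{"type":"array"},"newtons":{"type":"number"}},"required":["motion"]}

```bash
mkdir -p pics; ls; cat > h.py <<'E'
import numpy as np, cv2
from bench import get_obs, vision, ticket
from scipy.spatial.transform import Rotation as R
def save(n,im): cv2.imwrite('pics/'+n+'.png',cv2.cvtColor(im,cv2.COLOR_RGB2BGR))
def cal(n):
    c=vision.get_calibration(n); return np.array(c['camera_matrix']),np.array(c['world_from_camera'])
def ray(KT,u,v,z):
    K,T=KT; d=T[:3,:3]@np.linalg.solve(K,[u,v,1.]); o=T[:3,3]; return o+d*(z-o[2])/d[2]
def proj(KT,p):
    K,T=KT; q=T[:3,:3].T@(np.array(p)-T[:3,3]); q=K@q; return q[:2]/q[2]
def tri(A,uv1,B,uv2):
    M=[];b=[]
    os=[];
    S=np.zeros((3,3));s=np.zeros(3)
    for (K,T),uv in((A,uv1),(B,uv2)):
        d=T[:3,:3]@np.linalg.solve(K,[*uv,1.]);d/=np.linalg.norm(d);P=np.eye(3)-np.outer(d,d);S+=P;s+=P@T[:3,3]
    return np.linalg.solve(S,s)
def obs():
    o=get_obs(); Rm=R.from_rotvec(o['orientation']).as_matrix()
    print('t',o['clock'],'p',np.round(o['tcp_pos'],4),'g',round(o['grip_width'],4),'F',np.round(o['contact_force'],1)); print(np.round(Rm,3)); print('q',np.round(o['joints'],3)); return o,Rm
E
python3 - <<'E'
from h import *
obs()
for n in('scene','top','wrist'):
    KT=cal(n);save(n+'0',vision.grab_frame(n));print(n,KT)
E
```

```text
pics
t 0.0 p [0.1798 0.65   0.2443] g 0.0852 F [-0.6 -0.5  0.4]
[[ 0.267 -0.    -0.964]
 [ 0.964 -0.002  0.267]
 [-0.002 -1.    -0.   ]]
q [-1.409  0.478  0.022  1.556 -0.012  1.109 -0.083]
scene (array([[412.35977178,   0.        , 315.17408895],
       [  0.        , 412.35977178, 200.23070626],
       [  0.        ,   0.        ,   1.        ]]), array([[ 0.4517697 , -0.43398167,  0.77946395, -0.55864055],
       [-0.89213394, -0.21870432,  0.39530425, -0.66689145],
       [-0.00108266, -0.87397273, -0.48597376,  0.79077264],
       [ 0.        ,  0.        ,  0.        ,  1.        ]]))
top (array([[407.95605733,   0.        , 315.71619167],
       [  0.        , 407.95605733, 199.13906793],
       [  0.        ,   0.        ,   1.        ]]), array([[ 0.09222052, -0.96682193,  0.23822411,  0.21592484],
       [-0.99573637, -0.08903492,  0.02412186, -0.14674203],
       [-0.00211128, -0.23943294, -0.97091061,  1.47024779],
       [ 0.        ,  0.        ,  0.        ,  1.        ]]))
wrist (array([[277.15271649,   0.        , 319.67210573],
       [  0.        , 277.15271649, 197.52832229],
       [  0.        ,   0.        ,   1.        ]]), array([[ 0.26751811,  0.92083856,  0.28370831,  0.10777141],
       [ 0.9635523 , -0.25534835, -0.07977591,  0.67222073],
       [-0.00101628,  0.29470929, -0.95558642,  0.37335092],
       [ 0.        ,  0.        ,  0.        ,  1.        ]]))
```

View pics/scene0.png

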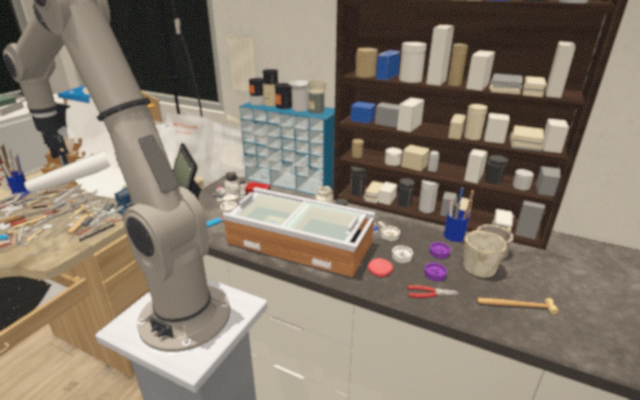

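View pics/top0.png

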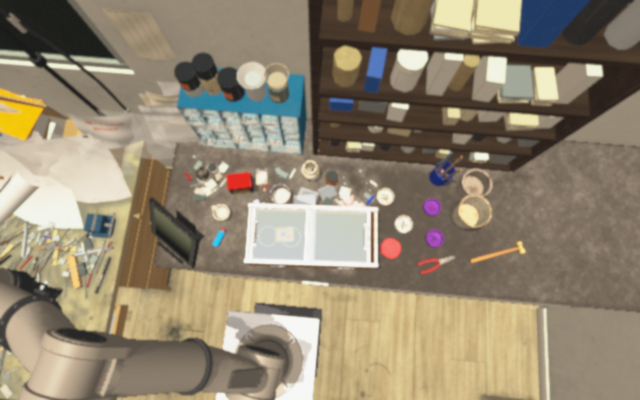

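View pics/wrist0.png

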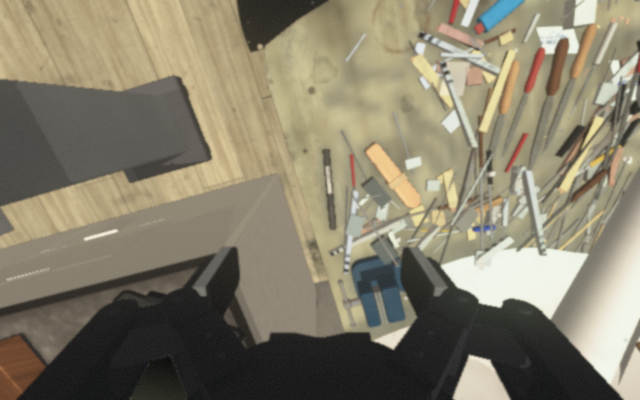

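```bash
python3 - <<'E'
import cv2
a=cv2.imread('pics/top0.png')[150:290,180:480];cv2.imwrite('pics/top0c.png',cv2.resize(a,None,fx=2.66,fy=2.66,interpolation=cv2.INTER_CUBIC))
a=cv2.imread('pics/scene0.png')[160:300,200:500];cv2.imwrite('pics/scene0c.png',cv2.resize(a,None,fx=2.66,fy=2.66,interpolation=cv2.INTER_CUBIC))
E
```

```text
(no output)
```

View pics/top0c.png

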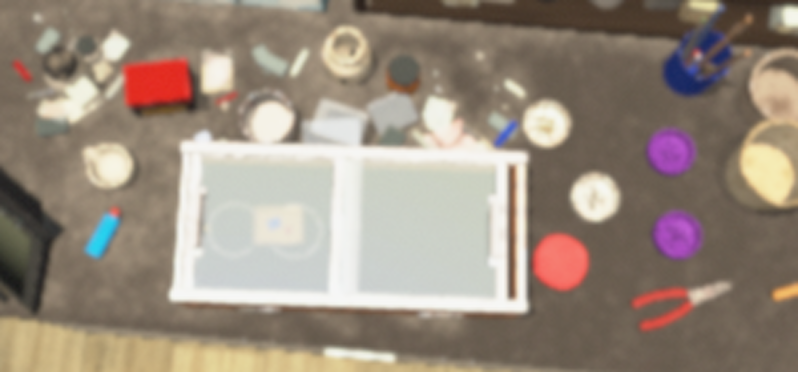

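View pics/scene0c.png

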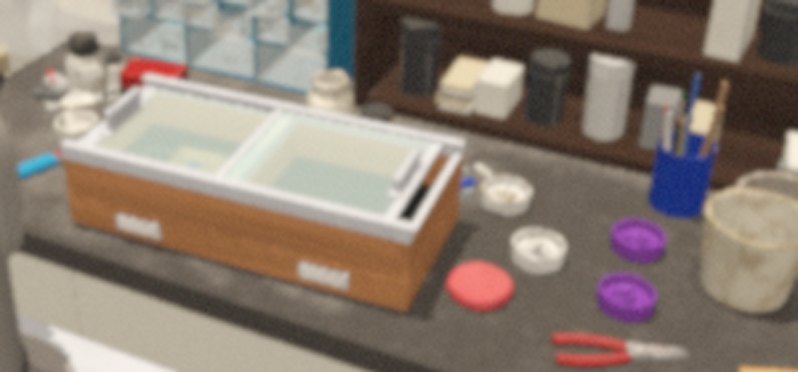

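```bash
python3 - <<'E'
from h import *
KT=cal('top')
f=lambda x,y:(180+x/2.66,150+y/2.66)
for n,p,z in [('d110',(110,165),.03),('w270',(270,118),.03),('545',(545,122),.02),('597',(597,196),.02),('pad',(560,262),.016),('p1',(672,152),.02),('p2',(677,235),.02),('jar347',(347,50),.08),('lighter',(103,232),.01),('pliers',(680,305),.01),
 ('cTL',(183,148),.119),('cTR',(525,155),.119),('cBR',(523,308),.119),('cBL',(173,297),.119),('lh',(203,218),.136),('rh',(495,230),.136),('bottle',(60,60),.09),('tray',(280,224),.068)]:
    print(n,np.round(ray(KT,*f(*p),z),3))
E
```

```text
d110 [0.49  0.224 0.03 ]
w270 [0.576 0.015 0.03 ]
545 [ 0.607 -0.362  0.02 ]
597 [ 0.51  -0.438  0.02 ]
pad [ 0.417 -0.393  0.016]
p1 [ 0.581 -0.537  0.02 ]
p2 [ 0.467 -0.547  0.02 ]
jar347 [ 0.667 -0.083  0.08 ]
lighter [0.401 0.225 0.01 ]
pliers [ 0.375 -0.556  0.01 ]
cTL [0.504 0.111 0.119]
cTR [ 0.535 -0.324  0.119]
cBR [ 0.342 -0.333  0.119]
cBL [0.315 0.099 0.119]
lh [0.414 0.072 0.136]
rh [ 0.432 -0.29   0.136]
bottle [0.614 0.296 0.09 ]
tray [ 0.426 -0.018  0.068]
```

Request:
jog_arm --motion '[{"ty":-50},{"ty":-50},{"ty":-50},{"ty":-50},{"tx":-45},{"tx":-45},{"tx":-45}]'

```text
schema error: expected keys gripper, tx, ty, tz, ax, ay, az
```

Request:
jog_arm --motion '[{"gripper":85,"tx":0,"ty":-50,"tz":0,"ax":0,"ay":0,"az":0},{"gripper":85,"tx":0,"ty":-50,"tz":0,"ax":0,"ay":0,"az":0},{"gripper":85,"tx":0,"ty":-50,"tz":0,"ax":0,"ay":0,"az":0},{"gripper":85,"tx":0,"ty":-50,"tz":0,"ax":0,"ay":0,"az":0},{"gripper":85,"tx":-45,"ty":0,"tz":0,"ax":0,"ay":0,"az":0},{"gripper":85,"tx":-45,"ty":0,"tz":0,"ax":0,"ay":0,"az":0},{"gripper":85,"tx":-45,"ty":0,"tz":0,"ax":0,"ay":0,"az":0}]'

```text
clock: 0.85
tcp_pos: [0.1436, 0.5191, 0.4451]
orientation: [-1.325, -1.008, 1.008]
contact_force: [0.7, -1.0, 0.7]
grip_width: 0.0851
```

Request:
jog_arm --motion '[{"gripper":85,"tx":-2,"ty":0,"tz":-48,"ax":0,"ay":0.09,"az":0},{"gripper":85,"tx":-2,"ty":0,"tz":-48,"ax":0,"ay":0.09,"az":0},{"gripper":85,"tx":-2,"ty":0,"tz":-48,"ax":0,"ay":0.09,"az":0},{"gripper":85,"tx":-2,"ty":0,"tz":-48,"ax":0,"ay":0.09,"az":0},{"gripper":85,"tx":-2,"ty":0,"tz":-48,"ax":0,"ay":0.09,"az":0},{"gripper":85,"tx":-2,"ty":0,"tz":-48,"ax":0,"ay":0.09,"az":0},{"gripper":85,"tx":-2,"ty":0,"tz":-48,"ax":0,"ay":0.09,"az":0},{"gripper":85,"tx":-2,"ty":0,"tz":-48,"ax":0,"ay":0.09,"az":0},{"gripper":85,"tx":-2,"ty":0,"tz":-48,"ax":0,"ay":0.09,"az":0},{"gripper":85,"tx":-2,"ty":0,"tz":-48,"ax":0,"ay":0.09,"az":0},{"gripper":85,"tx":-2,"ty":0,"tz":-48,"ax":0,"ay":0.09,"az":0},{"gripper":85,"tx":0,"ty":0,"tz":0,"ax":0,"ay":0,"az":0}]'

```text
clock: 2.05
tcp_pos: [0.5134, 0.1621, 0.4458]
orientation: [-1.561, -0.234, 0.232]
contact_force: [1.1, -0.2, -0.1]
grip_width: 0.0847
```

```bash
python3 - <<'E'
from h import *
obs();np.savez('w1',*cal('wrist'));save('w1',vision.grab_frame('wrist'))
E
```

```text
t 2.05 p [0.5134 0.1621 0.4458] g 0.0847 F [ 1.1 -0.2 -0.1]
[[ 0.956  0.001 -0.292]
 [ 0.292 -0.002  0.956]
 [ 0.001 -1.    -0.002]]
q [-0.869  0.116  0.505  1.614 -0.054  1.425 -0.063]
```

View pics/w1.png

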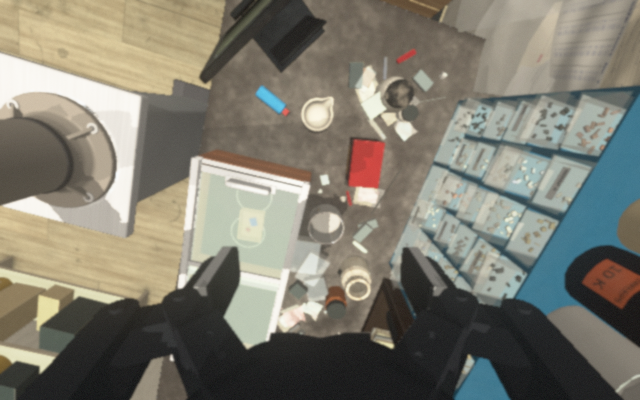

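Request:
jog_arm --motion '[{"gripper":85,"tx":-10,"ty":0,"tz":-46,"ax":0,"ay":0.04,"az":0},{"gripper":85,"tx":-10,"ty":0,"tz":-46,"ax":0,"ay":0.04,"az":0},{"gripper":85,"tx":-10,"ty":0,"tz":-46,"ax":0,"ay":0.04,"az":0},{"gripper":85,"tx":-8,"ty":0,"tz":-46,"ax":0,"ay":0.04,"az":0},{"gripper":85,"tx":-6,"ty":0,"tz":-46,"ax":0,"ay":0.04,"az":0},{"gripper":85,"tx":-4,"ty":0,"tz":-46,"ax":0,"ay":0.04,"az":0},{"gripper":85,"tx":-2,"ty":0,"tz":-46,"ax":0,"ay":0,"az":0},{"gripper":85,"tx":-2,"ty":0,"tz":-46,"ax":0,"ay":0,"az":0},{"gripper":85,"tx":-2,"ty":0,"tz":-46,"ax":0,"ay":0,"az":0},{"gripper":85,"tx":-2,"ty":0,"tz":-46,"ax":0,"ay":0,"az":0},{"gripper":85,"tx":-2,"ty":0,"tz":-46,"ax":0,"ay":0,"az":0},{"gripper":85,"tx":0,"ty":0,"tz":0,"ax":0,"ay":0,"az":0}]'

```text
clock: 3.3
tcp_pos: [0.5262, -0.3456, 0.4443]
orientation: [-1.573, -0.047, 0.052]
contact_force: [0.1, 0.4, 0.3]
grip_width: 0.085
```

```bash
python3 - <<'E'
from h import *
obs();np.savez('w2',*cal('wrist'));save('w2',vision.grab_frame('wrist'))
E
```

```text
t 3.3 p [ 0.5262 -0.3456  0.4443] g 0.085 F [0.1 0.4 0.3]
[[ 0.998 -0.003 -0.063]
 [ 0.063 -0.003  0.998]
 [-0.003 -1.    -0.003]]
q [-0.114  0.365  0.85   1.421 -0.269  1.477  0.791]
```

View pics/w2.png

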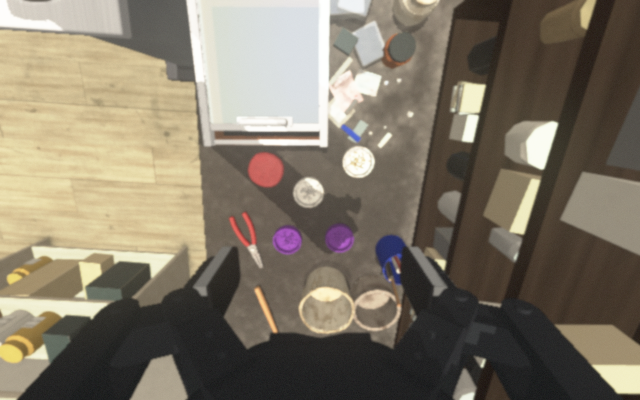

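```bash
python3 - <<'E'
import cv2
a=cv2.imread('pics/w1.png');b=cv2.imread('pics/w2.png')
c=lambda i,y,x,h,w,f:cv2.resize(i[y:y+h,x:x+w],None,fx=f,fy=f,interpolation=cv2.INTER_CUBIC)
cv2.imwrite('pics/c1.png',c(a,70,180,240,260,2.5-.2)) 
cv2.imwrite('pics/c2.png',c(b,90,190,180,240,3))
E
```

```text
(no output)
```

View pics/c1.png

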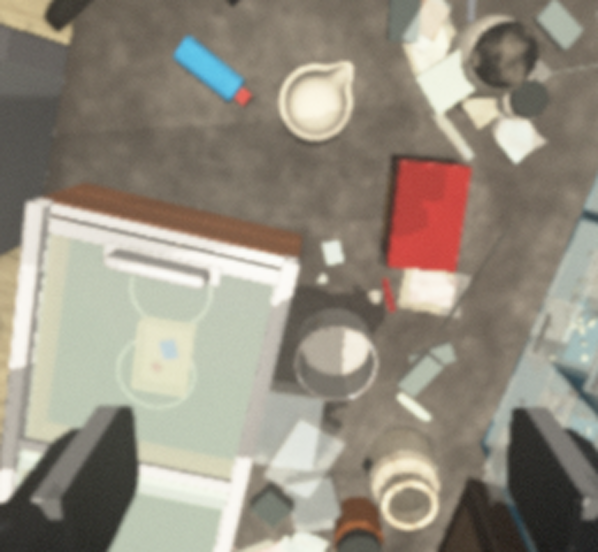

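View pics/c2.png

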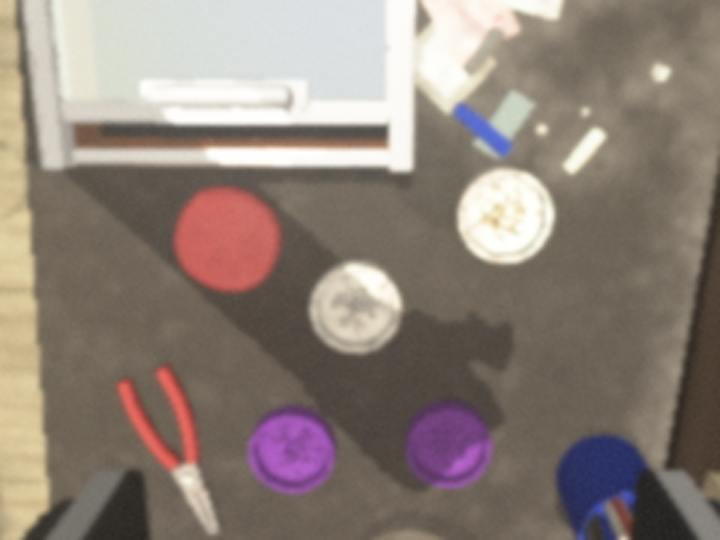

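```bash
cat >> h.py <<'E'
def ld(n):
    d=np.load(n+'.npz');return d['arr_0'],d['arr_1']
E
python3 - <<'E'
from h import *
A=ld('w1');B=ld('w2');T=cal('top')
f=lambda x,y:(180+x/2.66,150+y/2.66)
g=lambda x,y:(180+x/2.3,70+y/2.3)
h=lambda x,y:(190+x/3,90+y/3)
def s(n,K,uv,z,t): print(n,np.round(ray(K,*uv,z),4),'tri',np.round(tri(K,uv,T,f(*t)),4))
s('Lnear',A,g(36,205),.119,(173,297));s('Lfar',A,g(298,263),.119,(183,148))
s('Rnear',B,h(43,168),.119,(523,308));s('Rfar',B,h(411,170),.119,(525,155))
s('lh',A,g(162,262),.136,(203,218));s('rh',B,h(218,93),.136,(495,230))
s('tray',A,g(160,355),.068,(280,224))
s('dish',A,g(316,101),.03,(110,165))
s('g1',B,h(355,308),.022,(597,196));s('g2',B,h(505,215),.022,(545,122));s('pad',B,h(227,238),.016,(560,262))
E
```

```text
Lnear [0.3181 0.1048 0.119 ] tri [0.3153 0.1013 0.1093]
Lfar [0.51   0.1183 0.119 ] tri [0.5093 0.1142 0.1009]
Rnear [ 0.3371 -0.3337  0.119 ] tri [ 0.3409 -0.3319  0.128 ]
Rfar [ 0.5361 -0.3223  0.119 ] tri [ 0.5362 -0.324   0.1137]
lh [0.4168 0.0953 0.136 ] tri [0.415  0.0805 0.0993]
rh [ 0.4351 -0.2878  0.136 ] tri [ 0.4337 -0.2896  0.13  ]
tray [ 0.4216 -0.0075  0.068 ] tri [ 0.4236 -0.0154  0.056 ]
dish [0.4892 0.2307 0.03  ] tri [0.4912 0.2291 0.0151]
g1 [ 0.507  -0.4305  0.022 ] tri [ 0.5083 -0.4338  0.0226]
g2 [ 0.6036 -0.3596  0.022 ] tri [ 0.6006 -0.3573  0.0441]
pad [ 0.4174 -0.3882  0.016 ] tri [ 0.4169 -0.3912  0.0124]
```

Request:
jog_arm --motion '[{"gripper":40,"tx":0,"ty":12,"tz":0,"ax":0,"ay":-0.143,"az":0},{"gripper":40,"tx":0,"ty":12,"tz":0,"ax":0,"ay":-0.143,"az":0},{"gripper":40,"tx":0,"ty":12,"tz":0,"ax":0,"ay":-0.143,"az":0},{"gripper":40,"tx":0,"ty":12,"tz":0,"ax":0,"ay":-0.143,"az":0},{"gripper":40,"tx":0,"ty":12,"tz":0,"ax":0,"ay":-0.143,"az":0},{"gripper":40,"tx":0,"ty":12,"tz":0,"ax":0,"ay":-0.143,"az":0},{"gripper":40,"tx":0,"ty":12,"tz":0,"ax":0,"ay":-0.143,"az":0},{"gripper":40,"tx":0,"ty":12,"tz":0,"ax":0,"ay":-0.143,"az":0},{"gripper":40,"tx":0,"ty":12,"tz":0,"ax":0,"ay":-0.143,"az":0},{"gripper":40,"tx":0,"ty":12,"tz":0,"ax":0,"ay":-0.143,"az":0},{"gripper":40,"tx":0,"ty":12,"tz":0,"ax":0,"ay":-0.143,"az":0},{"gripper":40,"tx":0,"ty":0,"tz":0,"ax":0,"ay":0,"az":0}]'

```text
clock: 4.55
tcp_pos: [0.529, -0.3365, 0.3115]
orientation: [-1.167, -1.267, 1.266]
contact_force: [0.5, 0.8, 0.1]
grip_width: 0.0401
```

```bash
python3 - <<'E'
from h import *
obs();np.savez('w3',*cal('wrist'));save('w3',vision.grab_frame('wrist'))
E
```

```text
t 4.55 p [ 0.529  -0.3365  0.3115] g 0.0401 F [0.5 0.8 0.1]
[[-0.078 -0.002 -0.997]
 [ 0.997  0.003 -0.078]
 [ 0.003 -1.     0.002]]
q [ 0.109  0.37   0.484  1.62  -0.183  1.2    2.281]
```

View pics/w3.png

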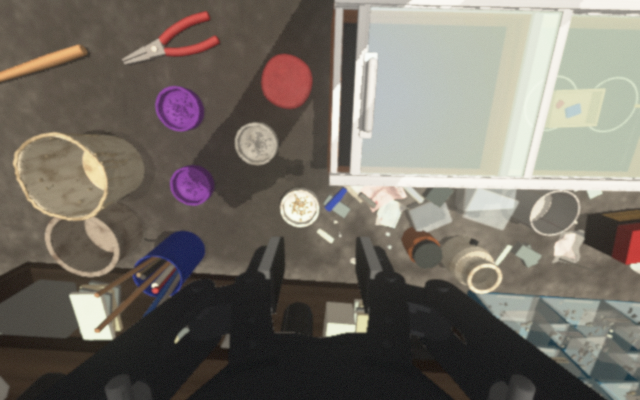

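```bash
python3 - <<'E'
from h import *
B=ld('w2');C=ld('w3')
im=cv2.imread('pics/w3.png')[0:220,240:440];cv2.imwrite('pics/c3.png',cv2.resize(im,None,fx=2.7,fy=2.7,interpolation=cv2.INTER_CUBIC))
print(tri(B,(263,121),C,(370,95)), ray(C,370,95,.136))
E
```

```text
[ 0.4330984  -0.28791059  0.12586797] [ 0.43328334 -0.28930255  0.136     ]
```

View pics/c3.png

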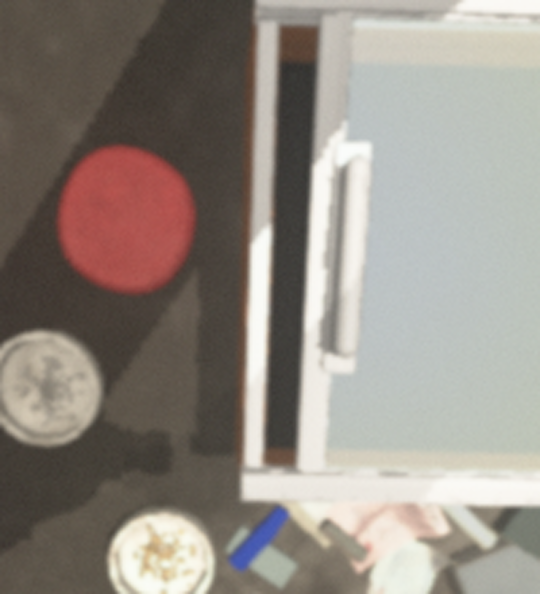

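Request:
jog_arm --motion '[{"gripper":40,"tx":14,"ty":15,"tz":23,"ax":0,"ay":0.023,"az":0},{"gripper":40,"tx":14,"ty":15,"tz":23,"ax":0,"ay":0,"az":0},{"gripper":40,"tx":14,"ty":20,"tz":23,"ax":0,"ay":0,"az":0},{"gripper":40,"tx":14,"ty":20,"tz":23,"ax":0,"ay":0,"az":0},{"gripper":40,"tx":0,"ty":20,"tz":0,"ax":0,"ay":0,"az":0},{"gripper":40,"tx":0,"ty":20,"tz":0,"ax":0,"ay":0,"az":0},{"gripper":40,"tx":0,"ty":0,"tz":0,"ax":0,"ay":0,"az":0},{"gripper":40,"tx":0,"ty":0,"tz":0,"ax":0,"ay":0,"az":0}]'

```text
clock: 5.4
tcp_pos: [0.4343, -0.2887, 0.2041]
orientation: [-1.186, -1.246, 1.245]
contact_force: [0.0, -0.1, -0.1]
grip_width: 0.0402
```

```bash
python3 - <<'E'
from h import *
obs();np.savez('w4',*cal('wrist'));save('w4',vision.grab_frame('wrist'))
E
```

```text
t 5.4 p [ 0.4343 -0.2887  0.2041] g 0.0402 F [ 0.  -0.1 -0.1]
[[-0.049  0.001 -0.999]
 [ 0.999 -0.    -0.049]
 [-0.    -1.    -0.001]]
q [ 0.073  0.289  0.475  1.989 -0.167  0.901  2.255]
```

View pics/w4.png

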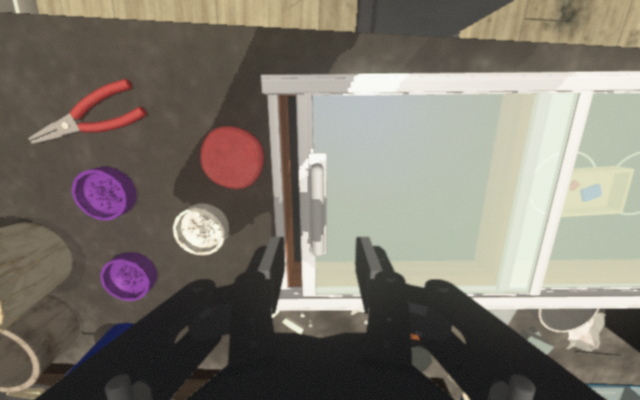

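```bash
python3 - <<'E'
from h import *
B=ld('w3');C=ld('w4')
print(tri(B,(371,95),C,(319,203)), ray(C,319,203,.136))
# corners: right-near outer, right-far outer
print(ray(C,263,75,.119),ray(C,277,312,.119))
E
```

```text
[ 0.43140218 -0.28633148  0.11738263] [ 0.42469088 -0.28784579  0.136     ]
[ 0.33647825 -0.3319251   0.119     ] [ 0.53841767 -0.32143466  0.119     ]
```

Request:
jog_arm --motion '[{"gripper":40,"tx":0,"ty":25,"tz":6,"ax":0,"ay":0,"az":0},{"gripper":40,"tx":0,"ty":25,"tz":0,"ax":0,"ay":0,"az":0},{"gripper":40,"tx":0,"ty":18,"tz":0,"ax":0,"ay":0,"az":0},{"gripper":40,"tx":0,"ty":0,"tz":0,"ax":0,"ay":0,"az":0},{"gripper":5,"tx":0,"ty":0,"tz":0,"ax":0,"ay":0,"az":0},{"gripper":5,"tx":0,"ty":0,"tz":0,"ax":0,"ay":0,"az":0},{"gripper":5,"tx":0,"ty":0,"tz":0,"ax":0,"ay":0,"az":0},{"gripper":5,"tx":0,"ty":0,"tz":0,"ax":0,"ay":0,"az":0},{"gripper":5,"tx":0,"ty":0,"tz":0,"ax":0,"ay":0,"az":0}]' --newtons 30

```text
clock: 6.35
tcp_pos: [0.4286, -0.2901, 0.1369]
orientation: [-1.188, -1.248, 1.246]
contact_force: [-1.3, -0.1, 5.8]
grip_width: 0.0094
```

Request:
jog_arm --motion '[{"gripper":5,"tx":-5,"ty":-2,"tz":0,"ax":0,"ay":0,"az":0},{"gripper":5,"tx":-5,"ty":0,"tz":0,"ax":0,"ay":0,"az":0},{"gripper":5,"tx":-5,"ty":0,"tz":0,"ax":0,"ay":0,"az":0},{"gripper":5,"tx":-3,"ty":0,"tz":0,"ax":0,"ay":0,"az":0},{"gripper":5,"tx":0,"ty":0,"tz":0,"ax":0,"ay":0,"az":0}]'

```text
clock: 6.85
tcp_pos: [0.4294, -0.3053, 0.137]
orientation: [-1.182, -1.249, 1.245]
contact_force: [4.1, 6.3, -4.8]
grip_width: 0.009
```

Request:
jog_arm --motion '[{"gripper":5,"tx":-3,"ty":0,"tz":0,"ax":0,"ay":0,"az":0},{"gripper":5,"tx":-1,"ty":0,"tz":0,"ax":0,"ay":0,"az":0},{"gripper":5,"tx":0,"ty":0,"tz":0,"ax":0,"ay":0,"az":0}]'

```text
clock: 7.15
tcp_pos: [0.4295, -0.3055, 0.1369]
orientation: [-1.175, -1.252, 1.243]
contact_force: [1.5, 17.2, 3.6]
grip_width: 0.0087
```

Request:
jog_arm --motion '[{"gripper":5,"tx":4,"ty":0,"tz":0,"ax":0,"ay":0,"az":0},{"gripper":40,"tx":0,"ty":0,"tz":0,"ax":0,"ay":0,"az":0},{"gripper":40,"tx":0,"ty":0,"tz":0,"ax":0,"ay":0,"az":0},{"gripper":40,"tx":0,"ty":0,"tz":0,"ax":0,"ay":0,"az":0},{"gripper":40,"tx":0,"ty":-20,"tz":0,"ax":0,"ay":0,"az":0},{"gripper":40,"tx":0,"ty":-40,"tz":0,"ax":0,"ay":0,"az":0},{"gripper":40,"tx":0,"ty":-40,"tz":0,"ax":0,"ay":0,"az":0},{"gripper":40,"tx":0,"ty":-40,"tz":0,"ax":0,"ay":0,"az":0},{"gripper":40,"tx":40,"ty":0,"tz":0,"ax":0,"ay":0,"az":0},{"gripper":40,"tx":40,"ty":0,"tz":0,"ax":0,"ay":0,"az":0},{"gripper":40,"tx":40,"ty":0,"tz":0,"ax":0,"ay":0,"az":0},{"gripper":40,"tx":0,"ty":0,"tz":0,"ax":0,"ay":0,"az":0}]'

```text
clock: 8.35
tcp_pos: [0.4223, -0.1832, 0.2774]
orientation: [-1.181, -1.252, 1.249]
contact_force: [0.1, 0.4, -0.2]
grip_width: 0.0399
```

```bash
python3 - <<'E'
from h import *
obs();np.savez('w5',*cal('wrist'));save('w5',vision.grab_frame('wrist'))
E
```

```text
t 8.35 p [ 0.4223 -0.1832  0.2774] g 0.0399 F [ 0.1  0.4 -0.2]
[[-0.056 -0.    -0.998]
 [ 0.998  0.002 -0.056]
 [ 0.002 -1.    -0.   ]]
q [-0.119  0.075  0.421  2.03  -0.038  1.044  1.947]
```

View pics/w5.png

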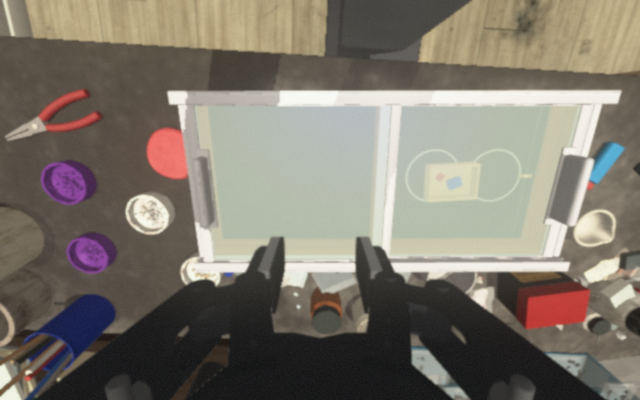

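```bash
python3 - <<'E'
from h import *
C=ld('w5')
im=cv2.imread('pics/w5.png')
c=lambda y,x,h,w,f:cv2.resize(im[y:y+h,x:x+w],None,fx=f,fy=f,interpolation=cv2.INTER_CUBIC)
cv2.imwrite('pics/c5a.png',np.hstack([c(80,150,200,100,2.9),c(80,380,200,175,2.9)])[:580,:800]);cv2.imwrite('pics/c5b.png',c(80,530,200,110,2.9))
E
```

```text
(no output)
```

View pics/c5a.png

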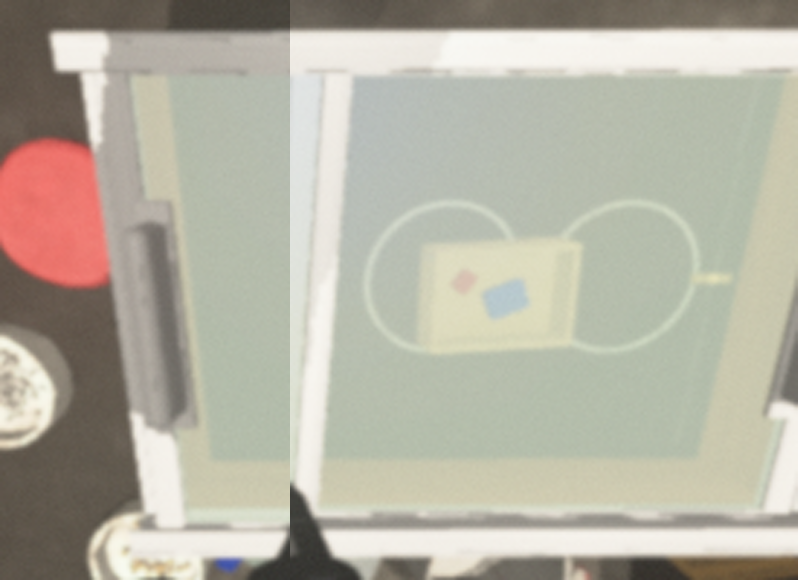

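View pics/c5b.png

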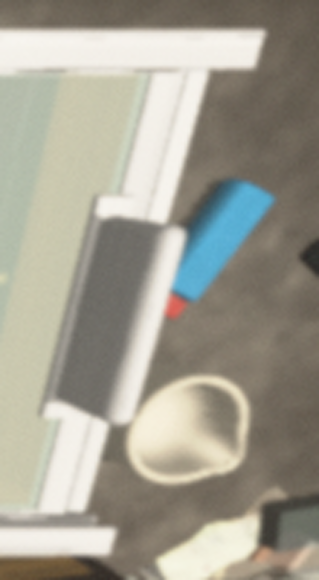

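```bash
cat >> h.py <<'E'
def casefit(W):
    # W: list of (case xy, world xy)
    a=np.array([w[0] for w in W]);b=np.array([w[1][:2] for w in W])
    a0=a.mean(0);b0=b.mean(0);H=(a-a0).T@(b-b0)
    th=np.arctan2(H[0,1]-H[1,0],H[0,0]+H[1,1]);c,s=np.cos(th),np.sin(th);Rm=np.array([[c,-s],[s,c]])
    t=b0-Rm@a0;print('case',th,t,'res mm',np.round(1e3*(b-(a@Rm.T+t)),1).tolist());return th,t,Rm
E
python3 - <<'E'
from h import *
C=ld('w5')
P=[((-.1,-.22),ray(C,167.2,91.4,.119)),((-.1,.22),ray(C,621.4,90.3,.119)),((.1,.22),ray(C,567.2,270.7,.119)),((.1,-.22),ray(C,196.5,271.4,.119))]
th,t,Rm=casefit(P)
A=ld('w1');B=ld('w2');D=ld('w4')
g=lambda x,y:(180+x/2.3,70+y/2.3)
h=lambda x,y:(190+x/3,90+y/3)
Q=P+[((-.1,.22),ray(A,*g(36,205),.119)),((.1,.22),ray(A,*g(298,263),.119)),((-.1,-.22),ray(B,*h(43,168),.119)),((.1,-.22),ray(B,*h(411,170),.119)),((-.1,-.22),ray(D,263,75,.119)),((.1,-.22),ray(D,277,312,.119))]
th,t,Rm=casefit(Q)
p=ray(C,581.7,191,.136);print('lh',p,Rm.T@(p[:2]-t))
print('ro',t+Rm@[0,.155],'ri',t+Rm@[0,.075])
f=lambda x,y:(380+(x-290)/2.9,80+y/2.9)
# through glass: rings
for n,q,z in [('inner L edge',(366,280),.05),('outer R edge',(697,275),.05),('outer top',(632,201),.05),('outer bot',(607,352),.05),('line',(713,279),.05)]:
    p=ray(C,*f(*q),z);print(n,p,Rm.T@(p[:2]-t))
for q in [(424,245),(580,240),(573,346),(420,352)]:
    p=ray(C,*f(*q),.068);print(p,Rm.T@(p[:2]-t))
E
```

```text
case 0.0572492176378237 [ 0.42350428 -0.10729346] res mm [[0.5, -0.8], [0.2, 0.2], [0.1, -0.3], [-0.8, 1.0]]
case 0.055733855914022794 [ 0.42457448 -0.10761376] res mm [[-0.3, -0.6], [-1.1, 0.3], [-1.3, 0.1], [-1.6, 1.5], [5.7, -1.7], [-2.2, 0.7], [0.2, -0.9], [-0.6, -0.6], [-0.5, 0.9], [1.7, 0.3]]
lh [0.40954582 0.08509402 0.136     ] [-0.00427053  0.19324573]
ro [0.4159402  0.04714557] ri [ 0.42039661 -0.03273021]
inner L edge [ 0.42238174 -0.06658881  0.05      ] [9.59558881e-05 4.10833927e-02]
outer R edge [0.4118993 0.0831041 0.05     ] [-0.00203156  0.19112779]
outer top [0.38058234 0.04544951 0.05      ] [-0.03539744  0.15527619]
outer bot [0.45040021 0.05091987 0.05      ] [0.03461675 0.15684884]
line [0.41333276 0.09087586 0.05      ] [-1.67395286e-04  1.98807638e-01]
[ 0.40213785 -0.05019779  0.068     ] [-0.01920343  0.05857665]
[0.39638964 0.01569228 0.068     ] [-0.02127232  0.12468461]
[0.44326817 0.0232584  0.068     ] [0.0259549  0.12962762]
[ 0.44970214 -0.0439102   0.068     ] [0.02863725 0.0622049 ]
```

Request:
jog_arm --motion '[{"gripper":40,"tx":45,"ty":10,"tz":-1,"ax":0,"ay":0,"az":0},{"gripper":40,"tx":45,"ty":10,"tz":-1,"ax":0,"ay":0,"az":0},{"gripper":40,"tx":45,"ty":15,"tz":-1,"ax":0,"ay":0,"az":0},{"gripper":40,"tx":45,"ty":15,"tz":-1,"ax":0,"ay":0,"az":0},{"gripper":40,"tx":45,"ty":15,"tz":-1,"ax":0,"ay":0,"az":0},{"gripper":40,"tx":46,"ty":10,"tz":-1,"ax":0,"ay":0,"az":0},{"gripper":40,"tx":0,"ty":0,"tz":0,"ax":0,"ay":0,"az":0},{"gripper":40,"tx":0,"ty":0,"tz":0,"ax":0,"ay":0,"az":0}]'

```text
clock: 9.2
tcp_pos: [0.4153, 0.0829, 0.2021]
orientation: [-1.185, -1.246, 1.247]
contact_force: [0.5, -0.1, -0.4]
grip_width: 0.0401
```

```bash
python3 - <<'E'
from h import *
obs();np.savez('w6',*cal('wrist'));save('w6',vision.grab_frame('wrist'))
E
```

```text
t 9.2 p [0.4153 0.0829 0.2021] g 0.0401 F [ 0.5 -0.1 -0.4]
[[-0.051 -0.    -0.999]
 [ 0.999 -0.001 -0.051]
 [-0.001 -1.     0.   ]]
q [-0.474  0.111  0.139  2.179 -0.02   0.853  1.298]
```

View pics/w6.png

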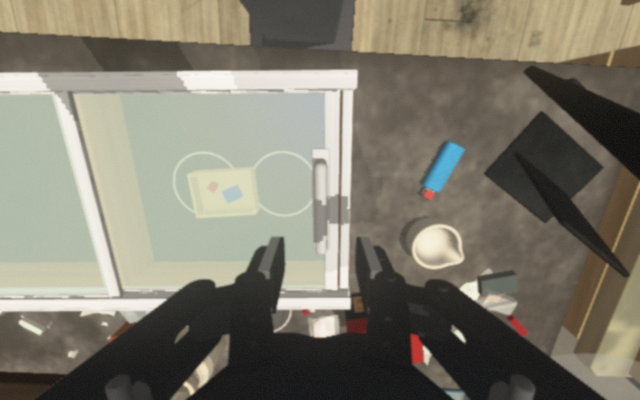

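```bash
python3 - <<'E'
from h import *
C=ld('w6')
for u in (320,323): print(ray(C,u,195,.136))
E
```

```text
[0.39876983 0.08414462 0.136     ]
[0.39866083 0.08634549 0.136     ]
```

Request:
jog_arm --motion '[{"gripper":40,"tx":2,"ty":25,"tz":0,"ax":0,"ay":0,"az":0},{"gripper":40,"tx":0,"ty":25,"tz":0,"ax":0,"ay":0,"az":0},{"gripper":40,"tx":0,"ty":17,"tz":0,"ax":0,"ay":0,"az":0},{"gripper":40,"tx":0,"ty":0,"tz":0,"ax":0,"ay":0,"az":0},{"gripper":5,"tx":0,"ty":0,"tz":0,"ax":0,"ay":0,"az":0},{"gripper":5,"tx":0,"ty":0,"tz":0,"ax":0,"ay":0,"az":0},{"gripper":5,"tx":0,"ty":0,"tz":0,"ax":0,"ay":0,"az":0},{"gripper":5,"tx":0,"ty":0,"tz":0,"ax":0,"ay":0,"az":0},{"gripper":5,"tx":0,"ty":0,"tz":0,"ax":0,"ay":0,"az":0}]' --newtons 30

```text
clock: 10.15
tcp_pos: [0.4157, 0.0848, 0.1364]
orientation: [-1.187, -1.247, 1.245]
contact_force: [0.3, -4.5, 7.4]
grip_width: 0.0092
```

Request:
jog_arm --motion '[{"gripper":5,"tx":-10,"ty":0,"tz":0,"ax":0,"ay":0,"az":0},{"gripper":5,"tx":-20,"ty":0,"tz":0,"ax":0,"ay":0,"az":0},{"gripper":5,"tx":-25,"ty":0,"tz":0,"ax":0,"ay":0,"az":0},{"gripper":5,"tx":-25,"ty":0,"tz":0,"ax":0,"ay":0,"az":0},{"gripper":5,"tx":-25,"ty":0,"tz":0,"ax":0,"ay":0,"az":0},{"gripper":5,"tx":-25,"ty":0,"tz":0,"ax":0,"ay":0,"az":0},{"gripper":5,"tx":-20,"ty":0,"tz":0,"ax":0,"ay":0,"az":0},{"gripper":5,"tx":-15,"ty":0,"tz":0,"ax":0,"ay":0,"az":0},{"gripper":5,"tx":-10,"ty":0,"tz":0,"ax":0,"ay":0,"az":0},{"gripper":5,"tx":-5,"ty":0,"tz":0,"ax":0,"ay":0,"az":0},{"gripper":5,"tx":0,"ty":0,"tz":0,"ax":0,"ay":0,"az":0}]'

```text
clock: 11.25
tcp_pos: [0.4261, -0.0947, 0.1364]
orientation: [-1.189, -1.249, 1.244]
contact_force: [5.4, -1.6, 5.1]
grip_width: 0.009
```

Request:
jog_arm --motion '[{"gripper":40,"tx":0,"ty":0,"tz":0,"ax":0,"ay":0,"az":0},{"gripper":40,"tx":0,"ty":0,"tz":0,"ax":0,"ay":0,"az":0},{"gripper":40,"tx":0,"ty":0,"tz":0,"ax":0,"ay":0,"az":0},{"gripper":40,"tx":0,"ty":-20,"tz":0,"ax":0,"ay":0,"az":0},{"gripper":40,"tx":0,"ty":-40,"tz":0,"ax":0,"ay":0,"az":0},{"gripper":40,"tx":0,"ty":-40,"tz":0,"ax":0,"ay":0,"az":0},{"gripper":40,"tx":0,"ty":-30,"tz":0,"ax":0,"ay":0,"az":0},{"gripper":70,"tx":15,"ty":0,"tz":0,"ax":0,"ay":0,"az":0},{"gripper":70,"tx":15,"ty":0,"tz":0,"ax":0,"ay":0,"az":0},{"gripper":70,"tx":0,"ty":0,"tz":0,"ax":0,"ay":0,"az":0}]'

```text
clock: 12.25
tcp_pos: [0.4216, -0.0626, 0.2651]
orientation: [-1.182, -1.248, 1.248]
contact_force: [0.6, 0.0, -0.3]
grip_width: 0.0701
```

```bash
python3 - <<'E'
from h import *
obs();np.savez('w7',*cal('wrist'));save('w7',vision.grab_frame('wrist'))
E
```

```text
t 12.25 p [ 0.4216 -0.0626  0.2651] g 0.0701 F [ 0.6  0.  -0.3]
[[-0.053 -0.001 -0.999]
 [ 0.999  0.001 -0.053]
 [ 0.001 -1.     0.001]]
q [-0.211  0.029  0.218  2.102 -0.008  1.012  1.636]
```

View pics/w7.png

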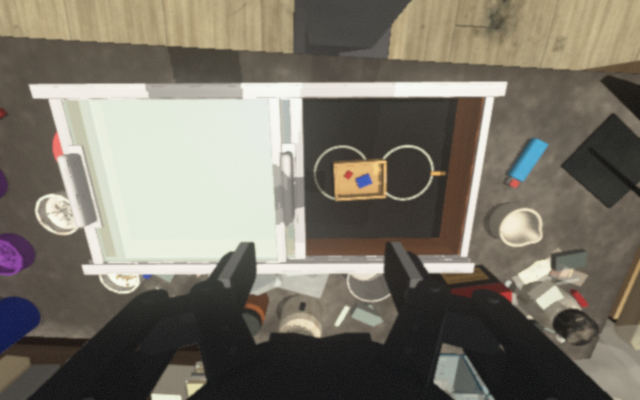

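```bash
cat >> h.py <<'E'
CT=np.array([.4238,-.1074]);CY=.0565;CR=np.array([[np.cos(CY),-np.sin(CY)],[np.sin(CY),np.cos(CY)]])
def tocase(p): return CR.T@(np.array(p)[:2]-CT)
def fromcase(q): return CT+CR@np.array(q)
E
python3 - <<'E'
from h import *
C=ld('w7')
im=cv2.imread('pics/w7.png');cv2.imwrite('pics/c7.png',cv2.resize(im[80:280,260:520],None,fx=3,fy=3,interpolation=cv2.INTER_CUBIC))
hsv=cv2.cvtColor(im,cv2.COLOR_BGR2HSV);m=cv2.inRange(hsv,(5,60,110),(30,255,255));m[:130]=0;m[230:]=0;m[:,:310]=0;m[:,400:]=0
m=cv2.morphologyEx(m,cv2.MORPH_CLOSE,np.ones((15,15)));cs=cv2.findContours(m,0,2)[0];c=max(cs,key=cv2.contourArea)
r=cv2.minAreaRect(c);b=cv2.boxPoints(r);print(r)
P=np.array([ray(C,*q,.068)[:2] for q in b]);print(P,[tocase(p) for p in P],P.mean(0))
for i in range(4): d=P[(i+1)%4]-P[i];print(np.linalg.norm(d),np.arctan2(d[1],d[0]))
E
```

```text
((360.0386657714844, 179.38963317871094), (40.48349380493164, 53.55809783935547), 87.51044464111328)
[[ 0.40041041 -0.04655889]
 [ 0.39438118  0.01629723]
 [ 0.44398436  0.02457615]
 [ 0.45039838 -0.04109255]] [array([-0.01991657,  0.06206484]), array([-0.0223867 ,  0.12516113]), array([0.02760484, 0.13062575]), array([0.03030032, 0.06469963])] [ 0.42229358 -0.01169451]
0.06314462370545297 1.6664248320128925
0.050289317517776225 0.16537864775664554
0.06598119924358967 -1.4734326949540593
0.050285963888800723 -3.0326724269191208
```

View pics/c7.png

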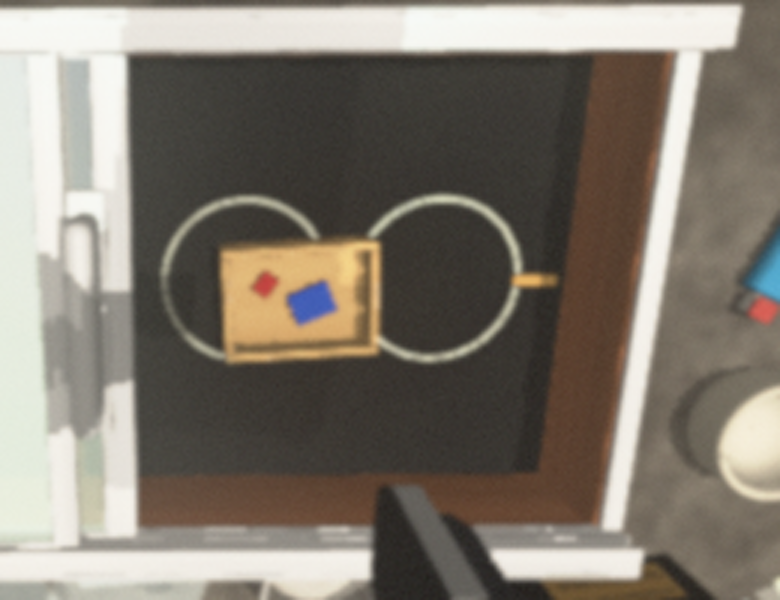

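Request:
jog_arm --motion '[{"gripper":70,"tx":50,"ty":0,"tz":-2,"ax":0,"ay":0,"az":0},{"gripper":70,"tx":0,"ty":0,"tz":0,"ax":0,"ay":0.139,"az":0},{"gripper":70,"tx":0,"ty":0,"tz":0,"ax":0,"ay":0.139,"az":0},{"gripper":70,"tx":0,"ty":0,"tz":0,"ax":0,"ay":0.139,"az":0},{"gripper":70,"tx":0,"ty":0,"tz":0,"ax":0,"ay":0.139,"az":0},{"gripper":70,"tx":0,"ty":0,"tz":0,"ax":0,"ay":0.139,"az":0},{"gripper":70,"tx":0,"ty":0,"tz":0,"ax":0,"ay":0.139,"az":0},{"gripper":70,"tx":0,"ty":0,"tz":0,"ax":0,"ay":0.139,"az":0},{"gripper":70,"tx":0,"ty":0,"tz":0,"ax":0,"ay":0.139,"az":0},{"gripper":70,"tx":0,"ty":0,"tz":0,"ax":0,"ay":0.139,"az":0},{"gripper":70,"tx":0,"ty":0,"tz":0,"ax":0,"ay":0.139,"az":0},{"gripper":70,"tx":0,"ty":0,"tz":0,"ax":0,"ay":0.139,"az":0}]'

```text
clock: 13.5
tcp_pos: [0.4213, -0.0154, 0.2647]
orientation: [-1.57, -0.066, 0.068]
contact_force: [-0.9, -0.7, -0.4]
grip_width: 0.0694
```

Request:
jog_arm --motion '[{"gripper":70,"tx":0,"ty":30,"tz":0,"ax":0,"ay":0,"az":0},{"gripper":70,"tx":0,"ty":30,"tz":0,"ax":0,"ay":0,"az":0},{"gripper":70,"tx":0,"ty":0,"tz":0,"ax":0,"ay":0,"az":0},{"gripper":70,"tx":0,"ty":0,"tz":0,"ax":0,"ay":0,"az":0}]'

```text
clock: 13.9
tcp_pos: [0.4213, -0.0151, 0.2053]
orientation: [-1.57, -0.07, 0.073]
contact_force: [0.5, -0.4, -0.6]
grip_width: 0.0704
```

```bash
python3 - <<'E'
from h import *
obs();np.savez('w8',*cal('wrist'));save('w8',vision.grab_frame('wrist'))
E
```

```text
t 13.9 p [ 0.4213 -0.0151  0.2053] g 0.0704 F [ 0.5 -0.4 -0.6]
[[ 0.996 -0.002 -0.091]
 [ 0.091 -0.001  0.996]
 [-0.002 -1.    -0.   ]]
q [-0.289  0.103  0.189  2.181 -0.025  0.862  0.006]
```

View pics/w8.png

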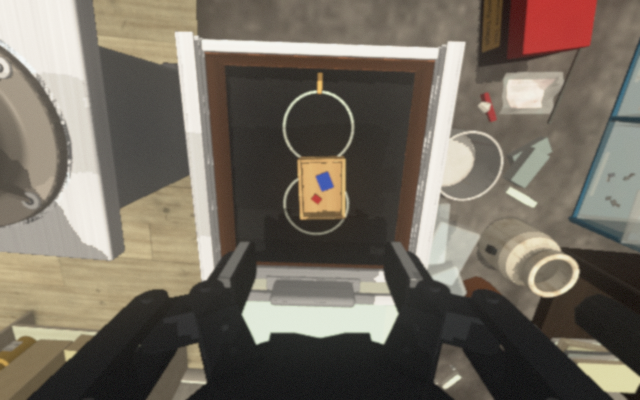

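```bash
python3 - <<'E'
from h import *
C=ld('w8');D=ld('w7')
im=cv2.imread('pics/w8.png')
hsv=cv2.cvtColor(im,cv2.COLOR_BGR2HSV);m=cv2.inRange(hsv,(5,60,110),(30,255,255));m[:130]=0;m[240:]=0;m[:,:280]=0;m[:,370:]=0
m=cv2.morphologyEx(m,cv2.MORPH_OPEN,np.ones((3,3)));m=cv2.morphologyEx(m,cv2.MORPH_CLOSE,np.ones((15,15)));cs=cv2.findContours(m,0,2)[0];c=max(cs,key=cv2.contourArea)
r=cv2.minAreaRect(c);b=cv2.boxPoints(r);print(r,b)
P=np.array([ray(C,*q,.068)[:2] for q in b]);print(P,P.mean(0))
for i in range(4): d=P[(i+1)%4]-P[i];print(np.linalg.norm(d),np.arctan2(d[1],d[0]))
# corner triangulation: outer-left-near (world +y, -x) corner
E
```

```text
((321.4996643066406, 187.48684692382812), (62.18899154663086, 48.48321533203125), 88.49256896972656) [[296.44846 157.04082]
 [344.9149  155.7654 ]
 [346.55087 217.93288]
 [298.08444 219.2083 ]]
[[ 0.39619313  0.01862604]
 [ 0.4424732   0.02405658]
 [ 0.45161021 -0.03930605]
 [ 0.4020634  -0.04524409]] [ 0.42308498 -0.01046688]
0.046597592213229774 0.11680663716158285
0.06401802184393497 -1.427581753000067
0.049901369769297176 -3.0223144901951993
0.06413932450115485 1.6624482257525608
```

Request:
jog_arm --motion '[{"gripper":70,"tx":1,"ty":30,"tz":4,"ax":0,"ay":-0.01,"az":0},{"gripper":70,"tx":0,"ty":30,"tz":0,"ax":0,"ay":0,"az":0},{"gripper":70,"tx":0,"ty":30,"tz":0,"ax":0,"ay":0,"az":0},{"gripper":70,"tx":0,"ty":25,"tz":0,"ax":0,"ay":0,"az":0},{"gripper":70,"tx":0,"ty":15,"tz":0,"ax":0,"ay":0,"az":0},{"gripper":70,"tx":0,"ty":8,"tz":0,"ax":0,"ay":0,"az":0},{"gripper":70,"tx":0,"ty":0,"tz":0,"ax":0,"ay":0,"az":0}]'

```text
clock: 14.65
tcp_pos: [0.4229, -0.0103, 0.0675]
orientation: [-1.569, -0.08, 0.08]
contact_force: [0.8, 0.3, -0.8]
grip_width: 0.07
```

Request:
jog_arm --motion '[{"gripper":40,"tx":0,"ty":0,"tz":0,"ax":0,"ay":0,"az":0},{"gripper":40,"tx":0,"ty":0,"tz":0,"ax":0,"ay":0,"az":0},{"gripper":40,"tx":0,"ty":0,"tz":0,"ax":0,"ay":0,"az":0},{"gripper":40,"tx":0,"ty":0,"tz":0,"ax":0,"ay":0,"az":0},{"gripper":40,"tx":0,"ty":0,"tz":0,"ax":0,"ay":0,"az":0}]' --newtons 30

```text
clock: 15.15
tcp_pos: [0.4234, -0.0102, 0.0685]
orientation: [-1.569, -0.082, 0.078]
contact_force: [-1.4, 0.1, 6.8]
grip_width: 0.0455
```

Request:
jog_arm --motion '[{"gripper":40,"tx":0,"ty":-10,"tz":0,"ax":0,"ay":0,"az":0},{"gripper":40,"tx":0,"ty":-25,"tz":0,"ax":0,"ay":0,"az":0},{"gripper":40,"tx":0,"ty":-35,"tz":0,"ax":0,"ay":0,"az":0},{"gripper":40,"tx":0,"ty":-35,"tz":0,"ax":0,"ay":0,"az":0},{"gripper":40,"tx":0,"ty":-35,"tz":0,"ax":0,"ay":0,"az":0},{"gripper":40,"tx":0,"ty":-25,"tz":0,"ax":0,"ay":0,"az":0},{"gripper":40,"tx":-4,"ty":0,"tz":-35,"ax":0,"ay":0,"az":0},{"gripper":40,"tx":-4,"ty":0,"tz":-40,"ax":0,"ay":0,"az":0},{"gripper":40,"tx":-4,"ty":0,"tz":-40,"ax":0,"ay":0,"az":0},{"gripper":40,"tx":-4,"ty":0,"tz":-40,"ax":0,"ay":0,"az":0},{"gripper":40,"tx":-4,"ty":0,"tz":-40,"ax":0,"ay":0,"az":0},{"gripper":40,"tx":-4,"ty":0,"tz":-35,"ax":0,"ay":0,"az":0}]'

```text
clock: 16.35
tcp_pos: [0.4213, -0.2435, 0.2334]
orientation: [-1.57, -0.08, 0.078]
contact_force: [0.3, -0.6, -0.9]
grip_width: 0.0451
```

Request:
jog_arm --motion '[{"gripper":40,"tx":-4,"ty":0,"tz":-30,"ax":0,"ay":0,"az":0},{"gripper":40,"tx":-4,"ty":0,"tz":-30,"ax":0,"ay":0,"az":0},{"gripper":40,"tx":0,"ty":0,"tz":0,"ax":0,"ay":0,"az":0},{"gripper":40,"tx":0,"ty":0,"tz":0,"ax":0,"ay":0,"az":0}]'

```text
clock: 16.75
tcp_pos: [0.4196, -0.3021, 0.2328]
orientation: [-1.569, -0.079, 0.079]
contact_force: [0.1, -0.7, -0.8]
grip_width: 0.0451
```

```bash
python3 - <<'E'
from h import *
obs();np.savez('w9',*cal('wrist'));save('w9',vision.grab_frame('wrist'))
E
```

```text
t 16.75 p [ 0.4196 -0.3021  0.2328] g 0.0451 F [ 0.1 -0.7 -0.8]
[[ 0.995  0.    -0.1  ]
 [ 0.1    0.     0.995]
 [ 0.    -1.     0.   ]]
q [ 0.119  0.241  0.454  1.967 -0.128  0.961  0.736]
```

View pics/w9.png

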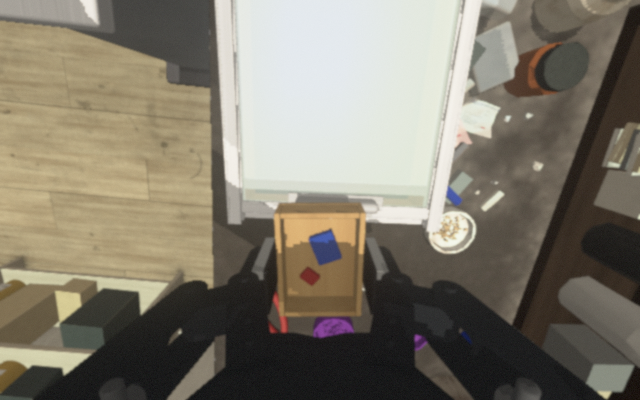

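```bash
python3 - <<'E'
from h import *
def red(n,box):
    im=cv2.imread(f'pics/{n}.png');hsv=cv2.cvtColor(im,cv2.COLOR_BGR2HSV)
    m=cv2.inRange(hsv,(0,110,60),(8,255,255))|cv2.inRange(hsv,(172,110,60),(180,255,255))
    k=np.zeros_like(m);x0,x1,y0,y1=box;k[y0:y1,x0:x1]=255;m&=k
    c=max(cv2.findContours(m,0,2)[0],key=cv2.contourArea);e=cv2.fitEllipse(cv2.convexHull(c));return e
E3=red('w3',(240,320,40,120));E4=red('w4',(190,275,110,200));E2=red('w2',(240,290,145,195))
C=[ld('w2'),ld('w3'),ld('w4')]
for c,e in zip(C,(E2,E3,E4)): print(e,ray(c,*e[0],.016))
print(tri(C[0],E2[0],C[2],E4[0]),tri(C[1],E3[0],C[2],E4[0]))
W=ld('w9');
im=cv2.imread('pics/w9.png');hsv=cv2.cvtColor(im,cv2.COLOR_BGR2HSV);m=cv2.inRange(hsv,(5,60,90),(30,255,255));m[:195]=0;m[325:]=0;m[:,:270]=0;m[:,370:]=0
m=cv2.morphologyEx(m,cv2.MORPH_OPEN,np.ones((3,3)));m=cv2.morphologyEx(m,cv2.MORPH_CLOSE,np.ones((15,15)));c=max(cv2.findContours(m,0,2)[0],key=cv2.contourArea)
b=cv2.boxPoints(cv2.minAreaRect(c));P=np.array([ray(W,*q,.232)[:2] for q in b]);print(b,P,P.mean(0))
E
```

```text
((265.35223388671875, 169.56809997558594), (34.33788299560547, 36.0518913269043), 129.28274536132812) [ 0.4167521  -0.38870606  0.016     ]
((286.16461181640625, 80.81790924072266), (51.70968246459961, 55.68388366699219), 163.98362731933594) [ 0.41529526 -0.39006729  0.016     ]
((231.425537109375, 156.9698486328125), (61.55164337158203, 66.80387878417969), 126.35736846923828) [ 0.4137194  -0.38897627  0.016     ]
[ 0.41514068 -0.39087201  0.00826729] [ 0.41473456 -0.3907661   0.01015378]
[[272.54648 203.1483 ]
 [365.62308 201.51537]
 [367.6329  316.0766 ]
 [274.5563  317.70953]] [[ 0.39371425 -0.27028106]
 [ 0.43924431 -0.26488643]
 [ 0.45040636 -0.33202879]
 [ 0.39821492 -0.33836627]] [ 0.42039496 -0.30139064]
```

Request:
jog_arm --motion '[{"gripper":40,"tx":0,"ty":0,"tz":0,"ax":0,"ay":-0.08,"az":0},{"gripper":40,"tx":0,"ty":0,"tz":0,"ax":0,"ay":-0.14,"az":0},{"gripper":40,"tx":0,"ty":0,"tz":0,"ax":0,"ay":-0.14,"az":0},{"gripper":40,"tx":0,"ty":0,"tz":0,"ax":0,"ay":-0.14,"az":0},{"gripper":40,"tx":0,"ty":0,"tz":0,"ax":0,"ay":-0.14,"az":0},{"gripper":40,"tx":0,"ty":0,"tz":0,"ax":0,"ay":-0.14,"az":0},{"gripper":40,"tx":0,"ty":0,"tz":0,"ax":0,"ay":-0.14,"az":0},{"gripper":40,"tx":0,"ty":0,"tz":0,"ax":0,"ay":-0.14,"az":0},{"gripper":40,"tx":0,"ty":0,"tz":0,"ax":0,"ay":-0.14,"az":0},{"gripper":40,"tx":0,"ty":0,"tz":0,"ax":0,"ay":-0.14,"az":0},{"gripper":40,"tx":0,"ty":0,"tz":0,"ax":0,"ay":-0.14,"az":0},{"gripper":40,"tx":0,"ty":0,"tz":0,"ax":0,"ay":-0.08,"az":0}]'

```text
clock: 18.0
tcp_pos: [0.4203, -0.3003, 0.2326]
orientation: [-1.161, -1.282, 1.281]
contact_force: [-0.6, -0.3, -0.4]
grip_width: 0.0454
```

Request:
jog_arm --motion '[{"gripper":40,"tx":-20,"ty":0,"tz":0,"ax":0,"ay":0,"az":0},{"gripper":40,"tx":-25,"ty":0,"tz":0,"ax":0,"ay":0,"az":0},{"gripper":40,"tx":-25,"ty":0,"tz":0,"ax":0,"ay":0,"az":0},{"gripper":40,"tx":-17,"ty":0,"tz":0,"ax":0,"ay":0,"az":0},{"gripper":40,"tx":0,"ty":0,"tz":0,"ax":0,"ay":0,"az":0},{"gripper":40,"tx":0,"ty":0,"tz":0,"ax":0,"ay":0,"az":0}]'

```text
clock: 18.6
tcp_pos: [0.4282, -0.3874, 0.2321]
orientation: [-1.163, -1.277, 1.276]
contact_force: [-0.0, -0.1, -0.8]
grip_width: 0.0454
```

```bash
python3 - <<'E'
from h import *
obs();np.savez('w10',*cal('wrist'));save('w10',vision.grab_frame('wrist'))
E
```

```text
t 18.6 p [ 0.4282 -0.3874  0.2321] g 0.0454 F [-0.  -0.1 -0.8]
[[-0.092 -0.    -0.996]
 [ 0.996  0.001 -0.092]
 [ 0.001 -1.     0.   ]]
q [ 0.439  0.334  0.237  1.821 -0.092  0.999  2.377]
```

View pics/w10.png

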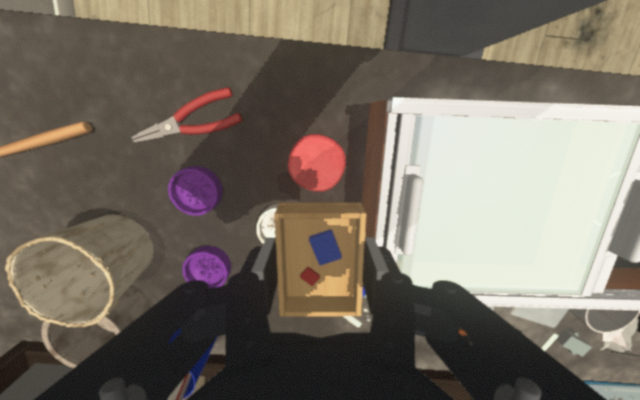

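```bash
python3 - <<'E'
from h import *
def red(n,box):
    im=cv2.imread(f'pics/{n}.png');hsv=cv2.cvtColor(im,cv2.COLOR_BGR2HSV)
    m=cv2.inRange(hsv,(0,110,60),(8,255,255))|cv2.inRange(hsv,(172,110,60),(180,255,255))
    k=np.zeros_like(m);x0,x1,y0,y1=box;k[y0:y1,x0:x1]=255;m&=k
    c=max(cv2.findContours(m,0,2)[0],key=cv2.contourArea);return cv2.fitEllipse(cv2.convexHull(c))
W=ld('w10');e=red('w10',(275,360,125,205));print(e,ray(W,*e[0],.016))
E3=red('w3',(240,320,40,120));print(tri(W,e[0],ld('w3'),E3[0]))
im=cv2.imread('pics/w10.png');hsv=cv2.cvtColor(im,cv2.COLOR_BGR2HSV);m=cv2.inRange(hsv,(5,60,90),(30,255,255));m[:195]=0;m[325:]=0;m[:,:270]=0;m[:,370:]=0
m=cv2.morphologyEx(m,cv2.MORPH_OPEN,np.ones((3,3)));m=cv2.morphologyEx(m,cv2.MORPH_CLOSE,np.ones((15,15)));c=max(cv2.findContours(m,0,2)[0],key=cv2.contourArea)
b=cv2.boxPoints(cv2.minAreaRect(c));P=np.array([ray(W,*q,.232)[:2] for q in b]);print(b,P,P.mean(0))
E
```

```text
((316.3429870605469, 162.43524169921875), (58.06247329711914, 59.09846115112305), 93.22996520996094) [ 0.41410599 -0.39065378  0.016     ]
[ 0.41488521 -0.39060772  0.01149473]
[[273.99997 195.     ]
 [368.99997 195.     ]
 [368.99997 318.     ]
 [273.99997 318.     ]] [[ 0.39404131 -0.41101608]
 [ 0.38987749 -0.36503105]
 [ 0.46150351 -0.35469555]
 [ 0.46626419 -0.40795044]] [ 0.42792163 -0.38467328]
```

Request:
jog_arm --motion '[{"gripper":40,"tx":-2,"ty":30,"tz":11,"ax":0,"ay":0,"az":0},{"gripper":40,"tx":0,"ty":40,"tz":0,"ax":0,"ay":0,"az":0},{"gripper":40,"tx":0,"ty":40,"tz":0,"ax":0,"ay":0,"az":0},{"gripper":40,"tx":0,"ty":35,"tz":0,"ax":0,"ay":0,"az":0},{"gripper":40,"tx":0,"ty":25,"tz":0,"ax":0,"ay":0,"az":0},{"gripper":40,"tx":0,"ty":15,"tz":0,"ax":0,"ay":0,"az":0},{"gripper":40,"tx":0,"ty":6,"tz":0,"ax":0,"ay":0,"az":0},{"gripper":40,"tx":0,"ty":0,"tz":0,"ax":0,"ay":0,"az":0},{"gripper":40,"tx":0,"ty":4,"tz":0,"ax":0,"ay":0,"az":0},{"gripper":40,"tx":0,"ty":0,"tz":0,"ax":0,"ay":0,"az":0}]'

```text
clock: 19.65
tcp_pos: [0.4181, -0.3926, 0.0382]
orientation: [-1.168, -1.276, 1.276]
contact_force: [1.1, -4.1, -1.3]
grip_width: 0.0452
```

Request:
jog_arm --motion '[{"gripper":40,"tx":3,"ty":0,"tz":0,"ax":0,"ay":0,"az":0},{"gripper":40,"tx":0,"ty":2,"tz":0,"ax":0,"ay":0,"az":0},{"gripper":40,"tx":0,"ty":0,"tz":0,"ax":0,"ay":0,"az":0}]'

```text
clock: 19.95
tcp_pos: [0.4183, -0.393, 0.0373]
orientation: [-1.175, -1.274, 1.277]
contact_force: [2.2, -12.5, 0.1]
grip_width: 0.0451
```

Request:
jog_arm --motion '[{"gripper":40,"tx":-4,"ty":0,"tz":0,"ax":0,"ay":0,"az":0},{"gripper":40,"tx":-3,"ty":-10,"tz":0,"ax":0,"ay":0,"az":0},{"gripper":40,"tx":0,"ty":-30,"tz":0,"ax":0,"ay":0,"az":0},{"gripper":40,"tx":0,"ty":-40,"tz":0,"ax":0,"ay":0,"az":0},{"gripper":40,"tx":0,"ty":-40,"tz":0,"ax":0,"ay":0,"az":0},{"gripper":40,"tx":0,"ty":-30,"tz":0,"ax":0,"ay":0.07,"az":0},{"gripper":40,"tx":0,"ty":0,"tz":0,"ax":0,"ay":0.14,"az":0},{"gripper":40,"tx":0,"ty":0,"tz":0,"ax":0,"ay":0.14,"az":0},{"gripper":40,"tx":0,"ty":0,"tz":0,"ax":0,"ay":0.14,"az":0},{"gripper":40,"tx":0,"ty":0,"tz":0,"ax":0,"ay":0.14,"az":0},{"gripper":40,"tx":0,"ty":0,"tz":0,"ax":0,"ay":0.14,"az":0},{"gripper":40,"tx":0,"ty":0,"tz":0,"ax":0,"ay":0.14,"az":0}]'

```text
clock: 21.15
tcp_pos: [0.4174, -0.3943, 0.1857]
orientation: [-1.489, -0.585, 0.584]
contact_force: [-0.5, 0.6, -1.5]
grip_width: 0.0451
```

Request:
jog_arm --motion '[{"gripper":40,"tx":0,"ty":0,"tz":0,"ax":0,"ay":0.14,"az":0},{"gripper":40,"tx":0,"ty":0,"tz":0,"ax":0,"ay":0.14,"az":0},{"gripper":40,"tx":0,"ty":0,"tz":0,"ax":0,"ay":0.14,"az":0},{"gripper":40,"tx":0,"ty":0,"tz":0,"ax":0,"ay":0.14,"az":0},{"gripper":40,"tx":0,"ty":0,"tz":0,"ax":0,"ay":0.14,"az":0},{"gripper":40,"tx":0,"ty":0,"tz":0,"ax":0,"ay":0.14,"az":0},{"gripper":40,"tx":0,"ty":0,"tz":0,"ax":0,"ay":0.14,"az":0},{"gripper":40,"tx":0,"ty":0,"tz":0,"ax":0,"ay":0.14,"az":0},{"gripper":40,"tx":0,"ty":0,"tz":0,"ax":0,"ay":0.14,"az":0},{"gripper":40,"tx":0,"ty":0,"tz":0,"ax":0,"ay":0.14,"az":0},{"gripper":40,"tx":0,"ty":0,"tz":0,"ax":0,"ay":0.14,"az":0},{"gripper":40,"tx":0,"ty":0,"tz":0,"ax":0,"ay":0.14,"az":0}]'

```text
clock: 22.35
tcp_pos: [0.4176, -0.3941, 0.1855]
orientation: [-1.443, 0.728, -0.727]
contact_force: [-0.5, -0.6, -0.6]
grip_width: 0.0447
```

Request:
jog_arm --motion '[{"gripper":40,"tx":0,"ty":0,"tz":0,"ax":0,"ay":0.14,"az":0},{"gripper":40,"tx":0,"ty":0,"tz":0,"ax":0,"ay":0.14,"az":0},{"gripper":40,"tx":0,"ty":0,"tz":0,"ax":0,"ay":0.14,"az":0},{"gripper":40,"tx":0,"ty":0,"tz":0,"ax":0,"ay":0.14,"az":0},{"gripper":40,"tx":0,"ty":0,"tz":0,"ax":0,"ay":0.14,"az":0},{"gripper":40,"tx":0,"ty":0,"tz":0,"ax":0,"ay":0.14,"az":0},{"gripper":40,"tx":0,"ty":0,"tz":0,"ax":0,"ay":0.14,"az":0},{"gripper":40,"tx":0,"ty":0,"tz":0,"ax":0,"ay":0.14,"az":0},{"gripper":40,"tx":0,"ty":0,"tz":0,"ax":0,"ay":0.14,"az":0},{"gripper":40,"tx":0,"ty":0,"tz":0,"ax":0,"ay":0.14,"az":0},{"gripper":40,"tx":0,"ty":0,"tz":0,"ax":0,"ay":0.14,"az":0},{"gripper":40,"tx":0,"ty":0,"tz":0,"ax":0,"ay":0.14,"az":0}]'

```text
clock: 23.55
tcp_pos: [0.4179, -0.394, 0.1852]
orientation: [-0.519, 1.926, -1.92]
contact_force: [0.2, 0.1, -0.7]
grip_width: 0.0452
```

```bash
python3 - <<'E'
from h import *
obs()
E
```

```text
t 23.55 p [ 0.4179 -0.394   0.1852] g 0.0452 F [ 0.2  0.1 -0.7]
[[-0.863  0.001  0.505]
 [-0.505  0.004 -0.863]
 [-0.003 -1.    -0.003]]
q [-0.189  0.762  1.28   1.909 -0.822  1.133 -1.193]
```

Request:
jog_arm --motion '[{"gripper":40,"tx":0,"ty":0,"tz":0,"ax":0,"ay":0.14,"az":0},{"gripper":40,"tx":0,"ty":0,"tz":0,"ax":0,"ay":0.14,"az":0},{"gripper":40,"tx":2,"ty":0,"tz":-8,"ax":0,"ay":0,"az":0},{"gripper":40,"tx":0,"ty":30,"tz":0,"ax":0,"ay":0,"az":0},{"gripper":40,"tx":0,"ty":30,"tz":0,"ax":0,"ay":0,"az":0},{"gripper":40,"tx":0,"ty":30,"tz":0,"ax":0,"ay":0,"az":0},{"gripper":40,"tx":0,"ty":0,"tz":0,"ax":0,"ay":0,"az":0},{"gripper":40,"tx":0,"ty":0,"tz":0,"ax":0,"ay":0,"az":0}]'

```text
clock: 24.35
tcp_pos: [0.4135, -0.3878, 0.0959]
orientation: [-0.268, 2.086, -2.084]
contact_force: [0.5, 0.1, -0.4]
grip_width: 0.045
```

```bash
python3 - <<'E'
from h import *
obs();np.savez('w11',*cal('wrist'));save('w11',vision.grab_frame('wrist'))
E
```

```text
t 24.35 p [ 0.4135 -0.3878  0.0959] g 0.045 F [ 0.5  0.1 -0.4]
[[-0.967  0.     0.253]
 [-0.253  0.001 -0.967]
 [-0.    -1.    -0.001]]
q [-0.147  0.89   1.201  1.987 -1.004  1.035 -1.338]
```

View pics/w11.png

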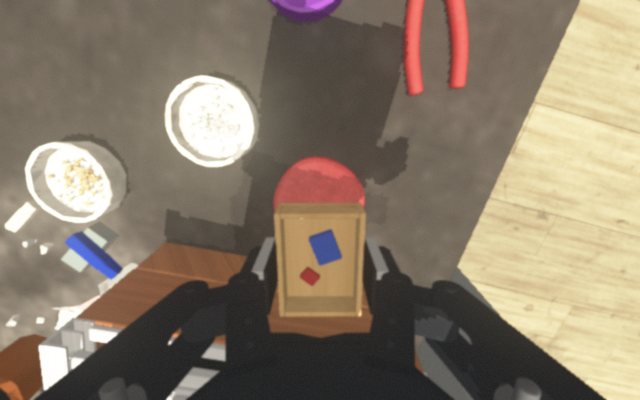

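Request:
jog_arm --motion '[{"gripper":40,"tx":0,"ty":25,"tz":0,"ax":0,"ay":0,"az":0},{"gripper":40,"tx":0,"ty":20,"tz":0,"ax":0,"ay":0,"az":0},{"gripper":40,"tx":0,"ty":12,"tz":0,"ax":0,"ay":0,"az":0},{"gripper":40,"tx":0,"ty":3,"tz":0,"ax":0,"ay":0,"az":0},{"gripper":40,"tx":0,"ty":2,"tz":0,"ax":0,"ay":0,"az":0},{"gripper":40,"tx":0,"ty":0,"tz":0,"ax":0,"ay":0,"az":0}]'

```text
clock: 25.0
tcp_pos: [0.4139, -0.3889, 0.0347]
orientation: [-0.265, 2.085, -2.087]
contact_force: [-0.6, 1.4, 5.1]
grip_width: 0.0454
```

Request:
jog_arm --motion '[{"gripper":62,"tx":0,"ty":0,"tz":0,"ax":0,"ay":0,"az":0},{"gripper":62,"tx":0,"ty":0,"tz":0,"ax":0,"ay":0,"az":0},{"gripper":62,"tx":0,"ty":0,"tz":0,"ax":0,"ay":0,"az":0},{"gripper":62,"tx":0,"ty":-15,"tz":0,"ax":0,"ay":0,"az":0},{"gripper":62,"tx":0,"ty":-35,"tz":0,"ax":0,"ay":0,"az":0},{"gripper":62,"tx":0,"ty":-45,"tz":0,"ax":0,"ay":0,"az":0},{"gripper":62,"tx":0,"ty":-45,"tz":0,"ax":0,"ay":0,"az":0},{"gripper":62,"tx":0,"ty":-45,"tz":0,"ax":0,"ay":0,"az":0},{"gripper":62,"tx":0,"ty":0,"tz":0,"ax":0,"ay":0,"az":0}]'

```text
clock: 25.9
tcp_pos: [0.4143, -0.3914, 0.2248]
orientation: [-0.259, 2.077, -2.092]
contact_force: [0.8, -0.3, 0.3]
grip_width: 0.0617
```

```bash
python3 - <<'E'
from h import *
obs();np.savez('w12',*cal('wrist'));save('w12',vision.grab_frame('wrist'))
E
```

```text
t 25.9 p [ 0.4143 -0.3914  0.2248] g 0.0617 F [ 0.8 -0.3  0.3]
[[-0.968  0.006  0.25 ]
 [-0.25  -0.007 -0.968]
 [-0.005 -1.     0.008]]
q [-0.244  0.763  1.394  1.891 -0.816  1.213 -1.457]
```

View pics/w12.png

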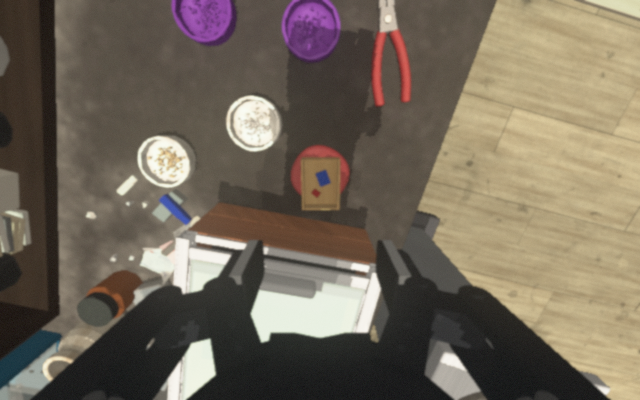

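```bash
python3 - <<'E'
from h import *
W=ld('w12')
im=cv2.imread('pics/w12.png');cv2.imwrite('pics/c12.png',cv2.resize(im[130:230,270:370],None,fx=5,fy=5,interpolation=cv2.INTER_CUBIC))
hsv=cv2.cvtColor(im,cv2.COLOR_BGR2HSV);m=cv2.inRange(hsv,(9,60,60),(30,255,255));k=np.zeros_like(m);k[145:215,290:355]=255;m&=k
m=cv2.morphologyEx(m,cv2.MORPH_OPEN,np.ones((3,3)));m=cv2.morphologyEx(m,cv2.MORPH_CLOSE,np.ones((15,15)));c=max(cv2.findContours(m,0,2)[0],key=cv2.contourArea)
b=cv2.boxPoints(cv2.minAreaRect(c));P=np.array([ray(W,*q,.034)[:2] for q in b]);print(b,P,P.mean(0))
print([np.linalg.norm(P[i]-P[i-1]) for i in range(4)])
e=ray(W,321,174,.016);print(e)
E
```

```text
[[300. 157.]
 [344. 157.]
 [344. 211.]
 [300. 211.]] [[ 0.44442826 -0.40961054]
 [ 0.39516065 -0.42230249]
 [ 0.37707209 -0.3586405 ]
 [ 0.42926437 -0.34514798]] [ 0.41148134 -0.38392538]
[np.float64(0.06622208384036138), np.float64(0.05087615193105548), np.float64(0.06618190821480567), np.float64(0.05390809217766279)]
[ 0.41493782 -0.39261134  0.016     ]
```

View pics/c12.png

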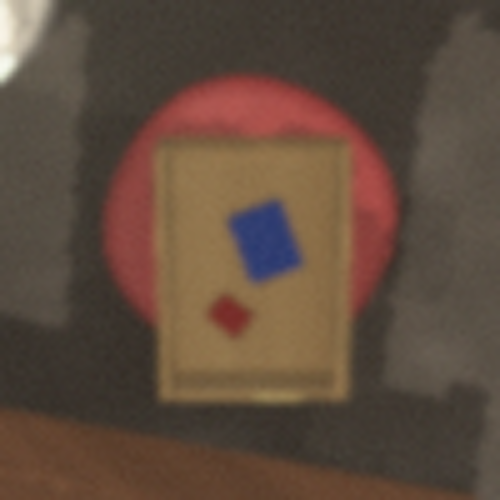

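```bash
python3 - <<'E'
from h import *
W=ld('w12')
a=ray(W,321,210.3,.034);b=ray(W,321,158.4,.034);b2=ray(W,321,158.4,.016);print(a,b,b2,np.linalg.norm(a-b),np.linalg.norm((a-b2)[:2]))
d=(b-a)/np.linalg.norm(b-a);print('centre from a',a+d*.031,'from b',b-d*.031)
print('pad pts', ray(W,270+102/5,130+215/5,.016),ray(W,270+400/5,130+215/5,.016),ray(W,270+250/5,130+73/5,.016), 'top cam check')
E
```

```text
[ 0.40457273 -0.35246941  0.034     ] [ 0.42050038 -0.41409994  0.034     ] [ 0.41979968 -0.41142385  0.016     ] 0.0636554111899835 0.060889126982354914
centre from a [ 0.41232945 -0.3824833   0.034     ] from b [ 0.41274366 -0.38408605  0.034     ]
pad pts [ 0.45207181 -0.38434182  0.016     ] [ 0.38039316 -0.40282554  0.016     ] [ 0.42513819 -0.42726199  0.016     ] top cam check
```

Request:
jog_arm --motion '[{"gripper":62,"tx":0,"ty":0,"tz":-30,"ax":0,"ay":0,"az":0},{"gripper":62,"tx":0,"ty":0,"tz":-35,"ax":0,"ay":0,"az":0},{"gripper":62,"tx":0,"ty":0,"tz":0,"ax":0,"ay":0,"az":0},{"gripper":62,"tx":0,"ty":0,"tz":0,"ax":0,"ay":0,"az":0}]'

```text
clock: 26.35
tcp_pos: [0.3973, -0.3245, 0.2179]
orientation: [-0.267, 2.087, -2.084]
contact_force: [1.2, 0.2, 0.4]
grip_width: 0.0619
```

```bash
python3 - <<'E'
from h import *
obs();np.savez('w13',*cal('wrist'));im=vision.grab_frame('wrist');save('w13',im);save('c13',cv2.resize(im[50:200,240:390],None,fx=4,fy=4,interpolation=cv2.INTER_CUBIC))
E
```

```text
t 26.35 p [ 0.3973 -0.3245  0.2179] g 0.0619 F [1.2 0.2 0.4]
[[-0.968 -0.     0.252]
 [-0.252  0.001 -0.968]
 [-0.    -1.    -0.001]]
q [-0.41   0.675  1.424  2.018 -0.75   1.138 -1.54 ]
```

View pics/c13.png

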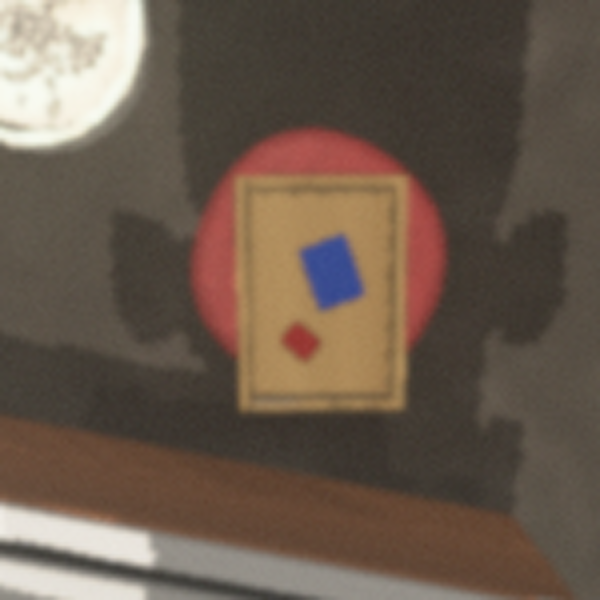

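Request:
jog_arm --motion '[{"gripper":62,"tx":0,"ty":0,"tz":33,"ax":0,"ay":0,"az":0},{"gripper":62,"tx":0,"ty":0,"tz":33,"ax":0,"ay":0,"az":0},{"gripper":62,"tx":0,"ty":40,"tz":0,"ax":0,"ay":0,"az":0},{"gripper":62,"tx":0,"ty":40,"tz":0,"ax":0,"ay":0,"az":0},{"gripper":62,"tx":0,"ty":40,"tz":0,"ax":0,"ay":0,"az":0},{"gripper":62,"tx":0,"ty":30,"tz":0,"ax":0,"ay":0,"az":0},{"gripper":62,"tx":0,"ty":20,"tz":0,"ax":0,"ay":0,"az":0},{"gripper":62,"tx":0,"ty":11,"tz":0,"ax":0,"ay":0,"az":0},{"gripper":62,"tx":0,"ty":0,"tz":0,"ax":0,"ay":0,"az":0},{"gripper":62,"tx":0,"ty":0,"tz":0,"ax":0,"ay":0,"az":0}]'

```text
clock: 27.4
tcp_pos: [0.4138, -0.3905, 0.0379]
orientation: [-0.265, 2.086, -2.088]
contact_force: [0.7, -0.4, 0.6]
grip_width: 0.0617
```

Grip, lift a touch, shift 9 mm, set down.

Request:
jog_arm --motion '[{"gripper":40,"tx":0,"ty":1,"tz":0,"ax":0,"ay":0,"az":0},{"gripper":40,"tx":0,"ty":0,"tz":0,"ax":0,"ay":0,"az":0},{"gripper":40,"tx":0,"ty":0,"tz":0,"ax":0,"ay":0,"az":0},{"gripper":40,"tx":0,"ty":0,"tz":0,"ax":0,"ay":0,"az":0},{"gripper":40,"tx":0,"ty":-5,"tz":0,"ax":0,"ay":0,"az":0},{"gripper":40,"tx":0,"ty":0,"tz":5,"ax":0,"ay":0,"az":0},{"gripper":40,"tx":0,"ty":0,"tz":4,"ax":0,"ay":0,"az":0},{"gripper":40,"tx":0,"ty":0,"tz":0,"ax":0,"ay":0,"az":0},{"gripper":40,"tx":0,"ty":3,"tz":0,"ax":0,"ay":0,"az":0},{"gripper":40,"tx":0,"ty":2,"tz":0,"ax":0,"ay":0,"az":0},{"gripper":40,"tx":0,"ty":0,"tz":0,"ax":0,"ay":0,"az":0}]'

```text
clock: 28.5
tcp_pos: [0.416, -0.3981, 0.0374]
orientation: [-0.264, 2.087, -2.085]
contact_force: [-1.6, 5.3, 14.6]
grip_width: 0.0452
```

Request:
jog_arm --motion '[{"gripper":40,"tx":0,"ty":-1,"tz":0,"ax":0,"ay":0,"az":0},{"gripper":62,"tx":0,"ty":0,"tz":0,"ax":0,"ay":0,"az":0},{"gripper":62,"tx":0,"ty":0,"tz":0,"ax":0,"ay":0,"az":0},{"gripper":62,"tx":0,"ty":0,"tz":0,"ax":0,"ay":0,"az":0},{"gripper":62,"tx":0,"ty":-15,"tz":0,"ax":0,"ay":0,"az":0},{"gripper":62,"tx":0,"ty":-35,"tz":0,"ax":0,"ay":0,"az":0},{"gripper":62,"tx":0,"ty":-45,"tz":0,"ax":0,"ay":0,"az":0},{"gripper":62,"tx":0,"ty":-45,"tz":0,"ax":0,"ay":0,"az":0},{"gripper":62,"tx":0,"ty":-45,"tz":-30,"ax":0,"ay":0,"az":0},{"gripper":62,"tx":0,"ty":-45,"tz":-35,"ax":0,"ay":0,"az":0},{"gripper":62,"tx":0,"ty":0,"tz":0,"ax":0,"ay":0,"az":0}]'

```text
clock: 29.6
tcp_pos: [0.4027, -0.34, 0.2627]
orientation: [-0.263, 2.081, -2.084]
contact_force: [1.1, -0.3, -0.6]
grip_width: 0.0616
```

```bash
python3 - <<'E'
from h import *
obs();np.savez('w14',*cal('wrist'));im=vision.grab_frame('wrist');save('w14',im);save('c14',cv2.resize(im[50:200,240:390],None,fx=4,fy=4,interpolation=cv2.INTER_CUBIC))
E
```

```text
t 29.6 p [ 0.4027 -0.34    0.2627] g 0.0616 F [ 1.1 -0.3 -0.6]
[[-0.967  0.005  0.254]
 [-0.254 -0.001 -0.967]
 [-0.005 -1.     0.002]]
q [-0.409  0.608  1.44   1.942 -0.661  1.192 -1.605]
```

View pics/c14.png

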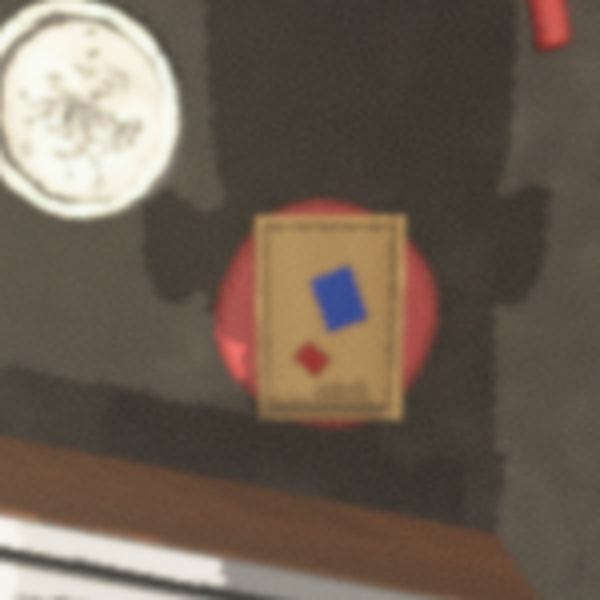

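```bash
python3 - <<'E'
from h import *
out=[]
for n,(x0,x1,y0,y1) in {'w1':(295,340,88,135),'w7':(485,550,200,252),'w6':(400,470,212,275)}.items():
    im=cv2.imread(f'pics/{n}.png');hsv=cv2.cvtColor(im,cv2.COLOR_BGR2HSV)
    k=np.zeros(im.shape[:2],np.uint8);k[y0:y1,x0:x1]=255
    m=cv2.inRange(im,(120,140,150),(255,255,255))&k
    c=max(cv2.findContours(m,0,2)[0],key=cv2.contourArea);W=ld(n)
    P=np.array([ray(W,*q[0],.030)[:2] for q in c.astype(float)])
    ctr,r=cv2.minEnclosingCircle(P.astype(np.float32))
    # centroid-based: farthest pt from iterative circle fit
    Q=P.copy()
    for _ in range(6):
        A=np.c_[2*Q,np.ones(len(Q))];s=np.linalg.lstsq(A,(Q**2).sum(1),rcond=None)[0];cc=s[:2];rr=np.sqrt(s[2]+cc@cc);d=np.linalg.norm(P-cc,axis=1);Q=P[d<rr+.003]
    t=P[d.argmax()];v=t-cc;print(n,len(P),'c',cc,'r',rr,'tip',t,d.max(),'ang',np.arctan2(v[1],v[0]))
    vis=im.copy();cv2.drawContours(vis,[c],-1,(0,0,255),1);out.append(cv2.resize(vis[y0-10:y1+10,x0-10:x1+10],(260,260)))
cv2.imwrite('pics/dish.png',np.hstack(out))
W=ld('w6')
for z in (0,.15,.26):
    print(z,[np.round(ray(W,*q,z)[:2],3) for q in ((485,170),(530,70),(600,165),(545,220),(628,275))])
E
```

```text
w1 54 c [0.48846943 0.23087133] r 0.03100494303688121 tip [0.51051495 0.26668576] 0.042055646809495376 ang 1.0190224353377482
w7 62 c [0.48852326 0.22907887] r 0.030349678680449098 tip [0.50479126 0.26358674] 0.038150243698123344 ang 1.13026587773264
w6 69 c [0.48852364 0.22973155] r 0.030657883464814423 tip [0.50443881 0.26446301] 0.03820428130359084 ang 1.1411152408310103
0 [array([0.398, 0.285]), array([0.285, 0.309]), array([0.385, 0.422]), array([0.458, 0.376]), array([0.532, 0.513])]
0.15 [array([0.372, 0.192]), array([0.31 , 0.206]), array([0.365, 0.267]), array([0.405, 0.242]), array([0.446, 0.317])]
0.26 [array([0.353, 0.125]), array([0.329, 0.13 ]), array([0.35 , 0.154]), array([0.366, 0.144]), array([0.382, 0.174])]
```

View pics/dish.png

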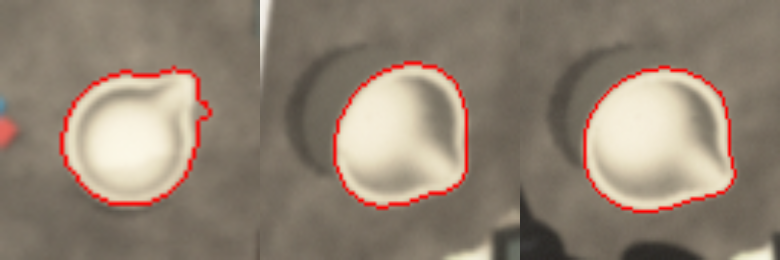

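```bash
python3 - <<'E'
from h import *
T=cal('top')
print(tri(ld('w1'),(202,80),ld('w6'),(530,70)),tri(ld('w1'),(202,80),T,(194,266)),tri(ld('w6'),(530,70),T,(194,266)))
print(tri(ld('w6'),(628,275),T,(152,200)),tri(ld('w6'),(628,275),T,(155,203)))
im=cv2.imread('pics/top0.png')[180:290,120:250];cv2.imwrite('pics/scr.png',cv2.resize(im,None,fx=5,fy=5,interpolation=cv2.INTER_CUBIC))
E
```

```text
[0.30566061 0.22807463 0.11666673] [0.2968195  0.2441653  0.12523225] [0.29010694 0.29164218 0.02564002]
[0.51578573 0.48327546 0.02360389] [0.50423358 0.46229447 0.04031167]
```

View pics/scr.png

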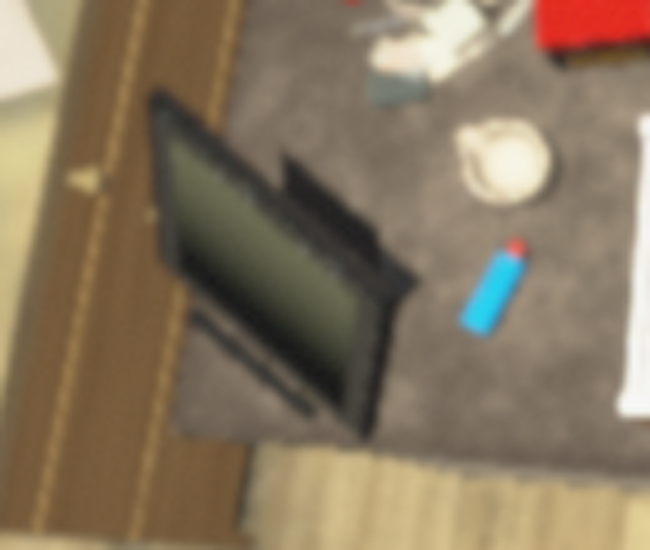

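```bash
cat >> h.py <<'E'
def plan(p1,yaw1,n,grip,cum=None,p0=None,yaw0=None):
    o=get_obs();Rm=R.from_rotvec(o['orientation']).as_matrix()
    p0=np.array(o['tcp_pos']) if p0 is None else np.array(p0)
    yaw0=np.arctan2(Rm[1,0],Rm[0,0]) if yaw0 is None else yaw0
    dy=yaw1-yaw0; rows=[];yaw=yaw0;d=(np.array(p1)-p0)/n
    print('p0',p0,'yaw0',yaw0,'dyaw',dy)
    acc=p0.copy()
    for i in range(n):
        want=p0+d*(i+1);w=want-acc
        x=np.array([np.cos(yaw),np.sin(yaw),0]);z=np.array([-np.sin(yaw),np.cos(yaw),0])
        r=dict(gripper=grip,tx=round(1e3*w@x),ty=round(-1e3*w[2]),tz=round(1e3*w@z),ax=0,ay=round(-dy/n,3),az=0)
        acc=acc+x*r['tx']/1e3+z*r['tz']/1e3-np.array([0,0,1])*r['ty']/1e3;yaw-=r['ay'];rows.append(r)
    import json;print(json.dumps(rows));print('end',acc,yaw)
E
python3 - <<'E'
from h import *
plan([.43,-.1,.36],-1.27,12,75)
plan([.4885,.230,.30],-.47,10,75,p0=[.43,-.1,.36],yaw0=-1.27)
E
```

```text
p0 [ 0.40256918 -0.34049413  0.26083912] yaw0 -2.8852249236742553 dyaw 1.6152249236742553
[{"gripper": 75, "tx": -7, "ty": -8, "tz": -19, "ax": 0, "ay": -0.135, "az": 0}, {"gripper": 75, "tx": -10, "ty": -9, "tz": -17, "ax": 0, "ay": -0.135, "az": 0}, {"gripper": 75, "tx": -12, "ty": -8, "tz": -17, "ax": 0, "ay": -0.135, "az": 0}, {"gripper": 75, "tx": -14, "ty": -8, "tz": -14, "ax": 0, "ay": -0.135, "az": 0}, {"gripper": 75, "tx": -16, "ty": -8, "tz": -12, "ax": 0, "ay": -0.135, "az": 0}, {"gripper": 75, "tx": -18, "ty": -9, "tz": -10, "ax": 0, "ay": -0.135, "az": 0}, {"gripper": 75, "tx": -18, "ty": -8, "tz": -8, "ax": 0, "ay": -0.135, "az": 0}, {"gripper": 75, "tx": -20, "ty": -8, "tz": -5, "ax": 0, "ay": -0.135, "az": 0}, {"gripper": 75, "tx": -20, "ty": -8, "tz": -3, "ax": 0, "ay": -0.135, "az": 0}, {"gripper": 75, "tx": -20, "ty": -9, "tz": 1, "ax": 0, "ay": -0.135, "az": 0}, {"gripper": 75, "tx": -20, "ty": -8, "tz": 3, "ax": 0, "ay": -0.135, "az": 0}, {"gripper": 75, "tx": -19, "ty": -8, "tz": 5, "ax": 0, "ay": -0.135, "az": 0}]
end [ 0.42984622 -0.10049698  0.35983912] -1.26
[... 198 characters left out ...]
-0.08, "az": 0}, {"gripper": 75, "tx": -27, "ty": 6, "tz": 20, "ax": 0, "ay": -0.08, "az": 0}, {"gripper": 75, "tx": -25, "ty": 6, "tz": 22, "ax": 0, "ay": -0.08, "az": 0}, {"gripper": 75, "tx": -24, "ty": 6, "tz": 24, "ax": 0, "ay": -0.08, "az": 0}, {"gripper": 75, "tx": -21, "ty": 6, "tz": 26, "ax": 0, "ay": -0.08, "az": 0}, {"gripper": 75, "tx": -20, "ty": 6, "tz": 27, "ax": 0, "ay": -0.08, "az": 0}, {"gripper": 75, "tx": -17, "ty": 6, "tz": 29, "ax": 0, "ay": -0.08, "az": 0}, {"gripper": 75, "tx": -14, "ty": 6, "tz": 30, "ax": 0, "ay": -0.08, "az": 0}, {"gripper": 75, "tx": -13, "ty": 6, "tz": 31, "ax": 0, "ay": -0.08, "az": 0}]
end [0.48812935 0.2299124  0.3       ] -0.47000000000000003
```

Request:
jog_arm --motion '[{"gripper":75,"tx":-7,"ty":-8,"tz":-19,"ax":0,"ay":-0.135,"az":0},{"gripper":75,"tx":-10,"ty":-9,"tz":-17,"ax":0,"ay":-0.135,"az":0},{"gripper":75,"tx":-12,"ty":-8,"tz":-17,"ax":0,"ay":-0.135,"az":0},{"gripper":75,"tx":-14,"ty":-8,"tz":-14,"ax":0,"ay":-0.135,"az":0},{"gripper":75,"tx":-16,"ty":-8,"tz":-12,"ax":0,"ay":-0.135,"az":0},{"gripper":75,"tx":-18,"ty":-9,"tz":-10,"ax":0,"ay":-0.135,"az":0},{"gripper":75,"tx":-18,"ty":-8,"tz":-8,"ax":0,"ay":-0.135,"az":0},{"gripper":75,"tx":-20,"ty":-8,"tz":-5,"ax":0,"ay":-0.135,"az":0},{"gripper":75,"tx":-20,"ty":-8,"tz":-3,"ax":0,"ay":-0.135,"az":0},{"gripper":75,"tx":-20,"ty":-9,"tz":1,"ax":0,"ay":-0.135,"az":0},{"gripper":75,"tx":-20,"ty":-8,"tz":3,"ax":0,"ay":-0.135,"az":0},{"gripper":75,"tx":-19,"ty":-8,"tz":5,"ax":0,"ay":-0.135,"az":0}]'

```text
clock: 30.85
tcp_pos: [0.4289, -0.1017, 0.3575]
orientation: [-1.338, 0.981, -0.98]
contact_force: [0.3, 0.1, -0.7]
grip_width: 0.0751
```

Request:
jog_arm --motion '[{"gripper":75,"tx":-30,"ty":6,"tz":15,"ax":0,"ay":-0.08,"az":0},{"gripper":75,"tx":-28,"ty":6,"tz":18,"ax":0,"ay":-0.08,"az":0},{"gripper":75,"tx":-27,"ty":6,"tz":20,"ax":0,"ay":-0.08,"az":0},{"gripper":75,"tx":-25,"ty":6,"tz":22,"ax":0,"ay":-0.08,"az":0},{"gripper":75,"tx":-24,"ty":6,"tz":24,"ax":0,"ay":-0.08,"az":0},{"gripper":75,"tx":-21,"ty":6,"tz":26,"ax":0,"ay":-0.08,"az":0},{"gripper":75,"tx":-20,"ty":6,"tz":27,"ax":0,"ay":-0.08,"az":0},{"gripper":75,"tx":-17,"ty":6,"tz":29,"ax":0,"ay":-0.08,"az":0},{"gripper":75,"tx":-14,"ty":6,"tz":30,"ax":0,"ay":-0.08,"az":0},{"gripper":75,"tx":-13,"ty":6,"tz":31,"ax":0,"ay":-0.08,"az":0},{"gripper":75,"tx":0,"ty":0,"tz":0,"ax":0,"ay":0,"az":0}]'

```text
clock: 31.95
tcp_pos: [0.4864, 0.2326, 0.2955]
orientation: [-1.543, 0.362, -0.361]
contact_force: [-0.1, -0.4, -0.5]
grip_width: 0.075
```

```bash
python3 - <<'E'
from h import *
obs();np.savez('w15',*cal('wrist'));save('w15',vision.grab_frame('wrist'))
E
```

```text
t 31.95 p [0.4864 0.2326 0.2955] g 0.075 F [-0.1 -0.4 -0.5]
[[ 0.896 -0.001  0.445]
 [-0.445 -0.002  0.896]
 [-0.    -1.    -0.003]]
q [-1.353  0.298  0.985  1.864 -0.273  1.126 -0.73 ]
```

View pics/w15.png

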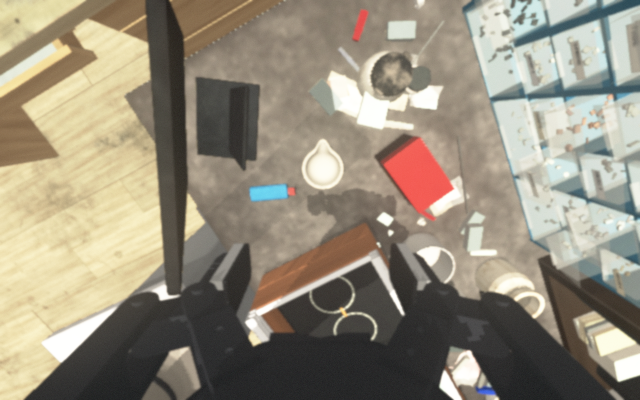

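```bash
python3 - <<'E'
from h import *
W=ld('w15');o,Rm=obs();p=np.array(o['tcp_pos'])
def rel(q): return np.round(1e3*(Rm.T@(q-p)),0)
for n,q,z in [('scr',(183,200),.26),('scr',(183,200),.2),('scr',(183,280),.26),('box',(377,160),.072),('box',(425,216),.072),('box',(412,136),.072),('bottle',(362,80),.094)]: 
    w=ray(W,*q,z);print(n,z,np.round(w,3),rel(w))
im=cv2.imread('pics/w15.png')
y0,y1,x0,x1=130,195,295,350
k=np.zeros(im.shape[:2],np.uint8);k[y0:y1,x0:x1]=255
m=cv2.inRange(im,(120,140,150),(255,255,255))&k
c=max(cv2.findContours(m,0,2)[0],key=cv2.contourArea)
P=np.array([ray(W,*q[0],.030)[:2] for q in c.astype(float)])
Q=P.copy()
for _ in range(6):
    A=np.c_[2*Q,np.ones(len(Q))];s=np.linalg.lstsq(A,(Q**2).sum(1),rcond=None)[0];cc=s[:2];rr=np.sqrt(s[2]+cc@cc);d=np.linalg.norm(P-cc,axis=1);Q=P[d<rr+.002]
far=P[d>rr+.005];t=far.mean(0) if len(far) else P[d.argmax()];v=t-cc;print('c',cc,'r',rr,d.max(),'ang',np.arctan2(v[1],v[0]),len(far))
E
```

```text
t 32.0 p [0.4867 0.2296 0.2961] g 0.0748 F [ 0.4 -0.6  0.5]
[[ 0.893 -0.001  0.449]
 [-0.449 -0.003  0.893]
 [ 0.    -1.    -0.003]]
q [-1.352  0.296  0.988  1.866 -0.271  1.127 -0.731]
scr 0.26 [0.421 0.293 0.26 ] [-87.  36.  27.]
scr 0.2 [0.384 0.29  0.2  ] [-118.   96.    8.]
scr 0.26 [0.388 0.245 0.26 ] [-96.  36. -30.]
box 0.072 [0.559 0.217 0.072] [ 71. 224.  22.]
box 0.072 [0.588 0.117 0.072] [141. 224. -54.]
box 0.072 [0.61  0.225 0.072] [112. 224.  52.]
bottle 0.094 [0.577 0.311 0.094] [ 44. 202. 114.]
c [0.49424711 0.24377604] r 0.051406425152569 0.0620577882836226 ang -2.36048903037785 9
```

```bash
cat >> h.py <<'E'
def dish(n,box,thr=170,z=.03,draw=None):
    im=cv2.imread(f'pics/{n}.png');W=ld(n);x0,x1,y0,y1=box
    k=np.zeros(im.shape[:2],np.uint8);k[y0:y1,x0:x1]=255
    m=cv2.inRange(im,(thr-30,thr-10,thr),(255,255,255))&k
    m=cv2.morphologyEx(m,cv2.MORPH_OPEN,np.ones((3,3)))
    c=max(cv2.findContours(m,0,1)[0],key=cv2.contourArea)
    P=np.array([ray(W,*q[0],z)[:2] for q in c.astype(float)])
    Q=P.copy()
    for _ in range(8):
        A=np.c_[2*Q,np.ones(len(Q))];s=np.linalg.lstsq(A,(Q**2).sum(1),rcond=None)[0];cc=s[:2];rr=np.sqrt(s[2]+cc@cc);d=np.linalg.norm(P-cc,axis=1);Q=P[d<rr+.002]
    far=P[d>rr+.005];t=far.mean(0) if len(far) else P[d.argmax()];v=t-cc
    print(n,'c',np.round(cc,4),'r',round(rr,4),'max',round(d.max(),4),'ang',round(np.arctan2(v[1],v[0]),3),len(far))
    vis=im.copy();cv2.drawContours(vis,[c],-1,(0,0,255),1);f=500/max(x1-x0,y1-y0)
    cv2.imwrite(f'pics/{n}_d.png',cv2.resize(vis[y0:y1,x0:x1],None,fx=f,fy=f));return cc
E
python3 - <<'E'
from h import *
dish('w15',(290,355,130,200),190)
E
```

```text
w15 c [0.4887 0.2301] r 0.0302 max 0.042 ang 1.114 16
```

View pics/w15_d.png

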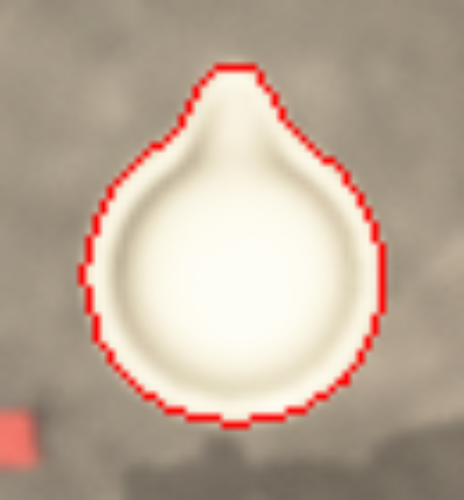

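Request:
jog_arm --motion '[{"gripper":80,"tx":0,"ty":40,"tz":0,"ax":0,"ay":0.07,"az":0},{"gripper":80,"tx":0,"ty":40,"tz":0,"ax":0,"ay":0.084,"az":0},{"gripper":80,"tx":1,"ty":40,"tz":2,"ax":0,"ay":0,"az":0},{"gripper":80,"tx":0,"ty":40,"tz":0,"ax":0,"ay":0,"az":0},{"gripper":80,"tx":0,"ty":0,"tz":0,"ax":0,"ay":0,"az":0},{"gripper":80,"tx":0,"ty":0,"tz":0,"ax":0,"ay":0,"az":0}]'

```text
clock: 32.6
tcp_pos: [0.4893, 0.2279, 0.1381]
orientation: [-1.516, 0.489, -0.489]
contact_force: [0.5, -0.4, 1.2]
grip_width: 0.0801
```

```bash
python3 - <<'E'
from h import *
obs();np.savez('w16',*cal('wrist'));save('w16',vision.grab_frame('wrist'))
E
```

```text
t 32.6 p [0.4893 0.2279 0.1381] g 0.0801 F [ 0.5 -0.4  1.2]
[[ 0.811 -0.     0.585]
 [-0.585 -0.001  0.811]
 [ 0.    -1.    -0.001]]
q [-1.194  0.522  0.848  2.017 -0.528  0.835 -0.669]
```

View pics/w16.png

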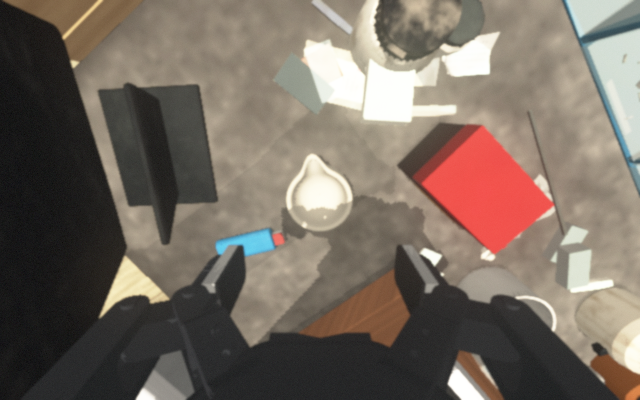

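```bash
python3 - <<'E'
from h import *
c=dish('w16',(278,362,145,240),175);W=ld('w16');o=get_obs();Rm=R.from_rotvec(o['orientation']).as_matrix();print(Rm.T@(np.r_[c,.03]-o['tcp_pos']))
w=ray(W,403,165,.072);print(Rm.T@(w-o['tcp_pos']));
for q in ((125,245),(70,60)): 
  for z in(.1,.2): print(z,Rm.T@(ray(W,*q,z)-o['tcp_pos']))
E
```

```text
w16 c [0.4894 0.2311] r 0.0297 max 0.0418 ang 1.119 25
[-0.00215111  0.10911673  0.00139148]
[0.05818912 0.06723912 0.03988838]
0.1 [-0.13076393  0.03896541 -0.00841481]
0.2 [-0.05280708 -0.06087479  0.04246646]
0.1 [-0.13738301  0.03912848  0.10345112]
0.2 [-0.05546132 -0.0608094   0.08732452]
```

View pics/w16_d.png

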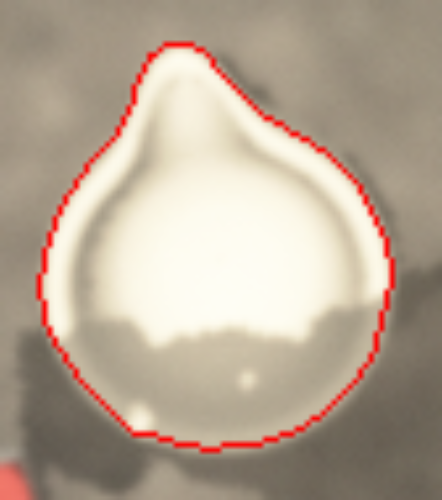

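```bash
python3 - <<'E'
from h import *
def plane(W,a,b):
    K,T=W;d=[T[:3,:3]@np.linalg.solve(K,[*q,1.]) for q in(a,b)];n=np.cross(*d);n/=np.linalg.norm(n);return n,n@T[:3,3]
A=ld('w15');B=ld('w16')
n1,c1=plane(A,(184,120),(182,285));n2,c2=plane(B,(125,245),(70,60))
for z in(.05,.1,.15,.2,.26,.3):
    xy=np.linalg.solve([n1[:2],n2[:2]],[c1-n1[2]*z,c2-n2[2]*z]);print(z,xy)
d=np.cross(n1,n2);print(d)
print(tri(A,(182,292),B,(125,245)))
E
```

```text
0.05 [0.54238178 0.63103536]
0.1 [0.74715018 0.87861115]
0.15 [0.95191857 1.12618693]
0.2 [1.15668697 1.37376272]
0.26 [1.40240904 1.67085366]
0.3 [1.56622376 1.86891429]
[-0.15573584 -0.18829285 -0.03802731]
[0.50409263 0.28284615 0.31749557]
```

```bash
python3 - <<'E'
from h import *
A=ld('w15');T=cal('top');o=get_obs();Rm=R.from_rotvec(o['orientation']).as_matrix()
for a,t in (((178,292),(197.6,240)),((178,292),(194,266)),((165,292),(194,266))):
    w=tri(A,a,T,t);print(w,proj(A,w)-a,1e3*Rm.T@(w-o['tcp_pos']))
E
```

```text
[0.35835577 0.22977789 0.23626316] [-0.22541716 -0.06302857] [-107.47788206  -97.37590252  -75.89204346]
[0.2955712  0.22506153 0.18343395] [-23.2204813   -5.44728764] [-155.72248466  -44.6594546  -116.49383366]
[0.29146435 0.2285156  0.18677274] [-17.56067033  -4.51722267] [-161.07009206  -48.00329723 -116.08628573]
```

Request:
jog_arm --motion '[{"gripper":80,"tx":-1,"ty":25,"tz":2,"ax":0,"ay":0,"az":0},{"gripper":80,"tx":0,"ty":25,"tz":0,"ax":0,"ay":0,"az":0},{"gripper":80,"tx":0,"ty":20,"tz":0,"ax":0,"ay":0,"az":0},{"gripper":80,"tx":0,"ty":0,"tz":0,"ax":0,"ay":0,"az":0}]'

```text
clock: 33.05
tcp_pos: [0.4893, 0.2318, 0.0678]
orientation: [-1.515, 0.487, -0.487]
contact_force: [-0.6, -1.2, 0.4]
grip_width: 0.08
```

Request:
jog_arm --motion '[{"gripper":80,"tx":0,"ty":20,"tz":0,"ax":0,"ay":0,"az":0},{"gripper":80,"tx":0,"ty":16,"tz":0,"ax":0,"ay":0,"az":0},{"gripper":80,"tx":0,"ty":8,"tz":0,"ax":0,"ay":0,"az":0},{"gripper":80,"tx":0,"ty":0,"tz":0,"ax":0,"ay":0,"az":0}]'

```text
clock: 33.45
tcp_pos: [0.4891, 0.2317, 0.0233]
orientation: [-1.516, 0.487, -0.487]
contact_force: [-0.2, -0.3, -0.7]
grip_width: 0.0803
```

Request:
jog_arm --motion '[{"gripper":50,"tx":0,"ty":0,"tz":0,"ax":0,"ay":0,"az":0},{"gripper":50,"tx":0,"ty":0,"tz":0,"ax":0,"ay":0,"az":0},{"gripper":50,"tx":0,"ty":0,"tz":0,"ax":0,"ay":0,"az":0},{"gripper":50,"tx":0,"ty":0,"tz":0,"ax":0,"ay":0,"az":0},{"gripper":50,"tx":0,"ty":-10,"tz":0,"ax":0,"ay":0,"az":0},{"gripper":50,"tx":0,"ty":-30,"tz":0,"ax":0,"ay":0,"az":0},{"gripper":50,"tx":0,"ty":-40,"tz":0,"ax":0,"ay":0,"az":0},{"gripper":50,"tx":0,"ty":-40,"tz":0,"ax":0,"ay":0,"az":0},{"gripper":50,"tx":0,"ty":-40,"tz":0,"ax":0,"ay":0,"az":0},{"gripper":50,"tx":0,"ty":-40,"tz":0,"ax":0,"ay":0,"az":0},{"gripper":50,"tx":0,"ty":0,"tz":0,"ax":0,"ay":0,"az":0}]' --newtons 35

```text
clock: 34.55
tcp_pos: [0.4921, 0.2321, 0.2288]
orientation: [-1.508, 0.483, -0.491]
contact_force: [0.5, 0.1, -1.0]
grip_width: 0.058
```

```bash
python3 - <<'E'
from h import *
o,Rm=obs();np.savez('w17',*cal('wrist'));save('w17',vision.grab_frame('wrist'))
plan(np.r_[fromcase([0,.155]),.22],-.09,9,50)
E
```

```text
t 34.55 p [0.4921 0.2321 0.2288] g 0.058 F [ 0.5  0.1 -1. ]
[[ 0.812  0.007  0.583]
 [-0.583  0.006  0.812]
 [ 0.002 -1.     0.009]]
q [-1.307  0.404  0.973  1.938 -0.401  0.996 -0.773]
p0 [0.49043969 0.23215417 0.22621502] yaw0 -0.6220726821270166 dyaw 0.5320726821270166
[{"gripper": 50, "tx": 5, "ty": 1, "tz": -22, "ax": 0, "ay": -0.059, "az": 0}, {"gripper": 50, "tx": 4, "ty": 0, "tz": -21, "ax": 0, "ay": -0.059, "az": 0}, {"gripper": 50, "tx": 3, "ty": 1, "tz": -22, "ax": 0, "ay": -0.059, "az": 0}, {"gripper": 50, "tx": 1, "ty": 1, "tz": -23, "ax": 0, "ay": -0.059, "az": 0}, {"gripper": 50, "tx": 0, "ty": 0, "tz": -22, "ax": 0, "ay": -0.059, "az": 0}, {"gripper": 50, "tx": -1, "ty": 1, "tz": -22, "ax": 0, "ay": -0.059, "az": 0}, {"gripper": 50, "tx": -3, "ty": 1, "tz": -22, "ax": 0, "ay": -0.059, "az": 0}, {"gripper": 50, "tx": -4, "ty": 1, "tz": -22, "ax": 0, "ay": -0.059, "az": 0}, {"gripper": 50, "tx": -5, "ty": 0, "tz": -21, "ax": 0, "ay": -0.059, "az": 0}]
end [0.41527587 0.04754623 0.22021502] -0.09107268212701675
```

View pics/w17.png

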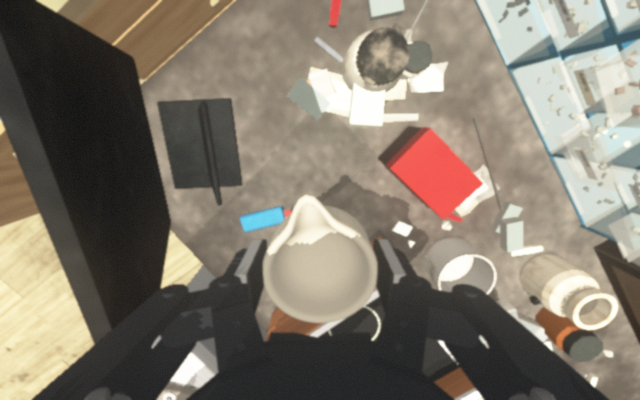

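Request:
jog_arm --motion '[{"gripper":50,"tx":5,"ty":0,"tz":-22,"ax":0,"ay":-0.059,"az":0},{"gripper":50,"tx":4,"ty":0,"tz":-21,"ax":0,"ay":-0.059,"az":0},{"gripper":50,"tx":3,"ty":0,"tz":-22,"ax":0,"ay":-0.059,"az":0},{"gripper":50,"tx":1,"ty":0,"tz":-23,"ax":0,"ay":-0.059,"az":0},{"gripper":50,"tx":0,"ty":0,"tz":-22,"ax":0,"ay":-0.059,"az":0},{"gripper":50,"tx":-1,"ty":0,"tz":-22,"ax":0,"ay":-0.059,"az":0},{"gripper":50,"tx":-3,"ty":0,"tz":-22,"ax":0,"ay":-0.059,"az":0},{"gripper":50,"tx":-4,"ty":0,"tz":-22,"ax":0,"ay":-0.059,"az":0},{"gripper":50,"tx":-5,"ty":0,"tz":-21,"ax":0,"ay":-0.059,"az":0},{"gripper":50,"tx":0,"ty":0,"tz":0,"ax":0,"ay":0,"az":0},{"gripper":50,"tx":0,"ty":0,"tz":0,"ax":0,"ay":0,"az":0}]'

```text
clock: 35.7
tcp_pos: [0.4133, 0.047, 0.2229]
orientation: [-1.569, 0.074, -0.072]
contact_force: [0.7, 0.8, -1.1]
grip_width: 0.058
```

```bash
python3 - <<'E'
from h import *
o,Rm=obs();np.savez('w18',*cal('wrist'));save('w18',vision.grab_frame('wrist'))
plan(np.r_[fromcase([0,.155]),.22],-.09,1,50)
E
```

```text
t 35.7 p [0.4133 0.047  0.2229] g 0.058 F [ 0.7  0.8 -1.1]
[[ 0.996 -0.001  0.092]
 [-0.092  0.001  0.996]
 [-0.001 -1.     0.   ]]
q [-1.206  0.067  1.013  2.207 -0.073  0.902 -0.241]
p0 [0.41373939 0.04754819 0.22305201] yaw0 -0.09147825098167821 dyaw 0.0014782509816782113
[{"gripper": 50, "tx": 1, "ty": 3, "tz": 0, "ax": 0, "ay": -0.001, "az": 0}]
end [0.41473521 0.04745684 0.22005201] -0.09047825098167821
```

View pics/w18.png

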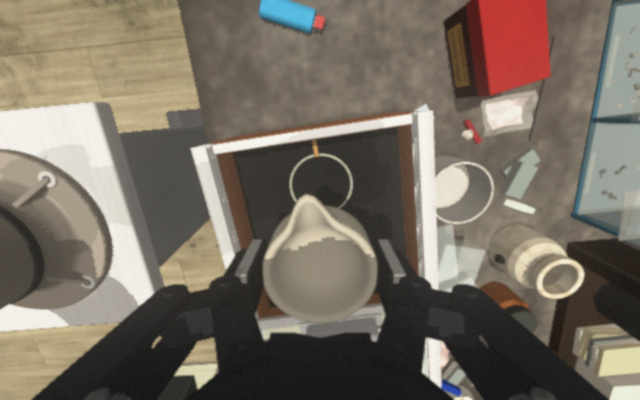

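```bash
python3 - <<'E'
from h import *
o=get_obs();Rm=R.from_rotvec(o['orientation']).as_matrix();W=ld('w18')
im=cv2.imread('pics/w18.png');cv2.imwrite('pics/c18.png',cv2.resize(im[140:330,250:400],None,fx=3,fy=3))
for z in (.228,.230,.232):
  a=ray(W,263,268,z);b=ray(W,378,268,z);c=ray(W,320,323,z);t=ray(W,307,196,z-.002)
  print(z,'L',1e3*Rm.T@(a-o['tcp_pos']),'R',1e3*Rm.T@(b-o['tcp_pos']),'bot',1e3*Rm.T@(c-o['tcp_pos']),'tip',1e3*Rm.T@(t-o['tcp_pos']))
# ring
g=cv2.cvtColor(im,cv2.COLOR_BGR2GRAY);m=(g>110).astype(np.uint8)*255;k=np.zeros_like(m);k[148:195,283:360]=255;m&=k
pts=np.argwhere(m)[:,::-1].astype(float);
P=np.array([ray(W,*q,.05)[:2] for q in pts]);
e=fromcase([0,.155]);d=np.linalg.norm(P-e,axis=1);Q=P[(d>.025)&(d<.042)]
for _ in range(5):
  A=np.c_[2*Q,np.ones(len(Q))];s=np.linalg.lstsq(A,(Q**2).sum(1),rcond=None)[0];cc=s[:2];rr=np.sqrt(s[2]+cc@cc);Q=Q[abs(np.linalg.norm(Q-cc,axis=1)-rr)<.003]
print('ring',cc,rr,len(Q),'expected',e)
l=ray(W,316,147,.05);v=l[:2]-cc;print('line ang',np.arctan2(v[1],v[0]),np.linalg.norm(v))
E
```

```text
0.228 L [-28.86145199  -4.93049109   1.16795799] R [29.48128035 -4.96568188  1.11645054] bot [ 1.14422760e-02 -4.95064762e+00 -3.27802693e+01] tip [-6.03397119 -2.94122501 38.7023337 ]
0.23 L [-28.39184411  -6.93067615   2.38735443] R [29.00886836 -6.96529873  2.33667863] bot [ 1.48594423e-02 -6.95050723e+00 -3.10127342e+01] tip [-5.93454822 -4.94123657 39.3059424 ]
0.232 L [-27.92223623  -8.9308612    3.60675086] R [28.53645638 -8.96491559  3.55690672] bot [ 1.82766086e-02 -8.95036683e+00 -2.92451992e+01] tip [-5.83512524 -6.94124812 39.90955111]
ring [0.41427405 0.04653729] 0.034157314376608405 358 expected [0.41504716 0.04735267]
line ang 1.5971056041102516 0.04206211295698128
```

View pics/c18.png

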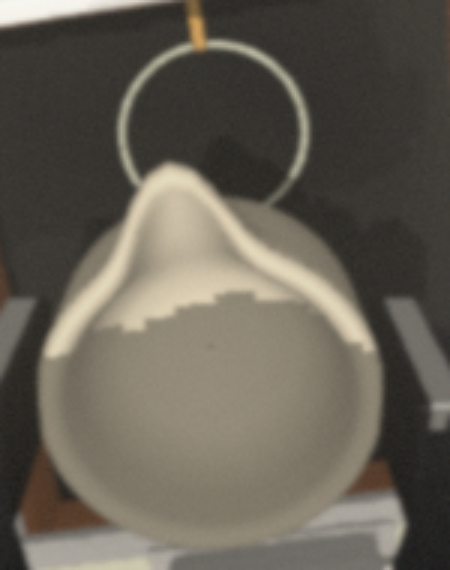

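Request:
jog_arm --motion '[{"gripper":50,"tx":1,"ty":30,"tz":0,"ax":0,"ay":0,"az":0},{"gripper":50,"tx":0,"ty":35,"tz":0,"ax":0,"ay":0,"az":0},{"gripper":50,"tx":0,"ty":35,"tz":0,"ax":0,"ay":0,"az":0},{"gripper":50,"tx":0,"ty":25,"tz":0,"ax":0,"ay":0,"az":0},{"gripper":50,"tx":0,"ty":15,"tz":0,"ax":0,"ay":0,"az":0},{"gripper":50,"tx":0,"ty":5,"tz":0,"ax":0,"ay":0,"az":0},{"gripper":50,"tx":0,"ty":0,"tz":0,"ax":0,"ay":0,"az":0},{"gripper":50,"tx":0,"ty":0,"tz":0,"ax":0,"ay":0,"az":0}]'

```text
clock: 36.55
tcp_pos: [0.4157, 0.0473, 0.0788]
orientation: [-1.569, 0.071, -0.072]
contact_force: [0.2, -0.2, -1.7]
grip_width: 0.0583
```

Request:
jog_arm --motion '[{"gripper":50,"tx":-1,"ty":4,"tz":0,"ax":0,"ay":0,"az":0},{"gripper":50,"tx":0,"ty":1,"tz":0,"ax":0,"ay":0,"az":0},{"gripper":50,"tx":0,"ty":0,"tz":0,"ax":0,"ay":0,"az":0}]'

```text
clock: 36.85
tcp_pos: [0.4149, 0.0476, 0.0745]
orientation: [-1.567, 0.07, -0.072]
contact_force: [-2.5, 0.6, 14.2]
grip_width: 0.0581
```

Request:
jog_arm --motion '[{"gripper":50,"tx":0,"ty":-1,"tz":0,"ax":0,"ay":0,"az":0},{"gripper":72,"tx":0,"ty":0,"tz":0,"ax":0,"ay":0,"az":0},{"gripper":72,"tx":0,"ty":0,"tz":0,"ax":0,"ay":0,"az":0},{"gripper":72,"tx":0,"ty":0,"tz":0,"ax":0,"ay":0,"az":0},{"gripper":72,"tx":0,"ty":-10,"tz":0,"ax":0,"ay":0,"az":0},{"gripper":72,"tx":0,"ty":-30,"tz":0,"ax":0,"ay":0,"az":0},{"gripper":72,"tx":0,"ty":-40,"tz":0,"ax":0,"ay":0,"az":0},{"gripper":72,"tx":0,"ty":-40,"tz":0,"ax":0,"ay":0,"az":0},{"gripper":72,"tx":0,"ty":-40,"tz":-15,"ax":0,"ay":0,"az":0},{"gripper":72,"tx":0,"ty":0,"tz":-30,"ax":0,"ay":0,"az":0},{"gripper":72,"tx":0,"ty":0,"tz":-30,"ax":0,"ay":0,"az":0},{"gripper":72,"tx":0,"ty":0,"tz":0,"ax":0,"ay":0,"az":0}]'

```text
clock: 38.05
tcp_pos: [0.4065, -0.0306, 0.2346]
orientation: [-1.567, 0.076, -0.075]
contact_force: [-0.6, -0.6, 0.2]
grip_width: 0.0721
```

```bash
python3 - <<'E'
from h import *
o,Rm=obs();np.savez('w19',*cal('wrist'));im=vision.grab_frame('wrist');save('w19',im);save('c19',cv2.resize(im[30:190,240:400],None,fx=3.7,fy=3.7,interpolation=cv2.INTER_CUBIC))
E
```

```text
t 38.05 p [ 0.4065 -0.0306  0.2346] g 0.0721 F [-0.6 -0.6  0.2]
[[ 0.995 -0.     0.096]
 [-0.096  0.003  0.995]
 [-0.    -1.     0.002]]
q [-1.242 -0.019  1.203  2.213  0.018  0.935 -0.146]
```

View pics/w19.png

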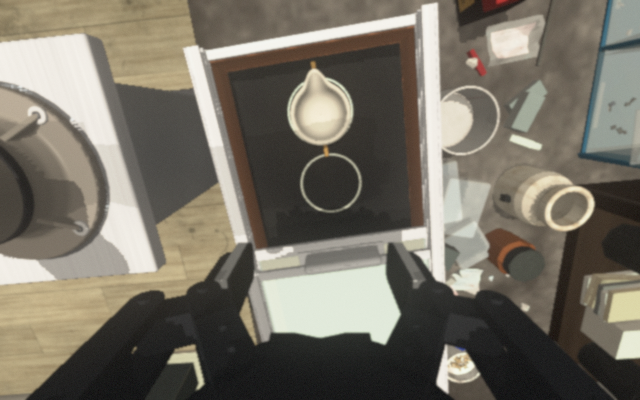

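View pics/c19.png

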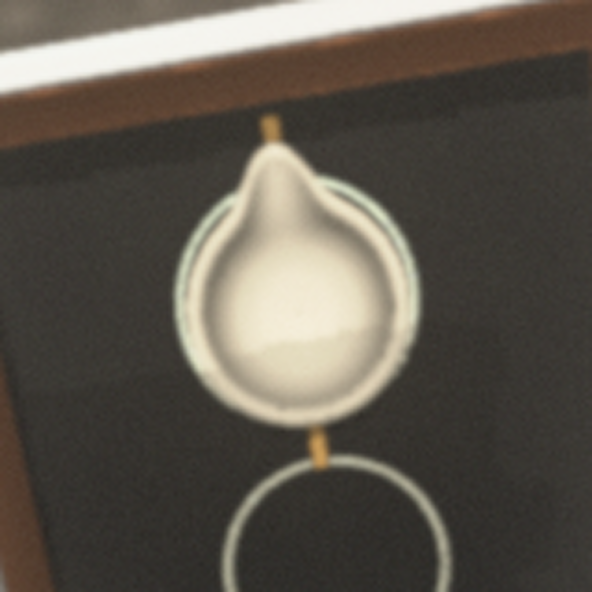

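```bash
python3 - <<'E'
from h import *
cc=dish('w19',(280,360,62,148),120,z=.08);W=ld('w19')
f=lambda x,y:(240+x/3.7,30+y/3.7)
pts=[(177,300),(419,300),(190,240),(406,235),(345,180),(392,215),(215,210)]
P=np.array([ray(W,*f(*q),.05)[:2] for q in pts]);A=np.c_[2*P,np.ones(len(P))];s=np.linalg.lstsq(A,(P**2).sum(1),rcond=None)[0];c=s[:2];print('ring',c,np.sqrt(s[2]+c@c),'exp',fromcase([0,.155]))
o=get_obs();Rm=R.from_rotvec(o['orientation']).as_matrix();d=np.r_[cc-c,0];print('off mm tool',1e3*Rm.T@d,'case',1e3*CR.T@d[:2])
l=ray(W,*f(270,128),.05);l2=ray(W,*f(318,447),.05);v=l[:2]-l2[:2];print('lines dir',np.arctan2(v[1],v[0]),'case y',np.pi/2+CY)
E
```

```text
w19 c [0.4143 0.0472] r 0.0319 max 0.0395 ang 1.65 12
ring [0.41543716 0.04695962] 0.03544487980676917 exp [0.41504716 0.04735267]
off mm tool [-1.14256559e+00  7.70479792e-04  1.81723363e-01] case [-1.10217901  0.35168387]
lines dir 1.6303369361718436 case y 1.6272963267948966
```

View pics/w19_d.png

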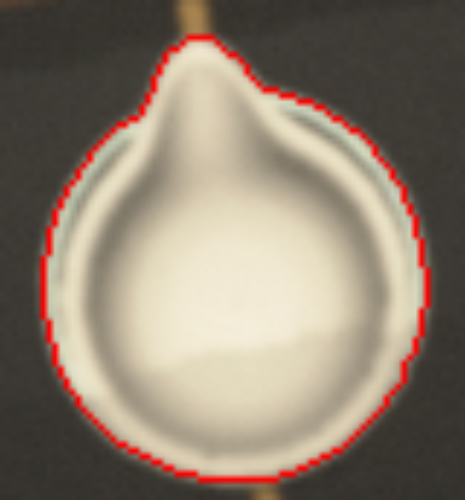

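```bash
cat >> h.py <<'E'
def fitc(P,it=8):
    Q=P.copy()
    for _ in range(it):
        A=np.c_[2*Q,np.ones(len(Q))];s=np.linalg.lstsq(A,(Q**2).sum(1),rcond=None)[0];c=s[:2];r=np.sqrt(s[2]+c@c);d=np.linalg.norm(P-c,axis=1);Q=P[abs(d-r)<.002]
    return c,r,len(Q)
def dish2(n,box,z):
    im=cv2.imread(f'pics/{n}.png').astype(int);W=ld(n);x0,x1,y0,y1=box
    b,g,r=im[...,0],im[...,1],im[...,2]
    m=(((r-b)>14)&(r>120)&(r-b<75)).astype(np.uint8)*255;k=np.zeros_like(m);k[y0:y1,x0:x1]=255;m&=k
    m=cv2.morphologyEx(m,cv2.MORPH_CLOSE,np.ones((7,7)));m=cv2.morphologyEx(m,cv2.MORPH_OPEN,np.ones((5,5)))
    c=max(cv2.findContours(m,0,1)[0],key=cv2.contourArea)
    P=np.array([ray(W,*q[0],z)[:2] for q in c.astype(float)]);cc,rr,nn=fitc(P);d=np.linalg.norm(P-cc,axis=1);far=P[d>rr+.006];v=far.mean(0)-cc
    print(n,'c',np.round(cc,4),'r',round(rr,4),nn,len(P),'max',d.max(),'ang',np.arctan2(v[1],v[0]),len(far))
    vis=im.astype(np.uint8);cv2.drawContours(vis,[c],-1,(0,0,255),1);f=500/max(x1-x0,y1-y0)
    cv2.imwrite(f'pics/{n}_e.png',cv2.resize(vis[y0:y1,x0:x1],None,fx=f,fy=f));return cc
E
python3 - <<'E'
from h import *
cc=dish2('w19',(280,360,62,148),.08);print(1e3*tocase(cc)-[0,155])
E
```

```text
w19 c [0.4143 0.047 ] r 0.0318 174 202 max 0.04238694379444691 ang 1.6454632497698405 16
[-0.74213806 -0.26202898]
```

View pics/w19_e.png

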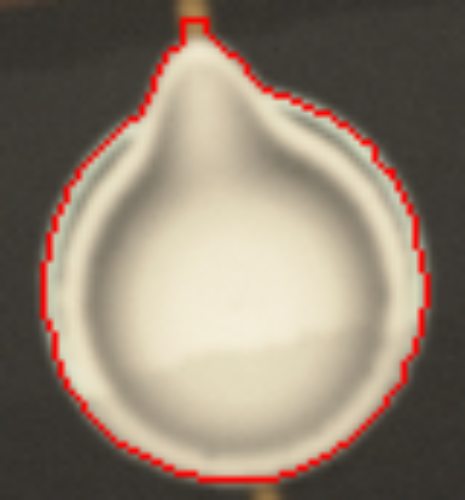

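```bash
python3 - <<'E'
from h import *
W=ld('w19');f=lambda x,y:(280+x/5.81,62+y/5.81)
pts=[(62,300),(412,300),(235,480),(92,395),(150,455),(383,395),(325,455),(68,250),(345,160),(390,215)]
P=np.array([ray(W,*f(*q),.08)[:2] for q in pts]);A=np.c_[2*P,np.ones(len(P))];s=np.linalg.lstsq(A,(P**2).sum(1),rcond=None)[0];c=s[:2];print(c,np.sqrt(s[2]+c@c));print('case off mm',1e3*tocase(c)-[0,155])
t=ray(W,*f(197,37),.078);v=t[:2]-c;print('tip',np.linalg.norm(v),np.arctan2(v[1],v[0]))
im=cv2.imread('pics/w19.png');cv2.imwrite('pics/e.png',cv2.resize(im[62:148,280:360],None,fx=7,fy=7,interpolation=cv2.INTER_CUBIC))
E
```

```text
[0.41498016 0.04436095] 0.02925792069279373
case off mm [-0.23583734 -2.98316252]
tip 0.04209633245008364 1.6278824645372676
```

View pics/e.png

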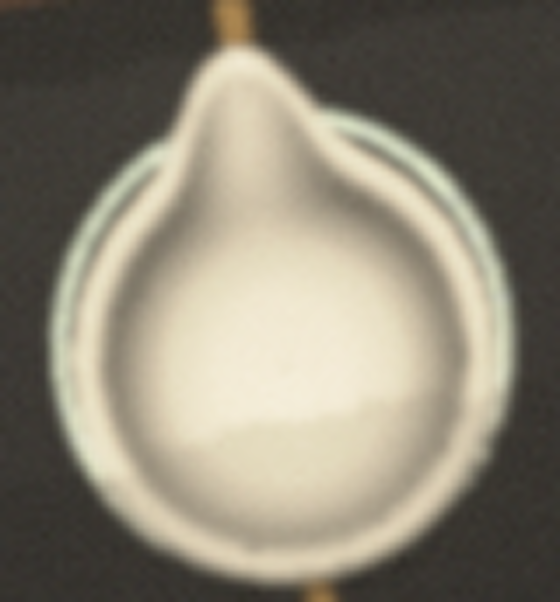

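Request:
jog_arm --motion '[{"gripper":74,"tx":0,"ty":0,"tz":25,"ax":0,"ay":0,"az":0},{"gripper":74,"tx":0,"ty":0,"tz":26,"ax":0,"ay":0,"az":0},{"gripper":74,"tx":0,"ty":0,"tz":26,"ax":0,"ay":0,"az":0},{"gripper":74,"tx":0,"ty":30,"tz":0,"ax":0,"ay":0,"az":0},{"gripper":74,"tx":0,"ty":40,"tz":0,"ax":0,"ay":0,"az":0},{"gripper":74,"tx":0,"ty":40,"tz":0,"ax":0,"ay":0,"az":0},{"gripper":74,"tx":0,"ty":30,"tz":0,"ax":0,"ay":0,"az":0},{"gripper":74,"tx":0,"ty":18,"tz":0,"ax":0,"ay":0,"az":0},{"gripper":74,"tx":0,"ty":0,"tz":0,"ax":0,"ay":0,"az":0},{"gripper":74,"tx":0,"ty":0,"tz":0,"ax":0,"ay":0,"az":0}]'

```text
clock: 39.1
tcp_pos: [0.4143, 0.0491, 0.0765]
orientation: [-1.57, 0.072, -0.071]
contact_force: [-0.1, -0.3, -0.3]
grip_width: 0.0735
```

Request:
jog_arm --motion '[{"gripper":50,"tx":0,"ty":0,"tz":0,"ax":0,"ay":0,"az":0},{"gripper":50,"tx":0,"ty":0,"tz":0,"ax":0,"ay":0,"az":0},{"gripper":50,"tx":0,"ty":0,"tz":0,"ax":0,"ay":0,"az":0},{"gripper":50,"tx":0,"ty":0,"tz":0,"ax":0,"ay":0,"az":0},{"gripper":50,"tx":0,"ty":-4,"tz":0,"ax":0,"ay":0,"az":0},{"gripper":50,"tx":0,"ty":0,"tz":3,"ax":0,"ay":0,"az":0},{"gripper":50,"tx":0,"ty":0,"tz":0,"ax":0,"ay":0,"az":0},{"gripper":50,"tx":0,"ty":3,"tz":0,"ax":0,"ay":0,"az":0},{"gripper":50,"tx":0,"ty":1,"tz":0,"ax":0,"ay":0,"az":0},{"gripper":50,"tx":0,"ty":0,"tz":0,"ax":0,"ay":0,"az":0}]'

```text
clock: 40.1
tcp_pos: [0.4149, 0.0525, 0.0775]
orientation: [-1.567, 0.072, -0.071]
contact_force: [-7.0, 1.7, 32.7]
grip_width: 0.058
```

Request:
jog_arm --motion '[{"gripper":50,"tx":0,"ty":-2,"tz":0,"ax":0,"ay":0,"az":0},{"gripper":50,"tx":0,"ty":0,"tz":0,"ax":0,"ay":0,"az":0}]'

```text
clock: 40.3
tcp_pos: [0.4146, 0.0521, 0.0784]
orientation: [-1.57, 0.071, -0.072]
contact_force: [-0.2, -0.1, -2.5]
grip_width: 0.058
```

Request:
jog_arm --motion '[{"gripper":50,"tx":0,"ty":1,"tz":0,"ax":0,"ay":0,"az":0},{"gripper":72,"tx":0,"ty":0,"tz":0,"ax":0,"ay":0,"az":0},{"gripper":72,"tx":0,"ty":0,"tz":0,"ax":0,"ay":0,"az":0},{"gripper":72,"tx":0,"ty":0,"tz":0,"ax":0,"ay":0,"az":0},{"gripper":72,"tx":0,"ty":-10,"tz":0,"ax":0,"ay":0,"az":0},{"gripper":72,"tx":0,"ty":-30,"tz":0,"ax":0,"ay":0,"az":0},{"gripper":72,"tx":0,"ty":-40,"tz":0,"ax":0,"ay":0,"az":0},{"gripper":72,"tx":0,"ty":-40,"tz":0,"ax":0,"ay":0,"az":0},{"gripper":72,"tx":0,"ty":-40,"tz":-15,"ax":0,"ay":0,"az":0},{"gripper":72,"tx":0,"ty":0,"tz":-30,"ax":0,"ay":0,"az":0},{"gripper":72,"tx":0,"ty":0,"tz":-33,"ax":0,"ay":0,"az":0},{"gripper":72,"tx":0,"ty":0,"tz":0,"ax":0,"ay":0,"az":0}]'

```text
clock: 41.5
tcp_pos: [0.4067, -0.0276, 0.2364]
orientation: [-1.566, 0.075, -0.074]
contact_force: [0.1, 0.2, -0.3]
grip_width: 0.072
```

```bash
python3 - <<'E'
from h import *
o,Rm=obs();np.savez('w20',*cal('wrist'));im=vision.grab_frame('wrist');save('w20',im);save('c20',cv2.resize(im[62:148,280:360],None,fx=7,fy=7,interpolation=cv2.INTER_CUBIC))
E
```

```text
t 41.5 p [ 0.4067 -0.0276  0.2364] g 0.072 F [ 0.1  0.2 -0.3]
[[ 0.996 -0.     0.094]
 [-0.094  0.004  0.996]
 [-0.001 -1.     0.004]]
q [-1.398 -0.068  1.331  2.213  0.076  0.947 -0.207]
```

View pics/c20.png

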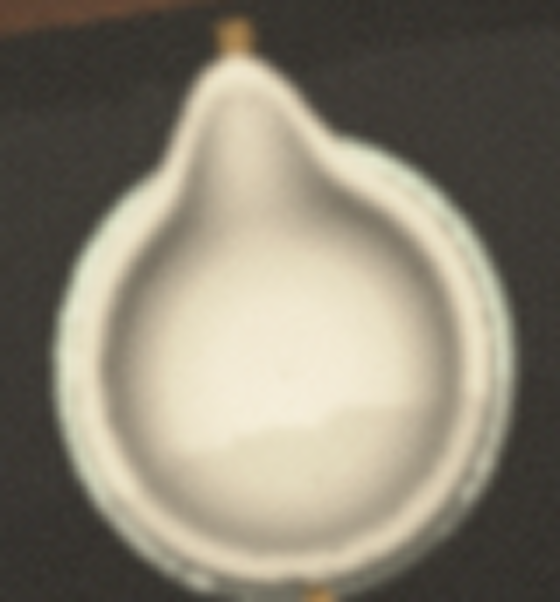

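```bash
python3 - <<'E'
from h import *
plan([.4255,-.0947,.22],1.627,12,40)
E
```

```text
p0 [ 0.40696838 -0.02596185  0.23645382] yaw0 -0.09331332809258484 dyaw 1.7203133280925849
[{"gripper": 40, "tx": 2, "ty": 1, "tz": -6, "ax": 0, "ay": -0.143, "az": 0}, {"gripper": 40, "tx": 1, "ty": 2, "tz": -5, "ax": 0, "ay": -0.143, "az": 0}, {"gripper": 40, "tx": 1, "ty": 1, "tz": -6, "ax": 0, "ay": -0.143, "az": 0}, {"gripper": 40, "tx": -1, "ty": 1, "tz": -6, "ax": 0, "ay": -0.143, "az": 0}, {"gripper": 40, "tx": -1, "ty": 2, "tz": -6, "ax": 0, "ay": -0.143, "az": 0}, {"gripper": 40, "tx": -2, "ty": 1, "tz": -6, "ax": 0, "ay": -0.143, "az": 0}, {"gripper": 40, "tx": -3, "ty": 2, "tz": -5, "ax": 0, "ay": -0.143, "az": 0}, {"gripper": 40, "tx": -3, "ty": 1, "tz": -5, "ax": 0, "ay": -0.143, "az": 0}, {"gripper": 40, "tx": -5, "ty": 1, "tz": -4, "ax": 0, "ay": -0.143, "az": 0}, {"gripper": 40, "tx": -4, "ty": 2, "tz": -3, "ax": 0, "ay": -0.143, "az": 0}, {"gripper": 40, "tx": -6, "ty": 1, "tz": -3, "ax": 0, "ay": -0.143, "az": 0}, {"gripper": 40, "tx": -5, "ty": 1, "tz": -2, "ax": 0, "ay": -0.143, "az": 0}]
end [ 0.42531122 -0.09455754  0.22045382] 1.6226866719074151
```

Request:
jog_arm --motion '[{"gripper":40,"tx":2,"ty":1,"tz":-6,"ax":0,"ay":-0.143,"az":0},{"gripper":40,"tx":1,"ty":2,"tz":-5,"ax":0,"ay":-0.143,"az":0},{"gripper":40,"tx":1,"ty":1,"tz":-6,"ax":0,"ay":-0.143,"az":0},{"gripper":40,"tx":-1,"ty":1,"tz":-6,"ax":0,"ay":-0.143,"az":0},{"gripper":40,"tx":-1,"ty":2,"tz":-6,"ax":0,"ay":-0.143,"az":0},{"gripper":40,"tx":-2,"ty":1,"tz":-6,"ax":0,"ay":-0.143,"az":0},{"gripper":40,"tx":-3,"ty":2,"tz":-5,"ax":0,"ay":-0.143,"az":0},{"gripper":40,"tx":-3,"ty":1,"tz":-5,"ax":0,"ay":-0.143,"az":0},{"gripper":40,"tx":-5,"ty":1,"tz":-4,"ax":0,"ay":-0.143,"az":0},{"gripper":40,"tx":-4,"ty":2,"tz":-3,"ax":0,"ay":-0.143,"az":0},{"gripper":40,"tx":-6,"ty":1,"tz":-3,"ax":0,"ay":-0.143,"az":0},{"gripper":40,"tx":-5,"ty":1,"tz":-2,"ax":0,"ay":-0.143,"az":0}]'

```text
clock: 42.75
tcp_pos: [0.4239, -0.0927, 0.2202]
orientation: [-1.192, -1.232, 1.235]
contact_force: [0.9, 0.0, -0.0]
grip_width: 0.0395
```

```bash
python3 - <<'E'
from h import *
o,Rm=obs();np.savez('w21',*cal('wrist'));im=vision.grab_frame('wrist');save('w21',im)
E
```

```text
t 42.75 p [ 0.4239 -0.0927  0.2202] g 0.0395 F [ 0.9  0.  -0. ]
[[-0.033 -0.002 -0.999]
 [ 0.999 -0.    -0.033]
 [-0.    -1.     0.002]]
q [-0.855  0.144  1.035  2.175 -0.157  0.901  1.877]
```

View pics/w21.png

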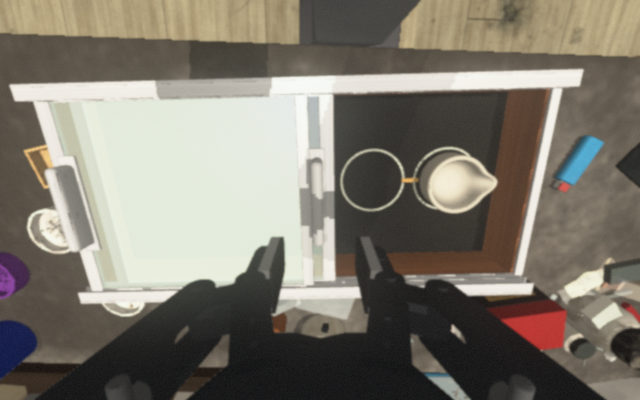

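Request:
jog_arm --motion '[{"gripper":40,"tx":-1,"ty":25,"tz":0,"ax":0,"ay":-0.023,"az":0},{"gripper":40,"tx":0,"ty":30,"tz":0,"ax":0,"ay":0,"az":0},{"gripper":40,"tx":0,"ty":20,"tz":0,"ax":0,"ay":0,"az":0},{"gripper":40,"tx":0,"ty":8,"tz":0,"ax":0,"ay":0,"az":0},{"gripper":40,"tx":0,"ty":0,"tz":0,"ax":0,"ay":0,"az":0},{"gripper":5,"tx":0,"ty":0,"tz":0,"ax":0,"ay":0,"az":0},{"gripper":5,"tx":0,"ty":0,"tz":0,"ax":0,"ay":0,"az":0},{"gripper":5,"tx":0,"ty":0,"tz":0,"ax":0,"ay":0,"az":0},{"gripper":5,"tx":0,"ty":0,"tz":0,"ax":0,"ay":0,"az":0},{"gripper":5,"tx":0,"ty":0,"tz":0,"ax":0,"ay":0,"az":0}]' --newtons 30

```text
clock: 43.8
tcp_pos: [0.4246, -0.0939, 0.1387]
orientation: [-1.185, -1.248, 1.245]
contact_force: [-1.2, 0.4, 7.1]
grip_width: 0.0091
```

Request:
jog_arm --motion '[{"gripper":5,"tx":10,"ty":0,"tz":0,"ax":0,"ay":0,"az":0},{"gripper":5,"tx":20,"ty":0,"tz":0,"ax":0,"ay":0,"az":0},{"gripper":5,"tx":25,"ty":0,"tz":0,"ax":0,"ay":0,"az":0},{"gripper":5,"tx":25,"ty":0,"tz":0,"ax":0,"ay":0,"az":0},{"gripper":5,"tx":25,"ty":0,"tz":0,"ax":0,"ay":0,"az":0},{"gripper":5,"tx":25,"ty":0,"tz":0,"ax":0,"ay":0,"az":0},{"gripper":5,"tx":20,"ty":0,"tz":0,"ax":0,"ay":0,"az":0},{"gripper":5,"tx":15,"ty":0,"tz":0,"ax":0,"ay":0,"az":0},{"gripper":5,"tx":7,"ty":0,"tz":0,"ax":0,"ay":0,"az":0},{"gripper":5,"tx":5,"ty":0,"tz":0,"ax":0,"ay":0,"az":0},{"gripper":5,"tx":0,"ty":0,"tz":0,"ax":0,"ay":0,"az":0}]'

```text
clock: 44.9
tcp_pos: [0.4143, 0.0845, 0.1386]
orientation: [-1.181, -1.247, 1.247]
contact_force: [-5.4, 1.1, 15.7]
grip_width: 0.0089
```

Request:
jog_arm --motion '[{"gripper":5,"tx":3,"ty":-1,"tz":0,"ax":0,"ay":0,"az":0},{"gripper":5,"tx":2,"ty":0,"tz":0,"ax":0,"ay":0,"az":0},{"gripper":5,"tx":0,"ty":0,"tz":0,"ax":0,"ay":0,"az":0}]'

```text
clock: 45.2
tcp_pos: [0.4142, 0.0849, 0.1388]
orientation: [-1.188, -1.243, 1.248]
contact_force: [1.4, -13.4, 0.6]
grip_width: 0.0085
```

Request:
jog_arm --motion '[{"gripper":5,"tx":-4,"ty":0,"tz":0,"ax":0,"ay":0,"az":0},{"gripper":40,"tx":0,"ty":0,"tz":0,"ax":0,"ay":0,"az":0},{"gripper":40,"tx":0,"ty":0,"tz":0,"ax":0,"ay":0,"az":0},{"gripper":40,"tx":0,"ty":0,"tz":0,"ax":0,"ay":0,"az":0},{"gripper":40,"tx":0,"ty":-20,"tz":0,"ax":0,"ay":0,"az":0},{"gripper":40,"tx":0,"ty":-40,"tz":0,"ax":0,"ay":0,"az":0},{"gripper":40,"tx":0,"ty":-30,"tz":0,"ax":0,"ay":0,"az":0},{"gripper":40,"tx":-40,"ty":0,"tz":0,"ax":0,"ay":0,"az":0},{"gripper":40,"tx":-45,"ty":0,"tz":0,"ax":0,"ay":0,"az":0},{"gripper":40,"tx":-45,"ty":0,"tz":0,"ax":0,"ay":0,"az":0},{"gripper":40,"tx":-45,"ty":0,"tz":0,"ax":0,"ay":0,"az":0},{"gripper":40,"tx":-45,"ty":0,"tz":0,"ax":0,"ay":0,"az":0}]'

```text
clock: 46.4
tcp_pos: [0.4262, -0.1369, 0.229]
orientation: [-1.183, -1.248, 1.246]
contact_force: [1.4, 1.2, 0.1]
grip_width: 0.04
```

Request:
jog_arm --motion '[{"gripper":40,"tx":-45,"ty":0,"tz":0,"ax":0,"ay":0,"az":0},{"gripper":40,"tx":-45,"ty":0,"tz":0,"ax":0,"ay":0,"az":0},{"gripper":40,"tx":-40,"ty":0,"tz":0,"ax":0,"ay":0,"az":0},{"gripper":40,"tx":-35,"ty":0,"tz":0,"ax":0,"ay":0,"az":0},{"gripper":40,"tx":0,"ty":0,"tz":0,"ax":0,"ay":0,"az":0},{"gripper":40,"tx":0,"ty":0,"tz":0,"ax":0,"ay":0,"az":0}]'

```text
clock: 47.0
tcp_pos: [0.4339, -0.3013, 0.2286]
orientation: [-1.185, -1.244, 1.245]
contact_force: [-0.3, 0.2, -0.3]
grip_width: 0.04
```

```bash
python3 - <<'E'
from h import *
o,Rm=obs();np.savez('w22',*cal('wrist'));im=vision.grab_frame('wrist');save('w22',im)
E
```

```text
t 47.0 p [ 0.4339 -0.3013  0.2286] g 0.04 F [-0.3  0.2 -0.3]
[[-0.048 -0.002 -0.999]
 [ 0.999  0.    -0.048]
 [ 0.    -1.     0.002]]
q [-0.312  0.397  1.029  1.968 -0.404  1.001  2.527]
```

View pics/w22.png

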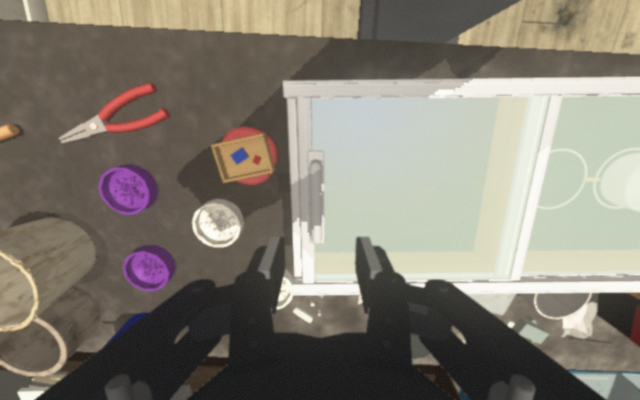

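Request:
jog_arm --motion '[{"gripper":40,"tx":-2,"ty":30,"tz":2,"ax":0,"ay":0,"az":0},{"gripper":40,"tx":0,"ty":30,"tz":0,"ax":0,"ay":0,"az":0},{"gripper":40,"tx":0,"ty":20,"tz":0,"ax":0,"ay":0,"az":0},{"gripper":40,"tx":0,"ty":10,"tz":0,"ax":0,"ay":0,"az":0},{"gripper":40,"tx":0,"ty":0,"tz":0,"ax":0,"ay":0,"az":0},{"gripper":5,"tx":0,"ty":0,"tz":0,"ax":0,"ay":0,"az":0},{"gripper":5,"tx":0,"ty":0,"tz":0,"ax":0,"ay":0,"az":0},{"gripper":5,"tx":0,"ty":0,"tz":0,"ax":0,"ay":0,"az":0},{"gripper":5,"tx":0,"ty":0,"tz":0,"ax":0,"ay":0,"az":0},{"gripper":5,"tx":0,"ty":0,"tz":0,"ax":0,"ay":0,"az":0}]'

```text
clock: 48.05
tcp_pos: [0.4331, -0.3032, 0.1399]
orientation: [-1.186, -1.247, 1.246]
contact_force: [0.1, 1.9, 7.9]
grip_width: 0.0086
```

Request:
jog_arm --motion '[{"gripper":5,"tx":10,"ty":-1,"tz":0,"ax":0,"ay":0,"az":0},{"gripper":5,"tx":20,"ty":0,"tz":0,"ax":0,"ay":0,"az":0},{"gripper":5,"tx":25,"ty":0,"tz":0,"ax":0,"ay":0,"az":0},{"gripper":5,"tx":25,"ty":0,"tz":0,"ax":0,"ay":0,"az":0},{"gripper":5,"tx":25,"ty":0,"tz":0,"ax":0,"ay":0,"az":0},{"gripper":5,"tx":25,"ty":0,"tz":0,"ax":0,"ay":0,"az":0},{"gripper":5,"tx":20,"ty":0,"tz":0,"ax":0,"ay":0,"az":0},{"gripper":5,"tx":15,"ty":0,"tz":0,"ax":0,"ay":0,"az":0},{"gripper":5,"tx":10,"ty":0,"tz":0,"ax":0,"ay":0,"az":0},{"gripper":5,"tx":4,"ty":0,"tz":0,"ax":0,"ay":0,"az":0},{"gripper":5,"tx":0,"ty":0,"tz":0,"ax":0,"ay":0,"az":0}]'

```text
clock: 49.15
tcp_pos: [0.4228, -0.1251, 0.14]
orientation: [-1.186, -1.244, 1.247]
contact_force: [-1.5, -5.6, -0.5]
grip_width: 0.0088
```

Request:
jog_arm --motion '[{"gripper":40,"tx":0,"ty":0,"tz":0,"ax":0,"ay":0,"az":0},{"gripper":40,"tx":0,"ty":0,"tz":0,"ax":0,"ay":0,"az":0},{"gripper":40,"tx":0,"ty":0,"tz":0,"ax":0,"ay":0,"az":0},{"gripper":40,"tx":0,"ty":-20,"tz":0,"ax":0,"ay":0,"az":0},{"gripper":40,"tx":0,"ty":-40,"tz":0,"ax":0,"ay":0,"az":0},{"gripper":40,"tx":0,"ty":-40,"tz":0,"ax":0,"ay":0,"az":0},{"gripper":40,"tx":0,"ty":-30,"tz":0,"ax":0,"ay":0,"az":0},{"gripper":40,"tx":0,"ty":0,"tz":0,"ax":0,"ay":0,"az":0}]'

```text
clock: 49.95
tcp_pos: [0.4261, -0.123, 0.2726]
orientation: [-1.184, -1.255, 1.243]
contact_force: [0.4, 0.8, -0.6]
grip_width: 0.04
```

```bash
python3 - <<'E'
from h import *
o,Rm=obs();np.savez('w23',*cal('wrist'));im=vision.grab_frame('wrist');save('w23',im)
plan([.5,-.43,.25],1.3,9,85)
E
```

```text
t 49.95 p [ 0.4261 -0.123   0.2726] g 0.04 F [ 0.4  0.8 -0.6]
[[-0.054  0.005 -0.999]
 [ 0.999  0.004 -0.054]
 [ 0.004 -1.    -0.006]]
q [-1.13   0.077  1.382  2.101 -0.095  1.024  1.925]
p0 [ 0.42491261 -0.12262781  0.270935  ] yaw0 1.624648158897489 dyaw -0.324648158897489
[{"gripper": 85, "tx": -35, "ty": 2, "tz": -6, "ax": 0, "ay": 0.036, "az": 0}, {"gripper": 85, "tx": -34, "ty": 3, "tz": -8, "ax": 0, "ay": 0.036, "az": 0}, {"gripper": 85, "tx": -34, "ty": 2, "tz": -9, "ax": 0, "ay": 0.036, "az": 0}, {"gripper": 85, "tx": -33, "ty": 2, "tz": -10, "ax": 0, "ay": 0.036, "az": 0}, {"gripper": 85, "tx": -34, "ty": 3, "tz": -12, "ax": 0, "ay": 0.036, "az": 0}, {"gripper": 85, "tx": -33, "ty": 2, "tz": -12, "ax": 0, "ay": 0.036, "az": 0}, {"gripper": 85, "tx": -32, "ty": 2, "tz": -14, "ax": 0, "ay": 0.036, "az": 0}, {"gripper": 85, "tx": -32, "ty": 3, "tz": -15, "ax": 0, "ay": 0.036, "az": 0}, {"gripper": 85, "tx": -31, "ty": 2, "tz": -16, "ax": 0, "ay": 0.036, "az": 0}]
end [ 0.50004592 -0.42997963  0.249935  ] 1.3006481588974887
```

View pics/w23.png

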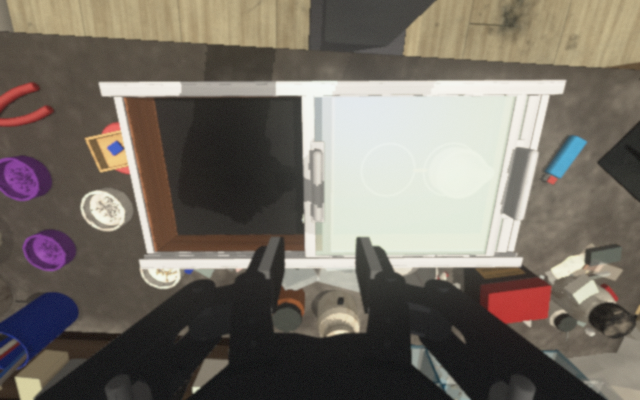

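Request:
jog_arm --motion '[{"gripper":80,"tx":-35,"ty":2,"tz":-6,"ax":0,"ay":0.036,"az":0},{"gripper":80,"tx":-34,"ty":3,"tz":-8,"ax":0,"ay":0.036,"az":0},{"gripper":80,"tx":-34,"ty":2,"tz":-9,"ax":0,"ay":0.036,"az":0},{"gripper":80,"tx":-33,"ty":2,"tz":-10,"ax":0,"ay":0.036,"az":0},{"gripper":80,"tx":-34,"ty":3,"tz":-12,"ax":0,"ay":0.036,"az":0},{"gripper":80,"tx":-33,"ty":2,"tz":-12,"ax":0,"ay":0.036,"az":0},{"gripper":80,"tx":-32,"ty":2,"tz":-14,"ax":0,"ay":0.036,"az":0},{"gripper":80,"tx":-32,"ty":3,"tz":-15,"ax":0,"ay":0.036,"az":0},{"gripper":80,"tx":-31,"ty":2,"tz":-16,"ax":0,"ay":0.036,"az":0},{"gripper":80,"tx":0,"ty":0,"tz":0,"ax":0,"ay":0,"az":0}]'

```text
clock: 51.0
tcp_pos: [0.4954, -0.4279, 0.2471]
orientation: [-1.324, -1.002, 1.009]
contact_force: [0.0, 0.2, -0.0]
grip_width: 0.0801
```

```bash
python3 - <<'E'
from h import *
o,Rm=obs();np.savez('w24',*cal('wrist'));im=vision.grab_frame('wrist');save('w24',im)
E
```

```text
t 51.0 p [ 0.4954 -0.4279  0.2471] g 0.0801 F [ 0.   0.2 -0. ]
[[ 0.27  -0.004 -0.963]
 [ 0.963 -0.001  0.27 ]
 [-0.002 -1.     0.004]]
q [-0.04   0.639  1.015  1.649 -0.574  1.186  2.408]
```

View pics/w24.png

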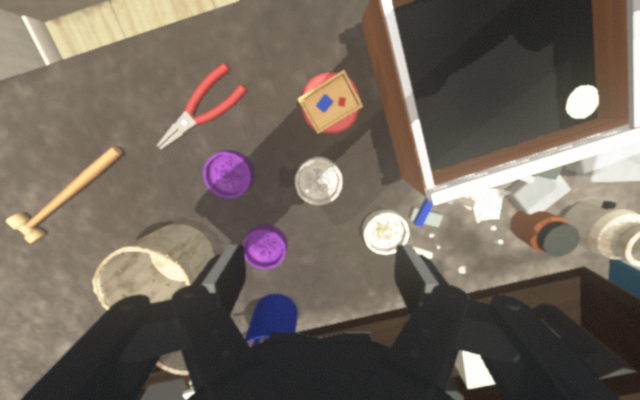

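```bash
python3 - <<'E'
from h import *
im=cv2.imread('pics/w24.png');cv2.imwrite('pics/c24.png',np.hstack([cv2.resize(im[0:180,460:640],(480,480)),cv2.resize(im[140:260,280:420],(480,480))])[:,:800])
print(ray(ld('w24'),583,101,.05),tocase(ray(ld('w24'),583,101,.05)))
E
```

```text
[ 0.49042778 -0.12078819  0.05      ] [ 0.06576544 -0.0171293 ]
```

View pics/c24.png

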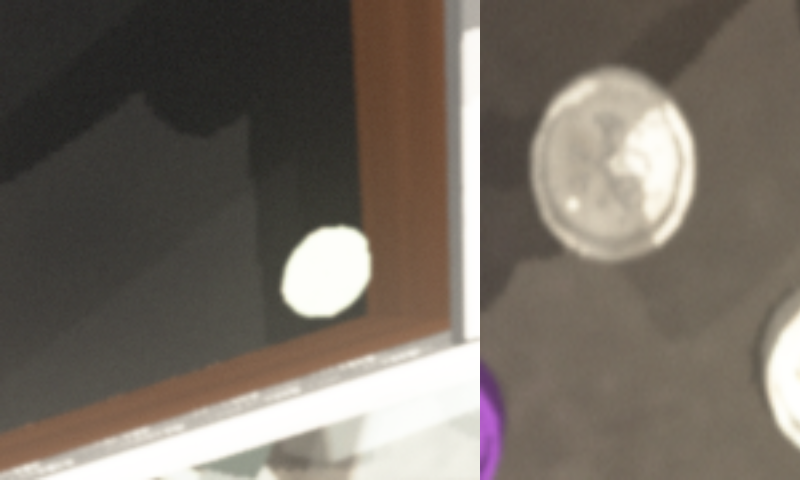

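```bash
cat >> h.py <<'E'
def grain(n,box,z=.022,thr=130):
    im=cv2.imread(f'pics/{n}.png').astype(int);W=ld(n);x0,x1,y0,y1=box
    m=(im.min(2)>thr).astype(np.uint8)*255;k=np.zeros_like(m);k[y0:y1,x0:x1]=255;m&=k
    m=cv2.morphologyEx(m,cv2.MORPH_CLOSE,np.ones((9,9)));m=cv2.morphologyEx(m,cv2.MORPH_OPEN,np.ones((5,5)))
    c=cv2.convexHull(max(cv2.findContours(m,0,1)[0],key=cv2.contourArea))
    P=np.array([ray(W,*q[0],z)[:2] for q in c.astype(float)]);cc,rr,nn=fitc(P);e=cv2.fitEllipse(c);print(n,'c',np.round(cc,4),'r',round(rr,4),nn,len(P),'ell',np.round(e[0],1),np.round(ray(W,*e[0],z),4))
    vis=im.astype(np.uint8);cv2.drawContours(vis,[c],-1,(0,0,255),1);f=400/max(x1-x0,y1-y0)
    cv2.imwrite(f'pics/{n}_g.png',cv2.resize(vis[y0:y1,x0:x1],None,fx=f,fy=f));return cc,e[0]
E
python3 - <<'E'
from h import *
a=grain('w24',(285,355,145,215),thr=110)
b=grain('w22',(180,255,190,255),thr=130)
print('tri',tri(ld('w24'),a[1],ld('w22'),b[1]))
import shutil;shutil.copy('pics/w24_g.png','pics/g1.png')
c=grain('w24',(355,412,200,262),thr=140)
E
```

```text
w24 c [ 0.5063 -0.4308] r 0.0324 26 26 ell [318.6 181.2] [ 0.5055 -0.4306  0.022 ]
w22 c [ 0.5068 -0.4316] r 0.0317 25 25 ell [215.7 225. ] [ 0.506  -0.4317  0.022 ]
tri [ 0.50472322 -0.43042272  0.0251008 ]
w24 c [ 0.6027 -0.3581] r 0.0342 20 21 ell [388.5 232. ] [ 0.6014 -0.3568  0.022 ]
```

View pics/g1.png

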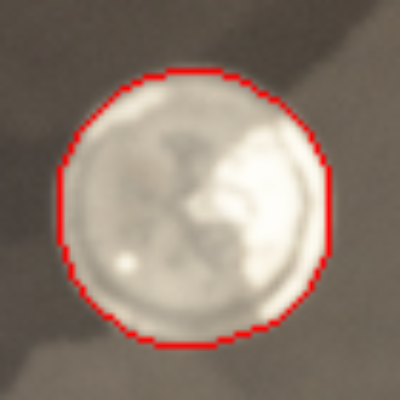

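Request:
jog_arm --motion '[{"gripper":82,"tx":0,"ty":30,"tz":-11,"ax":0,"ay":0,"az":0},{"gripper":82,"tx":0,"ty":40,"tz":0,"ax":0,"ay":0,"az":0},{"gripper":82,"tx":0,"ty":40,"tz":0,"ax":0,"ay":0,"az":0},{"gripper":82,"tx":0,"ty":40,"tz":0,"ax":0,"ay":0,"az":0},{"gripper":82,"tx":0,"ty":30,"tz":0,"ax":0,"ay":0,"az":0},{"gripper":82,"tx":0,"ty":0,"tz":0,"ax":0,"ay":0,"az":0},{"gripper":82,"tx":0,"ty":0,"tz":0,"ax":0,"ay":0,"az":0}]'

```text
clock: 51.75
tcp_pos: [0.5076, -0.4255, 0.0698]
orientation: [-1.322, -1.01, 1.011]
contact_force: [-0.4, 0.1, 1.4]
grip_width: 0.0822
```

```bash
python3 - <<'E'
from h import *
o,Rm=obs();np.savez('w25',*cal('wrist'));im=vision.grab_frame('wrist');save('w25',im)
E
```

```text
t 51.75 p [ 0.5076 -0.4255  0.0698] g 0.0822 F [-0.4  0.1  1.4]
[[ 0.263 -0.002 -0.965]
 [ 0.965  0.001  0.263]
 [ 0.001 -1.     0.002]]
q [ 0.057  0.829  0.835  1.752 -0.758  0.918  2.525]
```

View pics/w25.png

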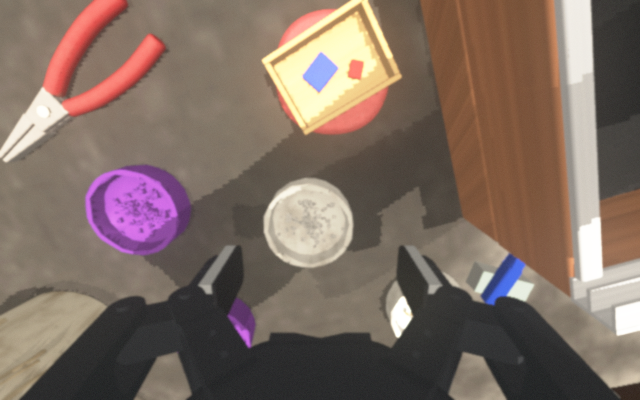

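```bash
python3 - <<'E'
from h import *
a=grain('w25',(255,362,170,275),thr=120)
o=get_obs();Rm=R.from_rotvec(o['orientation']).as_matrix();print(o['tcp_pos'],1e3*Rm.T@(np.r_[a[0],.022]-o['tcp_pos']),1e3*Rm.T@(np.array([.506,-.431,.022])-o['tcp_pos']))
E
```

```text
w25 c [ 0.5053 -0.4312] r 0.0323 40 40 ell [308.1 223.2] [ 0.5038 -0.4306  0.022 ]
[ 0.50833268 -0.42638877  0.07121891] [-5.40787532 49.22202033  1.69621783] [-5.02764749 49.22202947  1.05851673]
```

Request:
jog_arm --motion '[{"gripper":82,"tx":-5,"ty":15,"tz":1,"ax":0,"ay":0,"az":0},{"gripper":82,"tx":0,"ty":20,"tz":0,"ax":0,"ay":0,"az":0},{"gripper":82,"tx":0,"ty":15,"tz":0,"ax":0,"ay":0,"az":0},{"gripper":82,"tx":0,"ty":0,"tz":0,"ax":0,"ay":0,"az":0},{"gripper":82,"tx":0,"ty":0,"tz":0,"ax":0,"ay":0,"az":0}]'

```text
clock: 52.3
tcp_pos: [0.5057, -0.4303, 0.0197]
orientation: [-1.322, -1.01, 1.012]
contact_force: [-0.5, -0.0, 0.2]
grip_width: 0.0822
```

Request:
jog_arm --motion '[{"gripper":55,"tx":0,"ty":0,"tz":0,"ax":0,"ay":0,"az":0},{"gripper":55,"tx":0,"ty":0,"tz":0,"ax":0,"ay":0,"az":0},{"gripper":55,"tx":0,"ty":0,"tz":0,"ax":0,"ay":0,"az":0},{"gripper":55,"tx":0,"ty":0,"tz":0,"ax":0,"ay":0,"az":0},{"gripper":55,"tx":0,"ty":-10,"tz":0,"ax":0,"ay":0,"az":0},{"gripper":55,"tx":0,"ty":-30,"tz":0,"ax":0,"ay":0,"az":0},{"gripper":55,"tx":0,"ty":-40,"tz":0,"ax":0,"ay":0,"az":0},{"gripper":55,"tx":0,"ty":-40,"tz":0,"ax":0,"ay":0,"az":0},{"gripper":55,"tx":0,"ty":-40,"tz":0,"ax":0,"ay":0,"az":0},{"gripper":55,"tx":0,"ty":-40,"tz":0,"ax":0,"ay":0,"az":0},{"gripper":55,"tx":0,"ty":0,"tz":0,"ax":0,"ay":0,"az":0}]'

```text
clock: 53.4
tcp_pos: [0.5075, -0.4332, 0.2269]
orientation: [-1.333, -1.014, 1.011]
contact_force: [-0.1, -0.8, -0.8]
grip_width: 0.0607
```

```bash
python3 - <<'E'
from h import *
o,Rm=obs();np.savez('w26',*cal('wrist'));im=vision.grab_frame('wrist');save('w26',im)
plan(np.r_[fromcase([0,-.09]),.22],.0565,11,55)
E
```

```text
t 53.4 p [ 0.5075 -0.4332  0.2269] g 0.0607 F [-0.1 -0.8 -0.8]
[[ 0.263  0.007 -0.965]
 [ 0.965 -0.006  0.263]
 [-0.004 -1.    -0.009]]
q [-0.021  0.669  0.989  1.646 -0.605  1.152  2.425]
p0 [ 0.50691374 -0.43171799  0.22377424] yaw0 1.3047438003013583 dyaw -1.2482438003013583
[{"gripper": 55, "tx": 19, "ty": 0, "tz": 12, "ax": 0, "ay": 0.113, "az": 0}, {"gripper": 55, "tx": 17, "ty": 1, "tz": 15, "ax": 0, "ay": 0.113, "az": 0}, {"gripper": 55, "tx": 15, "ty": 0, "tz": 16, "ax": 0, "ay": 0.113, "az": 0}, {"gripper": 55, "tx": 14, "ty": 0, "tz": 18, "ax": 0, "ay": 0.113, "az": 0}, {"gripper": 55, "tx": 11, "ty": 1, "tz": 20, "ax": 0, "ay": 0.113, "az": 0}, {"gripper": 55, "tx": 9, "ty": 0, "tz": 20, "ax": 0, "ay": 0.113, "az": 0}, {"gripper": 55, "tx": 7, "ty": 0, "tz": 22, "ax": 0, "ay": 0.113, "az": 0}, {"gripper": 55, "tx": 4, "ty": 1, "tz": 22, "ax": 0, "ay": 0.113, "az": 0}, {"gripper": 55, "tx": 2, "ty": 0, "tz": 22, "ax": 0, "ay": 0.113, "az": 0}, {"gripper": 55, "tx": -1, "ty": 0, "tz": 22, "ax": 0, "ay": 0.113, "az": 0}, {"gripper": 55, "tx": -3, "ty": 1, "tz": 23, "ax": 0, "ay": 0.113, "az": 0}]
end [ 0.4287139  -0.19704574  0.21977424] 0.061743800301358384
```

View pics/w26.png

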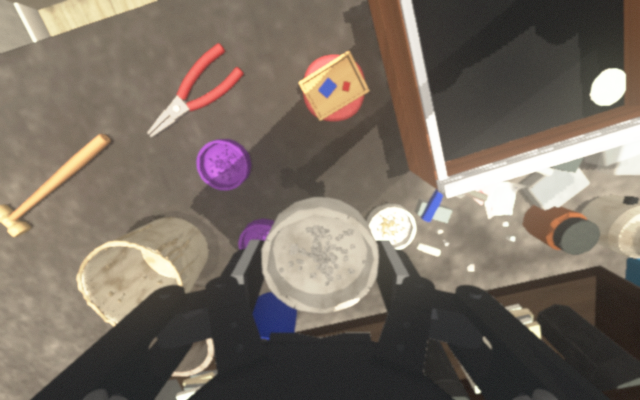

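Request:
jog_arm --motion '[{"gripper":55,"tx":19,"ty":0,"tz":12,"ax":0,"ay":0.113,"az":0},{"gripper":55,"tx":17,"ty":0,"tz":15,"ax":0,"ay":0.113,"az":0},{"gripper":55,"tx":15,"ty":0,"tz":16,"ax":0,"ay":0.113,"az":0},{"gripper":55,"tx":14,"ty":0,"tz":18,"ax":0,"ay":0.113,"az":0},{"gripper":55,"tx":11,"ty":0,"tz":20,"ax":0,"ay":0.113,"az":0},{"gripper":55,"tx":9,"ty":0,"tz":20,"ax":0,"ay":0.113,"az":0},{"gripper":55,"tx":7,"ty":0,"tz":22,"ax":0,"ay":0.113,"az":0},{"gripper":55,"tx":4,"ty":0,"tz":22,"ax":0,"ay":0.113,"az":0},{"gripper":55,"tx":2,"ty":0,"tz":22,"ax":0,"ay":0.113,"az":0},{"gripper":55,"tx":-1,"ty":0,"tz":22,"ax":0,"ay":0.113,"az":0},{"gripper":55,"tx":-3,"ty":0,"tz":23,"ax":0,"ay":0.113,"az":0},{"gripper":55,"tx":0,"ty":0,"tz":0,"ax":0,"ay":0,"az":0}]'

```text
clock: 54.65
tcp_pos: [0.4266, -0.1925, 0.2189]
orientation: [-1.567, -0.047, 0.051]
contact_force: [-0.2, -0.3, -0.1]
grip_width: 0.0604
```

```bash
python3 - <<'E'
from h import *
o,Rm=obs();np.savez('w27',*cal('wrist'));im=vision.grab_frame('wrist');save('w27',im)
plan(np.r_[fromcase([0,-.09]),.22],.0565,1,55)
E
```

```text
t 54.65 p [ 0.4266 -0.1925  0.2189] g 0.0604 F [-0.2 -0.3 -0.1]
[[ 0.998 -0.003 -0.062]
 [ 0.062  0.003  0.998]
 [-0.003 -1.     0.004]]
q [-0.769  0.542  1.44   2.111 -0.63   1.054  1.059]
p0 [ 0.42739837 -0.19388667  0.21941538] yaw0 0.06552367595773284 dyaw -0.00902367595773284
[{"gripper": 55, "tx": 1, "ty": -1, "tz": -3, "ax": 0, "ay": 0.009, "az": 0}]
end [ 0.42859266 -0.19681475  0.22041538] 0.05652367595773284
```

View pics/w27.png

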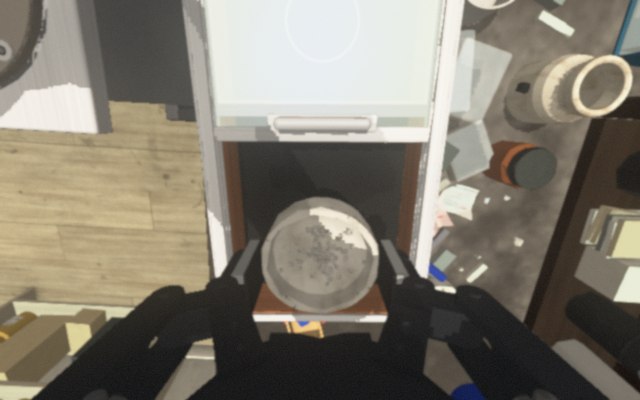

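Request:
jog_arm --motion '[{"gripper":55,"tx":1,"ty":30,"tz":-3,"ax":0,"ay":0.009,"az":0},{"gripper":55,"tx":0,"ty":35,"tz":0,"ax":0,"ay":0,"az":0},{"gripper":55,"tx":0,"ty":35,"tz":0,"ax":0,"ay":0,"az":0},{"gripper":55,"tx":0,"ty":25,"tz":0,"ax":0,"ay":0,"az":0},{"gripper":55,"tx":0,"ty":15,"tz":0,"ax":0,"ay":0,"az":0},{"gripper":55,"tx":0,"ty":4,"tz":0,"ax":0,"ay":0,"az":0},{"gripper":55,"tx":0,"ty":0,"tz":0,"ax":0,"ay":0,"az":0},{"gripper":55,"tx":0,"ty":0,"tz":0,"ax":0,"ay":0,"az":0}]'

```text
clock: 55.5
tcp_pos: [0.4294, -0.1995, 0.0768]
orientation: [-1.571, -0.042, 0.041]
contact_force: [0.7, -0.4, -0.1]
grip_width: 0.0606
```

Request:
jog_arm --motion '[{"gripper":55,"tx":0,"ty":4,"tz":0,"ax":0,"ay":0,"az":0},{"gripper":55,"tx":0,"ty":1,"tz":0,"ax":0,"ay":0,"az":0},{"gripper":55,"tx":0,"ty":0,"tz":0,"ax":0,"ay":0,"az":0}]'

```text
clock: 55.8
tcp_pos: [0.4293, -0.1988, 0.0715]
orientation: [-1.571, -0.042, 0.042]
contact_force: [0.8, -0.7, -0.4]
grip_width: 0.0598
```

Request:
jog_arm --motion '[{"gripper":55,"tx":0,"ty":2,"tz":0,"ax":0,"ay":0,"az":0},{"gripper":55,"tx":0,"ty":0,"tz":0,"ax":0,"ay":0,"az":0}]'

```text
clock: 56.0
tcp_pos: [0.4293, -0.1988, 0.0711]
orientation: [-1.568, -0.042, 0.04]
contact_force: [-6.1, 6.8, 31.9]
grip_width: 0.0605
```

Request:
jog_arm --motion '[{"gripper":55,"tx":0,"ty":-1,"tz":0,"ax":0,"ay":0,"az":0},{"gripper":80,"tx":0,"ty":0,"tz":0,"ax":0,"ay":0,"az":0},{"gripper":80,"tx":0,"ty":0,"tz":0,"ax":0,"ay":0,"az":0},{"gripper":80,"tx":0,"ty":0,"tz":0,"ax":0,"ay":0,"az":0},{"gripper":80,"tx":0,"ty":-10,"tz":0,"ax":0,"ay":0,"az":0},{"gripper":80,"tx":0,"ty":-30,"tz":0,"ax":0,"ay":0,"az":0},{"gripper":80,"tx":0,"ty":-40,"tz":0,"ax":0,"ay":0,"az":0},{"gripper":80,"tx":0,"ty":-40,"tz":0,"ax":0,"ay":0,"az":0},{"gripper":80,"tx":0,"ty":-40,"tz":0,"ax":0,"ay":0,"az":0},{"gripper":80,"tx":0,"ty":-20,"tz":0,"ax":0,"ay":0,"az":0},{"gripper":80,"tx":0,"ty":0,"tz":0,"ax":0,"ay":0,"az":0}]'

```text
clock: 57.1
tcp_pos: [0.4302, -0.1998, 0.253]
orientation: [-1.571, -0.045, 0.038]
contact_force: [-0.5, 0.4, -0.7]
grip_width: 0.0801
```

```bash
python3 - <<'E'
from h import *
o,Rm=obs();np.savez('w28',*cal('wrist'));im=vision.grab_frame('wrist');save('w28',im);save('top28',vision.grab_frame('top'))
plan([.59,-.355,.25],.75,10,82)
E
```

```text
t 57.1 p [ 0.4302 -0.1998  0.253 ] g 0.0801 F [-0.5  0.4 -0.7]
[[ 0.999  0.005 -0.053]
 [ 0.053 -0.     0.999]
 [ 0.005 -1.    -0.001]]
q [-0.804  0.435  1.442  2.064 -0.5    1.07   0.933]
p0 [ 0.42899762 -0.19828375  0.2502461 ] yaw0 0.053457390511610414 dyaw 0.6965426094883895
[{"gripper": 82, "tx": 15, "ty": 0, "tz": -17, "ax": 0, "ay": -0.07, "az": 0}, {"gripper": 82, "tx": 14, "ty": 0, "tz": -17, "ax": 0, "ay": -0.07, "az": 0}, {"gripper": 82, "tx": 13, "ty": 0, "tz": -19, "ax": 0, "ay": -0.07, "az": 0}, {"gripper": 82, "tx": 12, "ty": 0, "tz": -19, "ax": 0, "ay": -0.07, "az": 0}, {"gripper": 82, "tx": 10, "ty": 0, "tz": -20, "ax": 0, "ay": -0.07, "az": 0}, {"gripper": 82, "tx": 8, "ty": 0, "tz": -21, "ax": 0, "ay": -0.07, "az": 0}, {"gripper": 82, "tx": 8, "ty": 0, "tz": -21, "ax": 0, "ay": -0.07, "az": 0}, {"gripper": 82, "tx": 5, "ty": 0, "tz": -22, "ax": 0, "ay": -0.07, "az": 0}, {"gripper": 82, "tx": 4, "ty": 0, "tz": -22, "ax": 0, "ay": -0.07, "az": 0}, {"gripper": 82, "tx": 3, "ty": 0, "tz": -22, "ax": 0, "ay": -0.07, "az": 0}]
end [ 0.58991909 -0.35490563  0.2502461 ] 0.7534573905116106
```

View pics/w28.png

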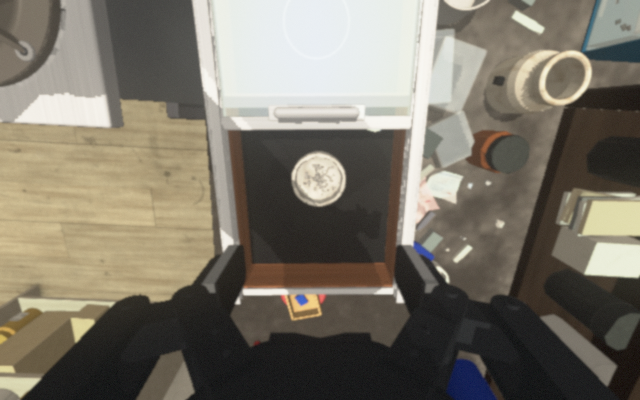

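```bash
python3 - <<'E'
from h import *
W=ld('w24')
for z in (0,.1,.2): print(z,ray(W,430,305,z),ray(W,585,270,z))
a=ld('w2');print(ray(a,440,100,0),ray(a,418,215,0), ray(a,447,60,.0))
im=cv2.imread('pics/top28.png')[150:290,180:480];cv2.imwrite('pics/top28c.png',cv2.resize(im,None,fx=2.66,fy=2.66,interpolation=cv2.INTER_CUBIC))
E
```

```text
0 [ 0.75565754 -0.31519622  0.        ] [ 0.75652123 -0.07541737  0.        ]
0.1 [ 0.66748982 -0.33922562  0.1       ] [ 0.66812398 -0.16316799  0.1       ]
0.2 [ 0.5793221  -0.36325502  0.2       ] [ 0.57972674 -0.2509186   0.2       ]
[ 0.75310873 -0.23286663  0.        ] [ 0.75041634 -0.47294894  0.        ] [ 0.75268654 -0.16204291  0.        ]
```

View pics/top28c.png

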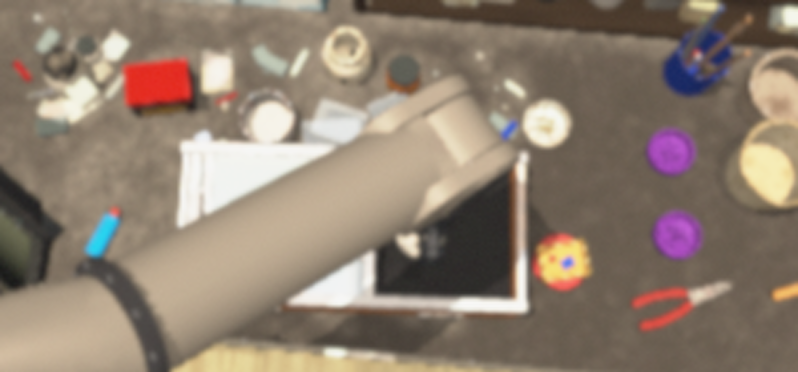

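Request:
jog_arm --motion '[{"gripper":82,"tx":15,"ty":0,"tz":-17,"ax":0,"ay":-0.07,"az":0},{"gripper":82,"tx":14,"ty":0,"tz":-17,"ax":0,"ay":-0.07,"az":0},{"gripper":82,"tx":13,"ty":0,"tz":-19,"ax":0,"ay":-0.07,"az":0},{"gripper":82,"tx":12,"ty":0,"tz":-19,"ax":0,"ay":-0.07,"az":0},{"gripper":82,"tx":10,"ty":0,"tz":-20,"ax":0,"ay":-0.07,"az":0},{"gripper":82,"tx":8,"ty":0,"tz":-21,"ax":0,"ay":-0.07,"az":0},{"gripper":82,"tx":8,"ty":0,"tz":-21,"ax":0,"ay":-0.07,"az":0},{"gripper":82,"tx":5,"ty":0,"tz":-22,"ax":0,"ay":-0.07,"az":0},{"gripper":82,"tx":4,"ty":0,"tz":-22,"ax":0,"ay":-0.07,"az":0},{"gripper":82,"tx":3,"ty":0,"tz":-22,"ax":0,"ay":-0.07,"az":0},{"gripper":82,"tx":0,"ty":0,"tz":0,"ax":0,"ay":0,"az":0}]'

```text
clock: 58.3
tcp_pos: [0.59, -0.3569, 0.2476]
orientation: [-1.488, -0.587, 0.591]
contact_force: [-0.4, 0.7, 0.2]
grip_width: 0.0822
```

```bash
python3 - <<'E'
from h import *
o,Rm=obs();np.savez('w29',*cal('wrist'));im=vision.grab_frame('wrist');save('w29',im)
E
```

```text
t 58.3 p [ 0.59   -0.3569  0.2476] g 0.0822 F [-0.4  0.7  0.2]
[[ 0.73  -0.003 -0.684]
 [ 0.684  0.     0.73 ]
 [-0.002 -1.     0.002]]
q [-0.118  0.659  0.914  1.553 -0.544  1.205  1.648]
```

View pics/w29.png

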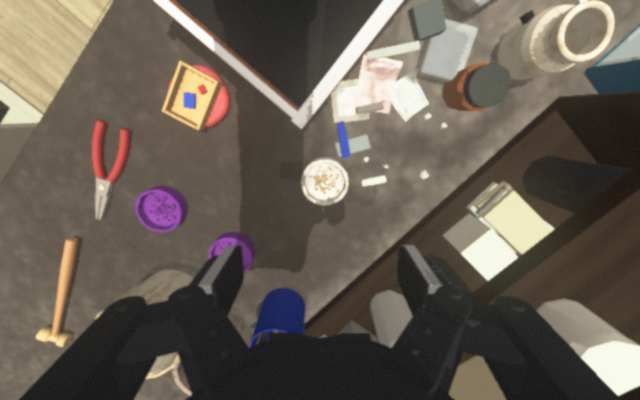

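```bash
python3 - <<'E'
from h import *
a=grain('w29',(295,355,150,212),thr=140)
o=get_obs();Rm=R.from_rotvec(o['orientation']).as_matrix();print(1e3*Rm.T@(np.r_[a[0],.022]-o['tcp_pos']))
W=ld('w29');print(1e3*Rm.T@(ray(W,285,290,.1)-o['tcp_pos']),1e3*Rm.T@(ray(W,303,128,.119)-o['tcp_pos']))
b=grain('w24',(355,408,205,262),thr=140);print(tri(ld('w29'),a[1],ld('w24'),b[1]))
E
```

```text
w29 c [ 0.603  -0.3595] r 0.0314 19 21 ell [325.3 180.5] [ 0.6024 -0.3576  0.022 ]
[  8.29804365 225.67371441 -12.6548756 ]
[ -38.45169494  147.4115638  -122.71215744] [-13.38950145 128.96091835  61.28957829]
w24 c [ 0.6025 -0.3598] r 0.033 22 22 ell [386.4 232.7] [ 0.6017 -0.3598  0.022 ]
[ 0.60365877 -0.35879839  0.01722623]
```

View pics/w29_g.png

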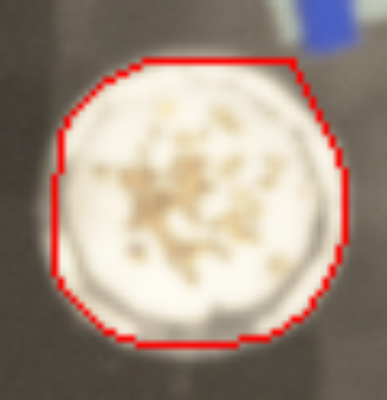

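Request:
jog_arm --motion '[{"gripper":82,"tx":8,"ty":30,"tz":-12,"ax":0,"ay":0,"az":0},{"gripper":82,"tx":0,"ty":40,"tz":0,"ax":0,"ay":0,"az":0},{"gripper":82,"tx":0,"ty":40,"tz":0,"ax":0,"ay":0,"az":0},{"gripper":82,"tx":0,"ty":40,"tz":0,"ax":0,"ay":0,"az":0},{"gripper":82,"tx":0,"ty":28,"tz":0,"ax":0,"ay":0,"az":0},{"gripper":82,"tx":0,"ty":0,"tz":0,"ax":0,"ay":0,"az":0},{"gripper":82,"tx":0,"ty":0,"tz":0,"ax":0,"ay":0,"az":0}]'

```text
clock: 59.05
tcp_pos: [0.6031, -0.3585, 0.0721]
orientation: [-1.489, -0.586, 0.589]
contact_force: [0.8, -0.6, 0.0]
grip_width: 0.0819
```

```bash
python3 - <<'E'
from h import *
o,Rm=obs();np.savez('w30',*cal('wrist'));im=vision.grab_frame('wrist');save('w30',im)
a=grain('w30',(255,380,160,275),thr=150);print(1e3*Rm.T@(np.r_[a[0],.022]-o['tcp_pos']),1e3*Rm.T@(np.array([.6028,-.3587,.022])-o['tcp_pos']))
E
```

```text
t 59.05 p [ 0.6031 -0.3585  0.0721] g 0.0819 F [ 0.8 -0.6  0. ]
[[ 0.73  -0.002 -0.683]
 [ 0.683  0.     0.73 ]
 [-0.001 -1.     0.001]]
q [-0.038  0.848  0.77   1.644 -0.698  0.947  1.74 ]
w30 c [ 0.6046 -0.3531] r 0.0245 17 19 ell [322.6 221. ] [ 0.6028 -0.353   0.022 ]
[ 4.95436269 50.06894304  2.87019427] [-2.44336270e-01  5.00721534e+01  1.05938688e-03]
```

View pics/w30.png

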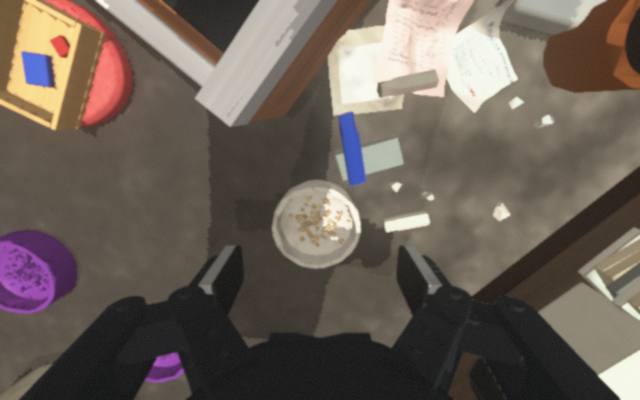

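Request:
jog_arm --motion '[{"gripper":82,"tx":-1,"ty":20,"tz":0,"ax":0,"ay":0,"az":0},{"gripper":82,"tx":0,"ty":20,"tz":0,"ax":0,"ay":0,"az":0},{"gripper":82,"tx":0,"ty":12,"tz":0,"ax":0,"ay":0,"az":0},{"gripper":82,"tx":0,"ty":0,"tz":0,"ax":0,"ay":0,"az":0},{"gripper":82,"tx":0,"ty":0,"tz":0,"ax":0,"ay":0,"az":0}]'

```text
clock: 59.6
tcp_pos: [0.6029, -0.3596, 0.0199]
orientation: [-1.489, -0.588, 0.589]
contact_force: [-0.9, 0.3, 0.6]
grip_width: 0.082
```

Request:
jog_arm --motion '[{"gripper":55,"tx":0,"ty":0,"tz":0,"ax":0,"ay":0,"az":0},{"gripper":55,"tx":0,"ty":0,"tz":0,"ax":0,"ay":0,"az":0},{"gripper":55,"tx":0,"ty":0,"tz":0,"ax":0,"ay":0,"az":0},{"gripper":55,"tx":0,"ty":0,"tz":0,"ax":0,"ay":0,"az":0},{"gripper":55,"tx":0,"ty":-10,"tz":0,"ax":0,"ay":0,"az":0},{"gripper":55,"tx":0,"ty":-30,"tz":0,"ax":0,"ay":0,"az":0},{"gripper":55,"tx":0,"ty":-40,"tz":0,"ax":0,"ay":0,"az":0},{"gripper":55,"tx":0,"ty":-40,"tz":0,"ax":0,"ay":0,"az":0},{"gripper":55,"tx":0,"ty":-40,"tz":0,"ax":0,"ay":0,"az":0},{"gripper":55,"tx":0,"ty":-40,"tz":0,"ax":0,"ay":0,"az":0},{"gripper":55,"tx":0,"ty":0,"tz":0,"ax":0,"ay":0,"az":0}]'

```text
clock: 60.7
tcp_pos: [0.6051, -0.3619, 0.2273]
orientation: [-1.498, -0.594, 0.585]
contact_force: [0.2, -0.4, -0.7]
grip_width: 0.0598
```

```bash
python3 - <<'E'
from h import *
o,Rm=obs()
grain('w28',(285,355,145,212),z=.072,thr=130)
a=grain('w28',(285,355,145,212),z=.072,thr=130)[0];print('case',tocase(a))
plan(np.r_[fromcase([0,-.168]),.22],.0565,11,55)
E
```

```text
t 60.7 p [ 0.6051 -0.3619  0.2273] g 0.0598 F [ 0.2 -0.4 -0.7]
[[ 0.73   0.008 -0.683]
 [ 0.683 -0.005  0.73 ]
 [ 0.002 -1.    -0.01 ]]
q [-0.1    0.694  0.895  1.542 -0.573  1.173  1.655]
w28 c [ 0.4298 -0.1965] r 0.031 33 33 ell [318.4 178.6] [ 0.4298 -0.1956  0.072 ]
w28 c [ 0.4298 -0.1965] r 0.031 33 33 ell [318.4 178.6] [ 0.4298 -0.1956  0.072 ]
case [ 0.00100685 -0.08932577]
p0 [ 0.60506948 -0.36190429  0.22729272] yaw0 0.7524925389660925 dyaw -0.6959925389660925
[{"gripper": 55, "tx": -6, "ty": 1, "tz": 16, "ax": 0, "ay": 0.063, "az": 0}, {"gripper": 55, "tx": -7, "ty": 0, "tz": 16, "ax": 0, "ay": 0.063, "az": 0}, {"gripper": 55, "tx": -8, "ty": 1, "tz": 16, "ax": 0, "ay": 0.063, "az": 0}, {"gripper": 55, "tx": -9, "ty": 1, "tz": 15, "ax": 0, "ay": 0.063, "az": 0}, {"gripper": 55, "tx": -10, "ty": 0, "tz": 14, "ax": 0, "ay": 0.063, "az": 0}, {"gripper": 55, "tx": -11, "ty": 1, "tz": 14, "ax": 0, "ay": 0.063, "az": 0}, {"gripper": 55, "tx": -12, "ty": 1, "tz": 13, "ax": 0, "ay": 0.063, "az": 0}, {"gripper": 55, "tx": -12, "ty": 0, "tz": 13, "ax": 0, "ay": 0.063, "az": 0}, {"gripper": 55, "tx": -13, "ty": 1, "tz": 11, "ax": 0, "ay": 0.063, "az": 0}, {"gripper": 55, "tx": -14, "ty": 1, "tz": 11, "ax": 0, "ay": 0.063, "az": 0}, {"gripper": 55, "tx": -15, "ty": 0, "tz": 9, "ax": 0, "ay": 0.063, "az": 0}]
end [ 0.43289332 -0.27558325  0.22029272] 0.05949253896609258
```

Request:
jog_arm --motion '[{"gripper":55,"tx":-6,"ty":0,"tz":16,"ax":0,"ay":0.063,"az":0},{"gripper":55,"tx":-7,"ty":0,"tz":16,"ax":0,"ay":0.063,"az":0},{"gripper":55,"tx":-8,"ty":0,"tz":16,"ax":0,"ay":0.063,"az":0},{"gripper":55,"tx":-9,"ty":0,"tz":15,"ax":0,"ay":0.063,"az":0},{"gripper":55,"tx":-10,"ty":0,"tz":14,"ax":0,"ay":0.063,"az":0},{"gripper":55,"tx":-11,"ty":0,"tz":14,"ax":0,"ay":0.063,"az":0},{"gripper":55,"tx":-12,"ty":0,"tz":13,"ax":0,"ay":0.063,"az":0},{"gripper":55,"tx":-12,"ty":0,"tz":13,"ax":0,"ay":0.063,"az":0},{"gripper":55,"tx":-13,"ty":0,"tz":11,"ax":0,"ay":0.063,"az":0},{"gripper":55,"tx":-14,"ty":0,"tz":11,"ax":0,"ay":0.063,"az":0},{"gripper":55,"tx":-15,"ty":0,"tz":9,"ax":0,"ay":0.063,"az":0},{"gripper":55,"tx":0,"ty":0,"tz":0,"ax":0,"ay":0,"az":0}]'

```text
clock: 61.9
tcp_pos: [0.4289, -0.2721, 0.2197]
orientation: [-1.568, -0.044, 0.047]
contact_force: [-0.3, 0.1, -1.2]
grip_width: 0.0598
```

```bash
python3 - <<'E'
from h import *
o,Rm=obs();np.savez('w31',*cal('wrist'));im=vision.grab_frame('wrist');save('w31',im)
plan(np.r_[fromcase([0,-.168]),.22],.0565,1,55)
E
```

```text
t 61.9 p [ 0.4289 -0.2721  0.2197] g 0.0598 F [-0.3  0.1 -1.2]
[[ 0.998 -0.002 -0.058]
 [ 0.058  0.002  0.998]
 [-0.002 -1.     0.002]]
q [-0.497  0.5    1.26   2.025 -0.562  1.03   1.095]
p0 [ 0.43046661 -0.27249502  0.22005975] yaw0 0.06040895317317543 dyaw -0.003908953173175425
[{"gripper": 55, "tx": 3, "ty": 0, "tz": -3, "ax": 0, "ay": 0.004, "az": 0}]
end [ 0.43364226 -0.27530843  0.22005975] 0.05640895317317543
```

View pics/w31.png

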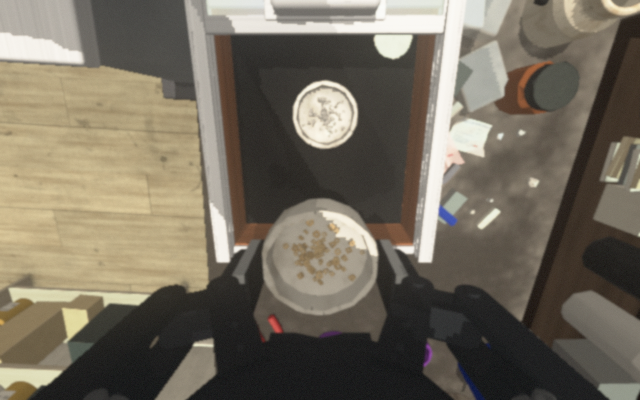

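Request:
jog_arm --motion '[{"gripper":55,"tx":3,"ty":30,"tz":-3,"ax":0,"ay":0.004,"az":0},{"gripper":55,"tx":0,"ty":35,"tz":0,"ax":0,"ay":0,"az":0},{"gripper":55,"tx":0,"ty":35,"tz":0,"ax":0,"ay":0,"az":0},{"gripper":55,"tx":0,"ty":25,"tz":0,"ax":0,"ay":0,"az":0},{"gripper":55,"tx":0,"ty":15,"tz":0,"ax":0,"ay":0,"az":0},{"gripper":55,"tx":0,"ty":6,"tz":0,"ax":0,"ay":0,"az":0},{"gripper":55,"tx":0,"ty":0,"tz":0,"ax":0,"ay":0,"az":0},{"gripper":55,"tx":0,"ty":0,"tz":0,"ax":0,"ay":0,"az":0}]'

```text
clock: 62.75
tcp_pos: [0.4348, -0.2766, 0.0749]
orientation: [-1.571, -0.045, 0.044]
contact_force: [0.1, 0.3, -0.3]
grip_width: 0.0598
```

Request:
jog_arm --motion '[{"gripper":55,"tx":0,"ty":3,"tz":0,"ax":0,"ay":0,"az":0},{"gripper":55,"tx":0,"ty":1,"tz":0,"ax":0,"ay":0,"az":0},{"gripper":55,"tx":0,"ty":0,"tz":0,"ax":0,"ay":0,"az":0}]'

```text
clock: 63.05
tcp_pos: [0.4349, -0.2763, 0.0714]
orientation: [-1.571, -0.045, 0.043]
contact_force: [-1.4, 1.7, 8.0]
grip_width: 0.0597
```

Request:
jog_arm --motion '[{"gripper":80,"tx":0,"ty":0,"tz":0,"ax":0,"ay":0,"az":0},{"gripper":80,"tx":0,"ty":0,"tz":0,"ax":0,"ay":0,"az":0},{"gripper":80,"tx":0,"ty":0,"tz":0,"ax":0,"ay":0,"az":0},{"gripper":80,"tx":0,"ty":-10,"tz":0,"ax":0,"ay":0,"az":0},{"gripper":80,"tx":0,"ty":-30,"tz":0,"ax":0,"ay":0,"az":0},{"gripper":80,"tx":0,"ty":-40,"tz":0,"ax":0,"ay":0,"az":0},{"gripper":80,"tx":0,"ty":-40,"tz":0,"ax":0,"ay":0,"az":0},{"gripper":80,"tx":0,"ty":-40,"tz":0,"ax":0,"ay":0,"az":0},{"gripper":80,"tx":0,"ty":-40,"tz":0,"ax":0,"ay":0,"az":0},{"gripper":80,"tx":0,"ty":0,"tz":0,"ax":0,"ay":0,"az":0}]'

```text
clock: 64.05
tcp_pos: [0.4357, -0.2782, 0.2752]
orientation: [-1.574, -0.048, 0.038]
contact_force: [-0.2, -0.1, -0.4]
grip_width: 0.0804
```

```bash
python3 - <<'E'
from h import *
o,Rm=obs();np.savez('w32',*cal('wrist'));im=vision.grab_frame('wrist');save('w32',im)
plan(np.r_[fromcase([0,-.02]),.24],1.627,12,40)
print(tocase([.4228,-.1251]))
E
```

```text
t 64.05 p [ 0.4357 -0.2782  0.2752] g 0.0804 F [-0.2 -0.1 -0.4]
[[ 0.998  0.007 -0.055]
 [ 0.055 -0.003  0.998]
 [ 0.006 -1.    -0.004]]
q [-0.56   0.446  1.341  1.95  -0.486  1.125  1.034]
p0 [ 0.43505668 -0.27686954  0.2727539 ] yaw0 0.05594004679782544 dyaw 1.5710599532021745
[{"gripper": 40, "tx": 0, "ty": 3, "tz": 12, "ax": 0, "ay": -0.131, "az": 0}, {"gripper": 40, "tx": 1, "ty": 2, "tz": 13, "ax": 0, "ay": -0.131, "az": 0}, {"gripper": 40, "tx": 3, "ty": 3, "tz": 12, "ax": 0, "ay": -0.131, "az": 0}, {"gripper": 40, "tx": 5, "ty": 3, "tz": 11, "ax": 0, "ay": -0.131, "az": 0}, {"gripper": 40, "tx": 6, "ty": 3, "tz": 11, "ax": 0, "ay": -0.131, "az": 0}, {"gripper": 40, "tx": 8, "ty": 2, "tz": 10, "ax": 0, "ay": -0.131, "az": 0}, {"gripper": 40, "tx": 9, "ty": 3, "tz": 9, "ax": 0, "ay": -0.131, "az": 0}, {"gripper": 40, "tx": 9, "ty": 3, "tz": 8, "ax": 0, "ay": -0.131, "az": 0}, {"gripper": 40, "tx": 11, "ty": 3, "tz": 6, "ax": 0, "ay": -0.131, "az": 0}, {"gripper": 40, "tx": 12, "ty": 2, "tz": 5, "ax": 0, "ay": -0.131, "az": 0}, {"gripper": 40, "tx": 12, "ty": 3, "tz": 4, "ax": 0, "ay": -0.131, "az": 0}, {"gripper": 40, "tx": 12, "ty": 3, "tz": 1, "ax": 0, "ay": -0.131, "az": 0}]
end [ 0.42528319 -0.12747125  0.2397539 ] 1.6279400467978256
[-0.00199792 -0.01761529]
```

View pics/w32.png

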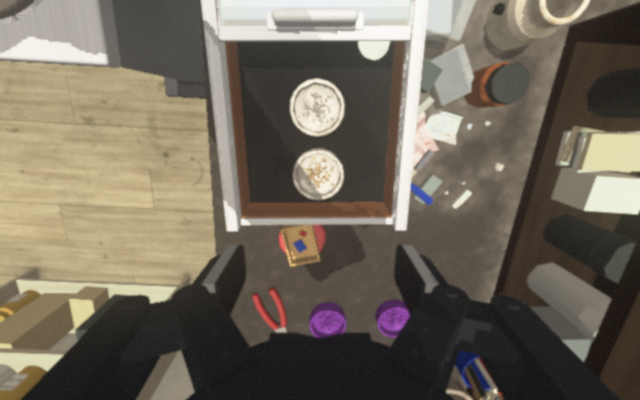

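Request:
jog_arm --motion '[{"gripper":40,"tx":0,"ty":3,"tz":12,"ax":0,"ay":-0.131,"az":0},{"gripper":40,"tx":1,"ty":2,"tz":13,"ax":0,"ay":-0.131,"az":0},{"gripper":40,"tx":3,"ty":3,"tz":12,"ax":0,"ay":-0.131,"az":0},{"gripper":40,"tx":5,"ty":3,"tz":11,"ax":0,"ay":-0.131,"az":0},{"gripper":40,"tx":6,"ty":3,"tz":11,"ax":0,"ay":-0.131,"az":0},{"gripper":40,"tx":8,"ty":2,"tz":10,"ax":0,"ay":-0.131,"az":0},{"gripper":40,"tx":9,"ty":3,"tz":9,"ax":0,"ay":-0.131,"az":0},{"gripper":40,"tx":9,"ty":3,"tz":8,"ax":0,"ay":-0.131,"az":0},{"gripper":40,"tx":11,"ty":3,"tz":6,"ax":0,"ay":-0.131,"az":0},{"gripper":40,"tx":12,"ty":2,"tz":5,"ax":0,"ay":-0.131,"az":0},{"gripper":40,"tx":12,"ty":3,"tz":4,"ax":0,"ay":-0.131,"az":0},{"gripper":40,"tx":12,"ty":3,"tz":1,"ax":0,"ay":-0.131,"az":0}]'

```text
clock: 65.3
tcp_pos: [0.4232, -0.1258, 0.2364]
orientation: [-1.177, -1.253, 1.256]
contact_force: [0.8, -0.7, 0.4]
grip_width: 0.0399
```

Request:
jog_arm --motion '[{"gripper":40,"tx":0,"ty":0,"tz":0,"ax":0,"ay":0,"az":0}]'

```text
clock: 65.4
tcp_pos: [0.4233, -0.125, 0.2362]
orientation: [-1.177, -1.252, 1.254]
contact_force: [-0.2, -0.3, 0.0]
grip_width: 0.0397
```

```bash
python3 - <<'E'
from h import *
o,Rm=obs();np.savez('w33',*cal('wrist'));im=vision.grab_frame('wrist');save('w33',im)
E
```

```text
t 65.4 p [ 0.4233 -0.125   0.2362] g 0.0397 F [-0.2 -0.3  0. ]
[[-0.061 -0.003 -0.998]
 [ 0.998  0.001 -0.061]
 [ 0.001 -1.     0.003]]
q [-0.78   0.126  1.027  2.14  -0.133  0.943  1.953]
```

View pics/w33.png

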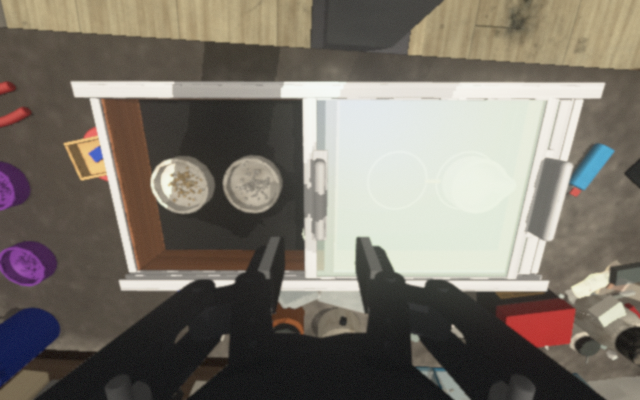

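Request:
jog_arm --motion '[{"gripper":40,"tx":-1,"ty":30,"tz":0,"ax":0,"ay":0,"az":0},{"gripper":40,"tx":0,"ty":35,"tz":0,"ax":0,"ay":0,"az":0},{"gripper":40,"tx":0,"ty":20,"tz":0,"ax":0,"ay":0,"az":0},{"gripper":40,"tx":0,"ty":11,"tz":0,"ax":0,"ay":0,"az":0},{"gripper":40,"tx":0,"ty":0,"tz":0,"ax":0,"ay":0,"az":0},{"gripper":5,"tx":0,"ty":0,"tz":0,"ax":0,"ay":0,"az":0},{"gripper":5,"tx":0,"ty":0,"tz":0,"ax":0,"ay":0,"az":0},{"gripper":5,"tx":0,"ty":0,"tz":0,"ax":0,"ay":0,"az":0},{"gripper":5,"tx":0,"ty":0,"tz":0,"ax":0,"ay":0,"az":0},{"gripper":5,"tx":0,"ty":0,"tz":0,"ax":0,"ay":0,"az":0}]'

```text
clock: 66.45
tcp_pos: [0.4252, -0.1277, 0.1422]
orientation: [-1.183, -1.252, 1.25]
contact_force: [-1.1, 0.1, 7.2]
grip_width: 0.0088
```

Request:
jog_arm --motion '[{"gripper":5,"tx":-10,"ty":-1,"tz":0,"ax":0,"ay":0,"az":0},{"gripper":5,"tx":-20,"ty":0,"tz":0,"ax":0,"ay":0,"az":0},{"gripper":5,"tx":-25,"ty":0,"tz":0,"ax":0,"ay":0,"az":0},{"gripper":5,"tx":-25,"ty":0,"tz":0,"ax":0,"ay":0,"az":0},{"gripper":5,"tx":-25,"ty":0,"tz":0,"ax":0,"ay":0,"az":0},{"gripper":5,"tx":-25,"ty":0,"tz":0,"ax":0,"ay":0,"az":0},{"gripper":5,"tx":-20,"ty":0,"tz":0,"ax":0,"ay":0,"az":0},{"gripper":5,"tx":-15,"ty":0,"tz":0,"ax":0,"ay":0,"az":0},{"gripper":5,"tx":-8,"ty":0,"tz":0,"ax":0,"ay":0,"az":0},{"gripper":5,"tx":-4,"ty":0,"tz":0,"ax":0,"ay":0,"az":0},{"gripper":5,"tx":0,"ty":0,"tz":0,"ax":0,"ay":0,"az":0}]'

```text
clock: 67.55
tcp_pos: [0.4354, -0.3047, 0.1425]
orientation: [-1.183, -1.252, 1.252]
contact_force: [4.8, -2.1, -6.2]
grip_width: 0.0087
```

Request:
jog_arm --motion '[{"gripper":5,"tx":-3,"ty":0,"tz":0,"ax":0,"ay":0,"az":0},{"gripper":5,"tx":-1,"ty":0,"tz":0,"ax":0,"ay":0,"az":0},{"gripper":5,"tx":0,"ty":0,"tz":0,"ax":0,"ay":0,"az":0}]'

```text
clock: 67.85
tcp_pos: [0.4355, -0.305, 0.1423]
orientation: [-1.176, -1.255, 1.249]
contact_force: [3.5, 9.1, 3.8]
grip_width: 0.0092
```

Request:
jog_arm --motion '[{"gripper":5,"tx":3,"ty":0,"tz":0,"ax":0,"ay":0,"az":0},{"gripper":40,"tx":0,"ty":0,"tz":0,"ax":0,"ay":0,"az":0},{"gripper":40,"tx":0,"ty":0,"tz":0,"ax":0,"ay":0,"az":0},{"gripper":40,"tx":0,"ty":0,"tz":0,"ax":0,"ay":0,"az":0},{"gripper":40,"tx":0,"ty":-20,"tz":0,"ax":0,"ay":0,"az":0},{"gripper":40,"tx":0,"ty":-40,"tz":0,"ax":0,"ay":0,"az":0},{"gripper":40,"tx":0,"ty":-40,"tz":0,"ax":0,"ay":0,"az":0},{"gripper":40,"tx":0,"ty":0,"tz":0,"ax":0,"ay":0,"az":0}]'

```text
clock: 68.65
tcp_pos: [0.4361, -0.308, 0.2469]
orientation: [-1.19, -1.253, 1.25]
contact_force: [-0.2, -0.0, 0.1]
grip_width: 0.0399
```

```bash
python3 - <<'E'
from h import *
o,Rm=obs();np.savez('w34',*cal('wrist'));im=vision.grab_frame('wrist');save('w34',im);save('c34',cv2.resize(im[60:320,230:430],None,fx=2.3,fy=2.3,interpolation=cv2.INTER_CUBIC))
im6=cv2.imread('pics/w6.png');cv2.imwrite('pics/c6.png',cv2.resize(im6[60:320,230:430],None,fx=2.3,fy=2.3,interpolation=cv2.INTER_CUBIC))
E
```

```text
t 68.65 p [ 0.4361 -0.308   0.2469] g 0.0399 F [-0.2 -0.   0.1]
[[-0.055  0.007 -0.998]
 [ 0.998 -0.004 -0.056]
 [-0.004 -1.    -0.007]]
q [-0.256  0.34   0.947  1.94  -0.326  1.015  2.463]
```

View pics/c34.png

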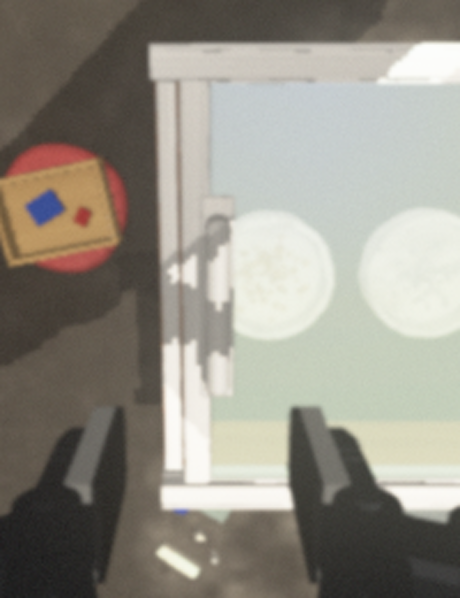

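View pics/c6.png

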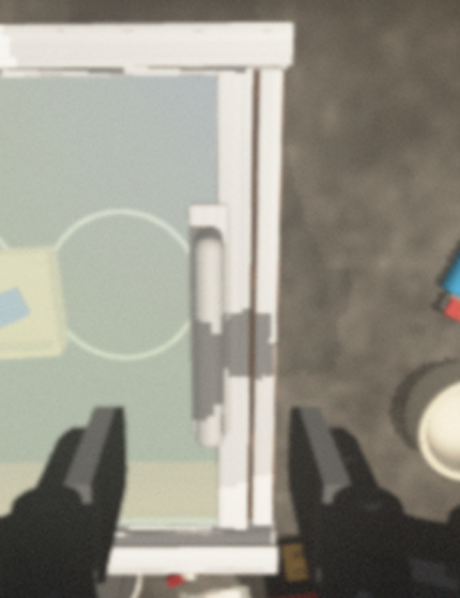

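Request:
jog_arm --motion '[{"gripper":40,"tx":40,"ty":0,"tz":0,"ax":0,"ay":0,"az":0},{"gripper":40,"tx":45,"ty":0,"tz":0,"ax":0,"ay":0,"az":0},{"gripper":40,"tx":45,"ty":0,"tz":0,"ax":0,"ay":0,"az":0},{"gripper":40,"tx":45,"ty":0,"tz":0,"ax":0,"ay":0,"az":0},{"gripper":40,"tx":45,"ty":0,"tz":0,"ax":0,"ay":0,"az":0},{"gripper":40,"tx":45,"ty":0,"tz":0,"ax":0,"ay":0,"az":0},{"gripper":40,"tx":45,"ty":0,"tz":0,"ax":0,"ay":0,"az":0},{"gripper":40,"tx":45,"ty":10,"tz":0,"ax":0,"ay":0,"az":0},{"gripper":40,"tx":40,"ty":15,"tz":0,"ax":0,"ay":0,"az":0},{"gripper":40,"tx":0,"ty":20,"tz":0,"ax":0,"ay":0,"az":0},{"gripper":40,"tx":0,"ty":0,"tz":0,"ax":0,"ay":0,"az":0}]'

```text
clock: 69.8
tcp_pos: [0.4097, 0.0889, 0.1947]
orientation: [-1.18, -1.246, 1.258]
contact_force: [-0.2, 0.4, -0.4]
grip_width: 0.0403
```

```bash
python3 - <<'E'
from h import *
o,Rm=obs();np.savez('w35',*cal('wrist'));im=vision.grab_frame('wrist');save('w35',im);save('c35',cv2.resize(im[60:320,230:430],None,fx=2.3,fy=2.3,interpolation=cv2.INTER_CUBIC))
E
```

```text
t 69.8 p [0.4097 0.0889 0.1947] g 0.0403 F [-0.2  0.4 -0.4]
[[-0.059 -0.005 -0.998]
 [ 0.998 -0.004 -0.059]
 [-0.004 -1.     0.006]]
q [-1.083  0.135  0.795  2.222 -0.126  0.835  1.423]
```

View pics/c35.png

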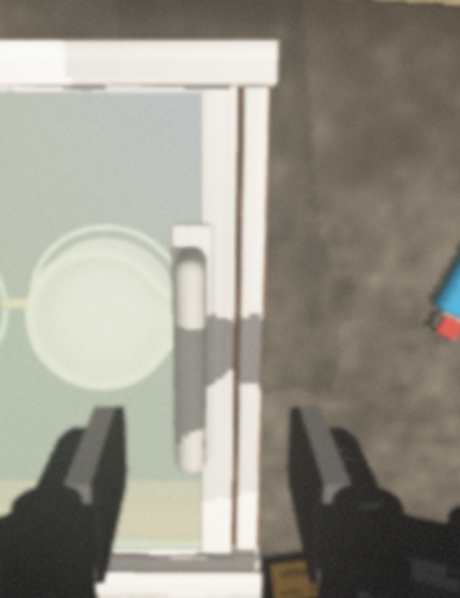

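Request:
jog_arm --motion '[{"gripper":40,"tx":0,"ty":25,"tz":0,"ax":0,"ay":0,"az":0},{"gripper":40,"tx":0,"ty":20,"tz":0,"ax":0,"ay":0,"az":0},{"gripper":40,"tx":0,"ty":11,"tz":0,"ax":0,"ay":0,"az":0},{"gripper":40,"tx":4,"ty":0,"tz":0,"ax":0,"ay":0,"az":0},{"gripper":40,"tx":3,"ty":0,"tz":0,"ax":0,"ay":0,"az":0},{"gripper":40,"tx":2,"ty":0,"tz":0,"ax":0,"ay":0,"az":0},{"gripper":40,"tx":0,"ty":0,"tz":0,"ax":0,"ay":0,"az":0}]'

```text
clock: 70.55
tcp_pos: [0.4121, 0.0986, 0.1419]
orientation: [-1.182, -1.253, 1.251]
contact_force: [-0.6, -0.2, -0.3]
grip_width: 0.0399
```

Request:
jog_arm --motion '[{"gripper":40,"tx":2,"ty":4,"tz":0,"ax":0,"ay":0,"az":0},{"gripper":40,"tx":2,"ty":0,"tz":0,"ax":0,"ay":0,"az":0},{"gripper":40,"tx":1,"ty":0,"tz":0,"ax":0,"ay":0,"az":0},{"gripper":40,"tx":0,"ty":0,"tz":0,"ax":0,"ay":0,"az":0}]'

```text
clock: 70.95
tcp_pos: [0.4121, 0.0999, 0.1373]
orientation: [-1.186, -1.249, 1.252]
contact_force: [1.8, -12.0, 3.4]
grip_width: 0.04
```

Request:
jog_arm --motion '[{"gripper":40,"tx":-6,"ty":0,"tz":0,"ax":0,"ay":0,"az":0},{"gripper":40,"tx":-3,"ty":0,"tz":0,"ax":0,"ay":0,"az":0},{"gripper":40,"tx":0,"ty":-25,"tz":0,"ax":0,"ay":0,"az":0},{"gripper":40,"tx":0,"ty":-40,"tz":0,"ax":0,"ay":0,"az":0},{"gripper":40,"tx":0,"ty":-45,"tz":0,"ax":0,"ay":0,"az":0},{"gripper":40,"tx":-40,"ty":-45,"tz":0,"ax":0,"ay":0,"az":0},{"gripper":40,"tx":-45,"ty":-40,"tz":0,"ax":0,"ay":0,"az":0},{"gripper":40,"tx":-45,"ty":0,"tz":0,"ax":0,"ay":0,"az":0},{"gripper":40,"tx":-45,"ty":0,"tz":0,"ax":0,"ay":0,"az":0},{"gripper":40,"tx":-45,"ty":0,"tz":0,"ax":0,"ay":0,"az":0},{"gripper":40,"tx":0,"ty":0,"tz":0,"ax":0,"ay":0,"az":0}]'

```text
clock: 72.05
tcp_pos: [0.423, -0.1168, 0.3181]
orientation: [-1.187, -1.245, 1.244]
contact_force: [-0.1, -0.2, -0.4]
grip_width: 0.04
```

```bash
python3 - <<'E'
from h import *
o,Rm=obs();np.savez('w36',*cal('wrist'));im=vision.grab_frame('wrist');save('w36',im)
s=vision.grab_frame('scene');save('scene36',cv2.resize(s[160:300,200:500],None,fx=2.66,fy=2.66,interpolation=cv2.INTER_CUBIC))
E
```

```text
t 72.05 p [ 0.423  -0.1168  0.3181] g 0.04 F [-0.1 -0.2 -0.4]
[[-0.048  0.001 -0.999]
 [ 0.999  0.    -0.048]
 [ 0.    -1.    -0.001]]
q [-1.055 -0.128  1.133  2.041  0.126  1.157  1.643]
```

View pics/w36.png

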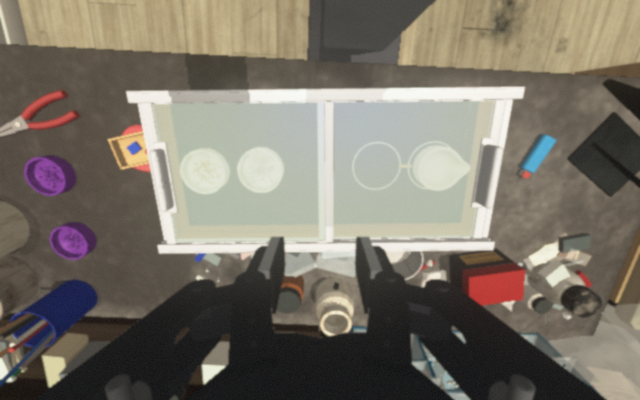

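View pics/scene36.png

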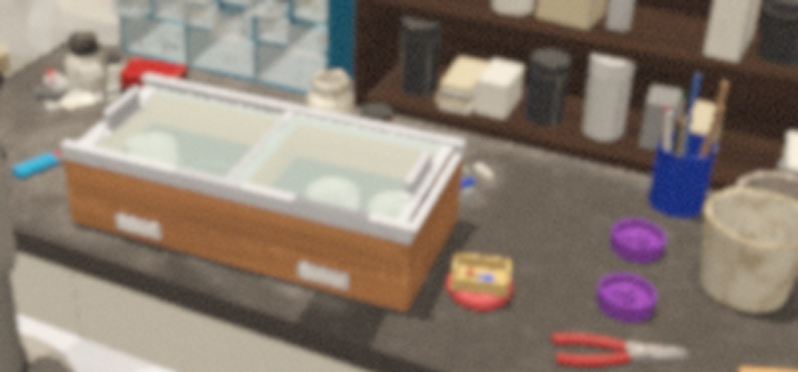

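```bash
python3 - <<'E'
from h import *
print(ticket.hand_in())
E
```

```text
the job is handed in; nothing more can be done
None
```

The job is done and handed in at about 72 s on the robot clock.

**What I did**
- I first shut the right door, which was standing about 16 mm open, then opened the left door.
- I stood the stone tray on the rubber pad. My first placing was about 10 mm off centre, so I re-gripped it and moved it.
- I stood the only melting dish I could find on the outer circle with its spout along the brass line. I moved it once by 3 mm to centre it.
- I shut the left door, put both white grain dishes in the right-hand bay, and shut the right door. The two purple dishes were left alone.

**Last checks**
- **Tray:** it looked centred on the pad.
- **Melting dish:** it looked concentric with its circle. Before the 3 mm shift, its spout was within about 0.01 rad of the case's left–right axis.
- **Grain dishes:** both are upright in the right-hand bay, about 78 mm apart.
- **Doors:** each met a firm stop at 9 to 13 N. I tested the left one a second time with a single finger.
- **Other things:** in the last pictures the bystanders looked to be where they started.

**Where things disagreed**
- **Objects in the gripper:** the wrist camera put the tray and the melting dish 3 to 7 mm off from where they landed. That is why each needed a second placing.
- **Gripper contact:** while I lowered the tray the first time, the gripper brushed the end of the case with about 12 N.
- **White disc:** a 33 mm white disc seen on the right bay floor in some views is not on the list. I took it for a reflection or stray item and left it.

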